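# Walk the bitters case home and dress its tool rest

### The arm

A 6-joint arm with a two-finger parallel gripper is mounted at the origin on the work surface. World frame = base frame: x ahead of the robot, y to its left, z up, the work surface at z = 0. Lengths are in m, angles in rad, forces in N, time in s.
With the tool pointing down it reaches from about 0.3 to 0.85 m from the base axis. Payload 5.4 kg.
Tool frame: the origin (TCP) lies at the very end of the fingers, on their centre line; the grasp point (between the pads) lies 19 mm behind it (env.pinch_z is the distance from the TCP to the grasp point, in m); z points along the fingers, x is the direction in which the jaws open and shut, and the axes are right-handed (so a half turn about z gives the same grasp; the last joint's range is limited). The gripper opens to 85 mm and grips with 20 to 120 N. Pads are 22 mm wide; open, the fingers measure 114 mm over their backs; the gripper's body (76 mm by 85 mm) begins 54 mm behind the grasp point. The pads swing forward as they close: fully open they stand 13 mm farther back than shut.
Start: joints at [1.05, 0.158, 1.597, -0, 1.386, -0.21], TCP at [0.176, 0.547, 0.231] pointing down, gripper open.
Joint ranges: [-2.91, 2.91], [-0.94, 2.29], [0.18, 2.7], [-1.29, 4.43], [0.17, 2.64], [-3, 3]. Speed limits (rad/s): [2.57, 2.57, 3.14, 3.14, 3.14, 3.14].

### API

Orientations are given as a unit quaternion [w, x, y, z].
In Python, from plant import env, imaging, nets gives the robot as it stands. The module is installed in compiled form; this text tells all that it offers.
- The arm moves only by the tool jog_arm, never from a script. Its argument "motion" is a list of rows, each a list of 3 entries, a list of its own where there are three numbers: the shift along the tool's x, y, z as a fraction of full scale, then the turn, a rotation vector about the tool's x, y, z as a fraction of full scale, then the opening in per cent of the stroke, from 0 (shut) to 100 (fully open). In form: [[[tx, ty, tz], [wx, wy, wz], fingers], ...]. A call has 1 to 8 rows; each row is the pose to reach, as a shift and turn from the pose measured when the call began, along the tool's axes at that moment; what a row does not reach only later rows make up. Full scale, the value 1, is 20 cm for a shift and 60 degrees for a turn. A row lasts 1/8 s, in which the tool goes at most 62.5 mm and 10.7 degrees, less where a joint would pass 70% of its speed; a pose out of reach is approached as far as the arm can. A call with a number of a shift or a turn outside -1 to 1 is refused whole. A call with a gripper value outside its range is refused whole. The fingers move at their own pace and stop on an object; the grip force is fixed at half the most. Time passes only in rows, so rows that repeat a pose let the fingers close. It gives the time, the measured TCP pose, the force and the opening at its end, in the units of the state.
- env.state(): the state, without advancing time (a new reading comes with each control period).
- imaging.get_image(name): name is "side" or "top"; returns the picture (400x640x3 uint8, blue, green, red); there is no depth.
- imaging.camera_params(name): a dict with "fx", "fy", "cx", "cy" (pixels), "dist_coeffs" ([k1, k2, p1, p2, k3] as OpenCV has them; the pictures are not rectified), "eye" and "orientation" of the camera in the world. Camera axes: x right, y up, looking along -z (the intrinsics and any distortion apply to the point x, -y, -z); pixel columns grow to the right and rows downward; lengths in m; the calibration is good to about 2 mm. A picture is of the moment at which its call begins. camera_params takes no time and is no camera call.
- env.sign_off(): hands the job in, once; it reports no verdict.
Trained networks look in the newest picture that a camera, given by its name, has taken for a name from the list of things; names that differ only in an ending like _2 or _b are one class to them, and where a whole thing is asked for, a point or a joint stands for the part that bears it (a point fixed in the world has none). Each returns a list of dicts, best first, with "p" (0 to 1); they miss things now and then, are a little off and sometimes report something else, mostly with a low value. They report only what shows in the picture. A call takes as long as a camera call. They do not tell look-alikes from the thing itself.
- nets.look_for(label, camera): "point" ([row, column] in pixels, amid what is visible of it).
The state is a dict: "clock": time; "q": joint angles; "joint_vel": joint speeds; "effort": joint torques, N m; "eef_pos": TCP position; "tool_rot": TCP orientation; "wrist_force": force on the tool from outside, world axes, zero at the start; "wrist_torque": the same for the moment, N m; "width": finger opening in m.
Only numpy, scipy, OpenCV 4.12 (cv2) and the standard library are available. Lean on these libraries where they do the work, as an engineer would, in place of code of your own. Each camera call takes 0.05 s, during which the arm holds its last target.

### The job

Put the drinks trolley in order: walk the heavy bitters case back along its cork runner by pushing its two front corner posts by turns, in small swings, until its back stands square against the oak ledge and it is centred on the runner; never press on its glass front, tip it or swing it far round. Then roll each hexagon-handled bar tool over until its walnut-inlaid flat is on top and lay every one of them, inlay up, in a pair of notches of its own on the rest on top of the case. Leave everything else on the trolley where it stands.

Things in the scene. Friction and masses are not known exactly. Their poses are not given: they have to be found in the camera images.
- case: Bitters case: heavy closed oak case, glass-fronted, 130 mm deep (x), 240 wide (y), 100 high, about 2.4 kg, too wide to grasp. Origin: centre of its underside; +x points from the glass front to the plain back (at x = +65 mm), z up. It slides (friction about 0.6): 8 to 15 N on one post swings that corner ahead; pushed near its top it may tip. A tool rest stands on top, to 126 mm.
- post_left (a point): On the front face of the case's left front corner post (case x = -65, y = +100 mm), midway across it and 40 mm up: a good place to push. The oak post is 40 mm wide, full height, and stands 7.5 mm proud of the glass. Axes as the case's.
- post_right (a point): The same on the right front corner post (case x = -65, y = -100 mm).
- rest (a point): Centre of the tool rest on the case, at notch-floor height (112 mm above the underside, 12 above the case's top); axes as the case's. Two rails along y, 14 mm thick, at x = -40 and +40; each has three notches 44 mm wide at y = -68, 0, +68 with teeth 14 mm high between. A tool in a pair of notches lies along x, its axis 17 mm above this point. 66 mm clear between the rails.
- pane: The glass front of the case with its thin brass frame, 156 mm wide, 96 mm high, fixed to the case between the two posts. Origin: its centre. Must not be pressed.
- ledge: The oak ledge fixed on the trolley's top, 300 mm long (y), 45 mm high, 24 mm thick, where the case belongs, and the flat cork runner (300 mm wide, 320 long) leading up to it from the robot's side. Origin: foot of the middle of the ledge's near face; +x points into the ledge; the runner's middle line runs along -x.
- muddler: Bamboo muddler, 174 mm; its head is a toothed round stub 31 mm across. Handle: hexagonal prism 130 mm long, 34 across flats, 39.3 across corners, flats 19.6 wide; a dark walnut strip 90 x 10 mm is let flush into one flat, the other five are plain. Origin on its axis at mid-length (balances within 10 mm); +x to the head, +z straight out of the inlaid flat. 0.12 kg. May be absent.
- reamer: Bamboo citrus reamer, 176 mm; its head is a ribbed cone 31 mm across. Handle: hexagonal prism 130 mm long, 34 across flats, 39.3 across corners, flats 19.6 wide; a dark walnut strip 90 x 10 mm is let flush into one flat, the other five are plain. Origin on its axis at mid-length (balances within 10 mm); +x to the head, +z straight out of the inlaid flat. 0.12 kg. May be absent.
- zester: Lemon zester, 181 mm; its head is a flat steel blade 18 mm wide. Handle: hexagonal prism 130 mm long, 34 across flats, 39.3 across corners, flats 19.6 wide; a dark walnut strip 90 x 10 mm is let flush into one flat, the other five are plain. Origin on its axis at mid-length (balances within 10 mm); +x to the head, +z straight out of the inlaid flat. 0.12 kg. May be absent.
- shaker: Copper-coloured steel shaker, 82 mm across, 180 mm tall. Origin: centre of its base. Leave alone.
- jug: Glass mixing jug, 88 mm across, 150 mm tall, with a handle at its +y side. Origin: centre of its base. Leave alone.
- rocks1: Rocks glass, 82 mm across, 90 mm tall. Origin: centre of its base. Leave alone.
- rocks2: The other rocks glass, 82 mm across, 90 mm tall. Origin: centre of its base. Leave alone.
- jigger: Steel double measure, 48 mm across, 80 mm tall. Origin: centre of its base. Leave alone.
- mixer: Small amber mixer bottle, 58 mm across, 165 mm tall. Origin: centre of its base. Leave alone.
- coasters: Stack of round slate coasters, 96 mm across, 30 mm high. Origin: centre of its base. Leave alone.
Mind the look-alikes: they are no part of the job. Leave any blue look-alike of the zester alone.

How it is judged:
By the outcome, as a careful person would: the job done as asked, in the order asked, and still so for the second after the job is handed in, with the robot touching nothing.
Of muddler, reamer, zester only 2 to 3 are there at a start; the rules pass over those that are not, and their reading is None.
At some moment in a run one of muddler, reamer, zester may be knocked a few centimetres aside while the robot is not near it.
Once in a run the grip may slacken for a moment while it holds something.
It also fails if it takes over 210 s, if anything falls off the work surface, if the arm or the gripper's body presses on something with over 40 N, if the wrist force passes 120 N, or if a joint passes its speed limit or range.

## Working session

There is one attempt and no reset: what is moved stays moved. The work goes in short steps, Python scripts to look and compute and a tool call to move; the robot and the scene stay as the last step left them, time stands still between calls to the robot, and variables do not carry over. Pictures are saved under pics/ and viewed, and the job is handed in when it is done.

Besides the shell and the picture viewer there is one more tool, called after "Emit:" in YAML: its name, and indented under it one key for each argument. jog_arm: Moves the arm, as the interface text tells. Its arguments: {"type":"object","properties":{"motion":{"type":"array"}},"required":["motion"]}

```bash
mkdir -p pics; ls
python3 - <<'E'
from plant import env, imaging, nets
import cv2
s=env.state()
for k,v in s.items(): print(k,v)
print(env.pinch_z)
for c in ("side","top"):
    print(imaging.camera_params(c))
    cv2.imwrite(f"pics/{c}0.png",imaging.get_image(c))
E
```

```text
pics
clock 0.0
q [ 1.04992657e+00  1.59068531e-01  1.59826997e+00  2.02971036e-05
  1.38616963e+00 -2.10113699e-01]
joint_vel [-0.00042657 -0.00059095  0.00145029  0.00279544  0.0002458  -0.00033691]
effort [ 1.14608611e-04 -3.96022582e+01 -3.31420398e+01 -3.29223831e-04
  8.87550734e-03 -6.40304066e-06]
eef_pos [0.17553569 0.54691401 0.23028704]
tool_rot [ 3.81338699e-04  8.08016379e-01  5.89159243e-01 -8.78604199e-04]
wrist_force [-0.31070695  0.91971643 -0.33822687]
wrist_torque [-0.05663976  0.02117932  0.00460394]
width 0.0852775305292985
0.0187
{'fx': 418.1733278431323, 'fy': 418.1733278431323, 'cx': 327.7195005379365, 'cy': 198.5408071708383, 'dist_coeffs': array([-0.09281608,  0.        ,  0.        ,  0.        ,  0.        ]), 'eye': array([-0.0050422 , -0.80830217,  0.73455706]), 'orientation': array([ 0.84545181,  0.45038014, -0.13966848, -0.25072232])}
{'fx': 387.9402737294456, 'fy': 387.9402737294456, 'cx': 326.49790553222044, 'cy': 203.8790381577452, 'dist_coeffs': array([-0.07923439,  0.        ,  0.        ,  0.        ,  0.        ]), 'eye': array([ 0.26158784, -0.0422634 ,  1.03365156]), 'orientation': array([ 0.73397161,  0.08782662, -0.07565688, -0.66921461])}
```

View pics/side0.png

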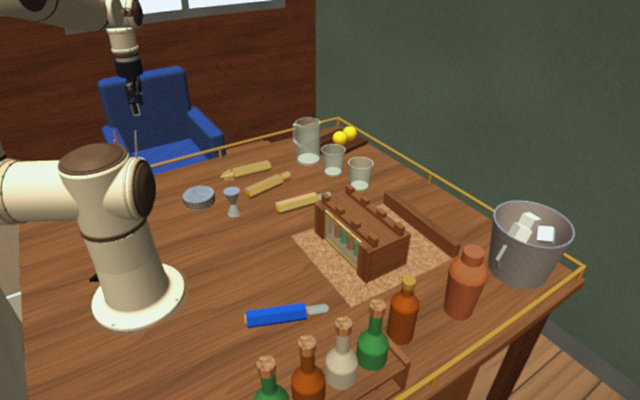

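View pics/top0.png

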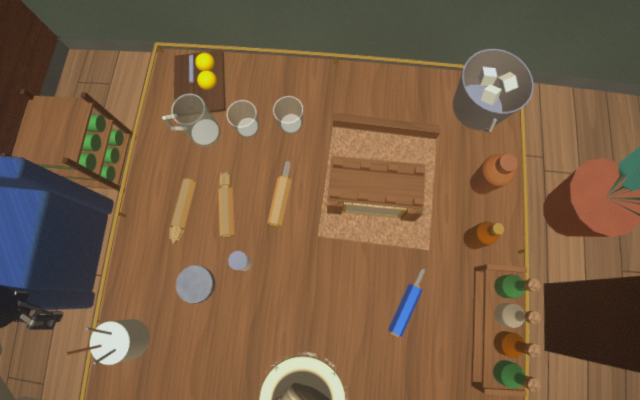

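The side view shows the case at about (360,235), with the three tan tools at (245,170), (268,183) and (300,202). The blue look-alike is at (277,315). In the top view the case is at (377,187), the ledge at (385,126) and the tools at (182,210), (226,205) and (280,200).

```bash
cat > h.py <<'E'
from plant import env, imaging, nets
import cv2, numpy as np
from scipy.spatial.transform import Rotation as R
def rot(q): return R.from_quat([q[1],q[2],q[3],q[0]]).as_matrix()
def cam(c):
    p=imaging.camera_params(c)
    K=np.array([[p['fx'],0,p['cx']],[0,p['fy'],p['cy']],[0,0,1]])
    W=rot(p['orientation'])@np.diag([1,-1,-1.])  # cv cam -> world
    return K,np.array(p['dist_coeffs']),W,np.array(p['eye'])
def proj(c,P):
    K,d,W,e=cam(c)
    r=cv2.Rodrigues(W.T)[0]
    return cv2.projectPoints(np.asarray(P,float).reshape(-1,3),r,-W.T@e,K,d)[0].reshape(-1,2)
def unproj(c,uv,z):
    K,d,W,e=cam(c)
    n=cv2.undistortPoints(np.asarray(uv,float).reshape(-1,1,2),K,d).reshape(-1,2)
    D=np.c_[n,np.ones(len(n))]@W.T
    t=((np.broadcast_to(z,len(n))-e[2])/D[:,2])
    return e+D*t[:,None]
def tri(uvs,uvt):
    A=[];b=[]
    for c,uv in (("side",uvs),("top",uvt)):
        K,d,W,e=cam(c)
        n=cv2.undistortPoints(np.asarray(uv,float).reshape(-1,1,2),K,d).reshape(2)
        D=W@np.r_[n,1];D/=np.linalg.norm(D);M=np.eye(3)-np.outer(D,D);A.append(M);b.append(M@e)
    return np.linalg.lstsq(np.vstack(A),np.hstack(b),rcond=None)[0]
def crop(img,x0,y0,w,h,s,name):
    cv2.imwrite(name,cv2.resize(img[y0:y0+h,x0:x0+w],None,fx=s,fy=s,interpolation=cv2.INTER_CUBIC))
E
python3 - <<'E'
from h import *
t=cv2.imread("pics/top0.png");s=cv2.imread("pics/side0.png")
crop(t,310,105,140,150,5,"pics/tc0.png".replace('.png','a.png')) if 0 else crop(t,310,110,150,145,4,"pics/tcase0.png")
crop(t,155,150,160,110,5,"pics/ttools0.png")
crop(s,285,175,180,130,4.4,"pics/scase0.png")
crop(s,210,150,130,70,6,"pics/stools0.png")
E
```

```text
(no output)
```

View pics/tcase0.png

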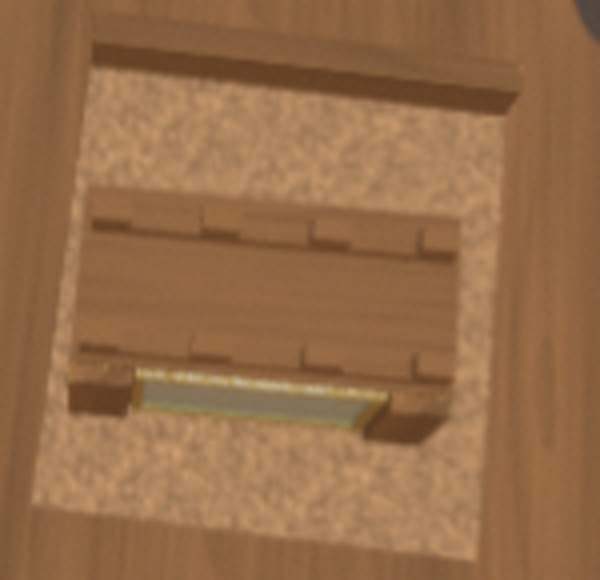

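View pics/ttools0.png

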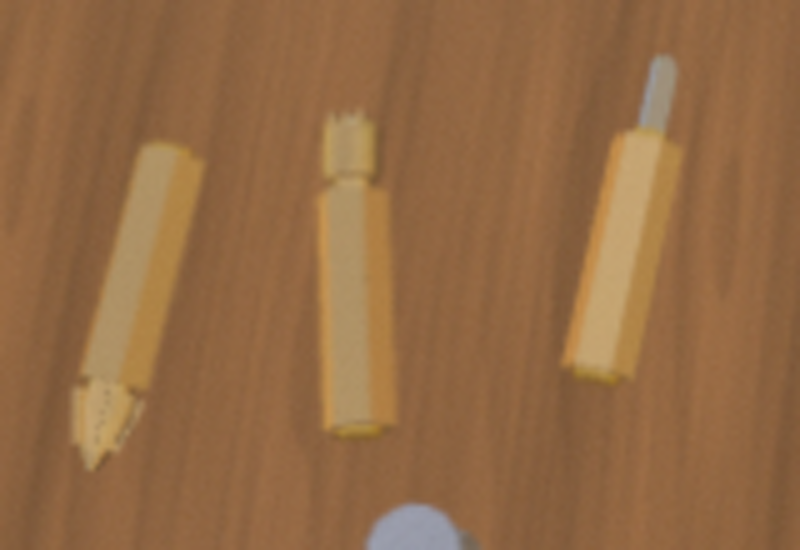

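View pics/scase0.png

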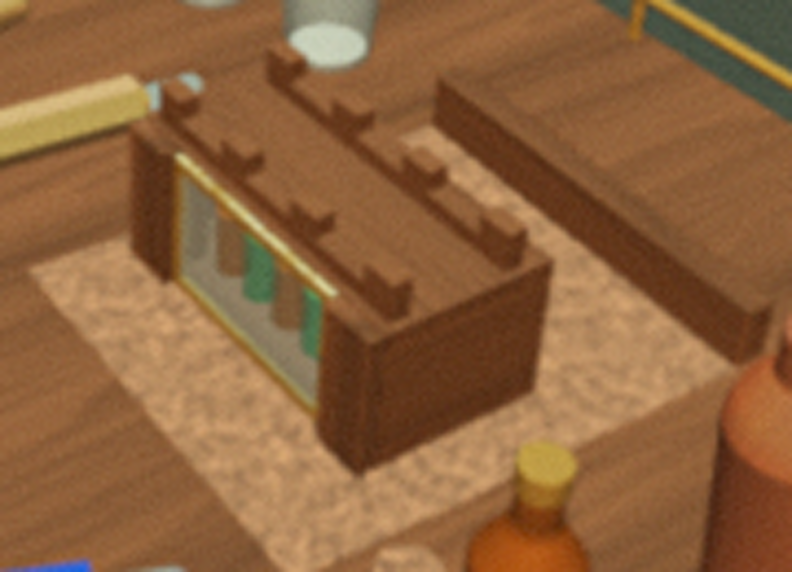

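View pics/stools0.png

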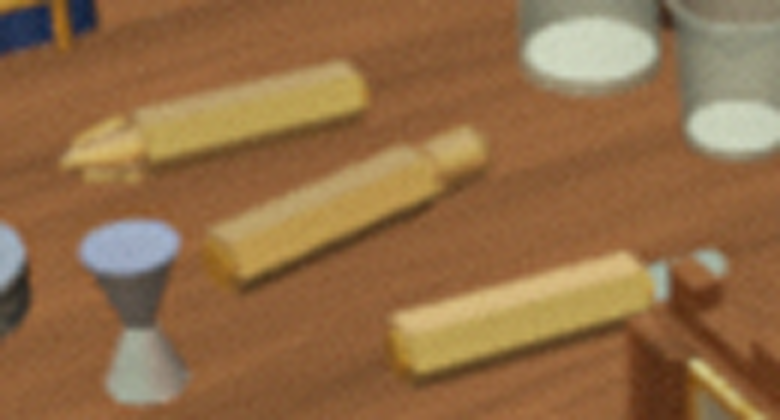

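```bash
cat >> h.py <<'E'
from scipy.optimize import least_squares
def T(p,P):
    x,y,a=p;P=np.asarray(P,float);c,s=np.cos(a),np.sin(a)
    return np.c_[x+c*P[:,0]-s*P[:,1],y+s*P[:,0]+c*P[:,1],P[:,2]]
def fit(obs,p0,loss='soft_l1'):
    # obs: list of (cam,[x,y,z] mm local,(u,v))
    def f(p):
        r=[]
        for c in ("side","top"):
            o=[q for q in obs if q[0]==c]
            if o: r.append((proj(c,T(p,np.array([q[1] for q in o])/1e3))-np.array([q[2] for q in o])).ravel())
        return np.hstack(r)
    s=least_squares(f,p0,loss=loss); return s.x,f(s.x)
E
cat > fit0.py <<'E'
from h import *
tc=lambda u,v:(310+u/4,110+v/4); sc=lambda u,v:(285+u/4.4,175+v/4.4)
L=[("top",[0,150,0],tc(92,68)),("top",[0,-150,0],tc(503,112)),("top",[-320,150,0],tc(33,503)),("top",[-320,-150,0],tc(476,558)),
("side",[0,-150,0],sc(740,364)),("side",[-320,150,0],sc(32,268)),("side",[-320,-150,0],sc(290,570)),("side",[0,150,45],sc(440,80)),("side",[0,-150,45],sc(757,310)),("top",[0,-150,45],tc(510,92))]
p,r=fit(L,[.6,-.2,0]);print("ledge",p,np.round(r,1))
C=[("top",[65,120,100],tc(88,186)),("top",[65,-120,100],tc(462,218)),("top",[-65,120,0],tc(70,412)),("top",[-65,80,0],tc(127,415)),("top",[-65,-80,0],tc(363,437)),("top",[-65,-120,0],tc(420,443)),
("side",[-65,-120,0],sc(360,472)),("side",[-65,-120,100],sc(370,343)),("side",[65,-120,100],sc(550,262)),("side",[65,-120,0],sc(532,390)),("side",[-65,120,0],sc(135,252)),("side",[-65,120,100],sc(130,128)),("side",[-65,80,0],sc(167,280))]
c,r=fit(C,[.5,-.2,0]);print("case",c,np.round(r,1))
ca,sa=np.cos(p[2]),np.sin(p[2]);d=c[:2]-p[:2]
print("case in ledge",ca*d[0]+sa*d[1],-sa*d[0]+ca*d[1],np.degrees(c[2]-p[2]))
def pick(c,o,pts):
    pass
E
python3 fit0.py
python3 - <<'E'
from h import *
tt=lambda u,v:(155+u/5,150+v/5)
# top flats, z=.034
for n,pts in dict(reamer=[(160,143),(108,380)],mud=[(347,190),(350,425)],zes=[(647,128),(600,370)]).items():
    print(n,unproj("top",[tt(*q) for q in pts],.034).round(4).tolist())
    print(n,unproj("top",[tt(*q) for q in pts],.034).round(4).tolist())
E
```

```text
ledge [ 0.73126752 -0.15897864 -0.03607283] [-0.9  1.1 -0.8  0.4  0.8  2.7 -0.8 -1.9 -1.6  0.3 -0.3 -1.3  0.5  0.3
 -0.5 -0.8 -0.1 -0.6  3.1 -1.1]
case [ 0.54475256 -0.13728891 -0.00363627] [-0.5  1.8  0.   0.   1.1 -0.6  0.4  0.7 -1.2  0.1 -0.3 -1.  -0.8  1.3
 -0.1 -1.6  0.2 -1.  -0.3 -0.4  0.1  0.3 -0.3  0.2  0.1  0.1]
case in ledge -0.18717586317928664 0.014948956431980683 1.8584778724575213
reamer [[0.5322, 0.3714, 0.034], [0.4001, 0.3764, 0.034]]
reamer [[0.5322, 0.3714, 0.034], [0.4001, 0.3764, 0.034]]
mud [[0.5151, 0.2642, 0.034], [0.3888, 0.2431, 0.034]]
mud [[0.5151, 0.2642, 0.034], [0.3888, 0.2431, 0.034]]
zes [[0.5642, 0.1066, 0.034], [0.4301, 0.1156, 0.034]]
zes [[0.5642, 0.1066, 0.034], [0.4301, 0.1156, 0.034]]
```

```bash
cat >> h.py <<'E'
def Rdown(psi,lx=0,ly=0):
    """tool down with tool x at world yaw psi(deg), then rotated about own tool x by lx deg, tool y by ly deg"""
    a=np.radians(psi); x=np.array([np.cos(a),np.sin(a),0]); z=np.array([0,0,-1.]); y=np.cross(z,x)
    return np.c_[x,y,z]@R.from_euler('x',lx,degrees=True).as_matrix()@R.from_euler('y',ly,degrees=True).as_matrix()
def row(pos,Rt,s=None):
    s=s or env.state(); R0=rot(s['tool_rot']); d=R0.T@(np.asarray(pos)-s['eef_pos'])/0.2
    w=R.from_matrix(R0.T@Rt).as_rotvec(degrees=True)/60
    return d.round(3).tolist(),w.round(3).tolist(), "dist %.0fmm turn %.0fdeg"%(np.linalg.norm(d)*200,np.linalg.norm(w)*60)
def st():
    s=env.state(); Rm=rot(s['tool_rot'])
    print("t %.2f"%s['clock'],"pos",s['eef_pos'].round(4),"z",Rm[:,2].round(3),"x",Rm[:,0].round(3),"F",np.round(s['wrist_force'],1),"w %.4f"%s['width'])
    return s
E
python3 - <<'E'
from h import *
st()
print(row([.30,.25,.20],Rdown(90,-20)))
print(row([.41,-.03,.16],Rdown(90,-40)))
E
```

```text
t 0.10 pos [0.1756 0.547  0.2304] z [-0.001 -0.002 -1.   ] x [ 0.306  0.952 -0.002] F [ 0.2  0.8 -0.2] w 0.0856
([-1.223, 1.046, 0.154], [-0.331, 0.053, -0.293], 'dist 323mm turn 27deg')
([-2.388, 1.998, 0.356], [-0.662, 0.105, -0.284], 'dist 627mm turn 44deg')
```

Emit:
jog_arm:
  motion:
    - [[-1,0.86,0.1],[-0.33,0.05,-0.29],0]
    - [[-1,0.86,0.1],[-0.33,0.05,-0.29],0]
    - [[-1,0.86,0.1],[-0.33,0.05,-0.29],0]
    - [[-1,0.86,0.1],[-0.33,0.05,-0.29],0]
    - [[-1,0.86,0.1],[-0.33,0.05,-0.29],0]

```text
clock: 0.72
eef_pos: [0.2782, 0.301, 0.2094]
tool_rot: [0.124, 0.699, 0.694, 0.12]
wrist_force: [-0.6, -0.1, 0.8]
width: -0.0002
```

Run:
```python
from h import *
st()
print(row([.36,.15,.18],Rdown(90,-40)))
print(row([.41,-.03,.14],Rdown(88,-40)))
```

```text
t 0.72 pos [0.2782 0.301  0.2094] z [ 0.34  -0.006 -0.941] x [ 0.008  1.    -0.004] F [-0.6 -0.1  0.8] w -0.0002
([-0.751, 0.339, 0.282], [-0.336, 0.007, -0.005], 'dist 174mm turn 20deg')
([-1.649, 0.512, 0.56], [-0.336, -0.01, 0.024], 'dist 363mm turn 20deg')
```

Emit:
jog_arm:
  motion:
    - [[-1,0.4,0.2],[-0.336,0,0.02],0]
    - [[-1,0.4,0.2],[-0.336,0,0.02],0]
    - [[-1,0.4,0.2],[-0.336,0,0.02],0]
    - [[-1,0.4,0.2],[-0.336,0,0.02],0]

```text
clock: 1.23
eef_pos: [0.3874, 0.1177, 0.1574]
tool_rot: [0.251, 0.673, 0.653, 0.242]
wrist_force: [0.6, 0.4, -0.8]
width: 0.0001
```

Run:
```python
from h import *
st()
print(row([.42,-.035,.1],Rdown(88,-40)))
print(row([.45,-.035,.034],Rdown(88,-40)))
print(row([.48,-.035,.034],Rdown(88,-40)))
```

```text
t 1.23 pos [0.3874 0.1177 0.1574] z [ 0.653 -0.022 -0.757] x [ 0.031  1.    -0.002] F [ 0.6  0.4 -0.8] w 0.0001
([-0.758, -0.047, 0.34], [0.013, -0.001, 0.004], 'dist 166mm turn 1deg')
([-0.752, -0.149, 0.688], [0.013, -0.001, 0.004], 'dist 206mm turn 1deg')
([-0.748, -0.035, 0.786], [0.013, -0.001, 0.004], 'dist 217mm turn 1deg')
```

Emit:
jog_arm:
  motion:
    - [[-0.758,-0.05,0.34],[0,0,0],0]
    - [[-0.758,-0.05,0.34],[0,0,0],0]
    - [[-0.758,-0.05,0.34],[0,0,0],0]
    - [[-0.752,-0.149,0.688],[0,0,0],0]
    - [[-0.752,-0.149,0.688],[0,0,0],0]

```text
clock: 1.85
eef_pos: [0.4477, -0.0193, 0.0642]
tool_rot: [0.249, 0.67, 0.654, 0.247]
wrist_force: [1.2, -0.2, 1.6]
width: 0.0002
```

Run:
```python
from h import *
st()
print(row([.46,-.035,.034],Rdown(88,-40)))
print(row([.48,-.035,.034],Rdown(88,-40)))
print(row([.50,-.036,.034],Rdown(88,-40)))
s=imaging.get_image("side");t=imaging.get_image("top")
a=cv2.resize(s[160:310,270:470],None,fx=3.5,fy=3.5)
cv2.imwrite("pics/s1.png",a)
```

```text
t 1.85 pos [ 0.4477 -0.0193  0.0642] z [ 0.656 -0.01  -0.754] x [0.022 1.    0.006] F [ 1.2 -0.2  1.6] w 0.0002
([-0.078, -0.051, 0.155], [0.017, -0.013, 0.006], 'dist 36mm turn 1deg')
([-0.076, 0.025, 0.221], [0.017, -0.013, 0.006], 'dist 47mm turn 1deg')
([-0.079, 0.1, 0.286], [0.017, -0.013, 0.006], 'dist 63mm turn 1deg')
```

View pics/s1.png

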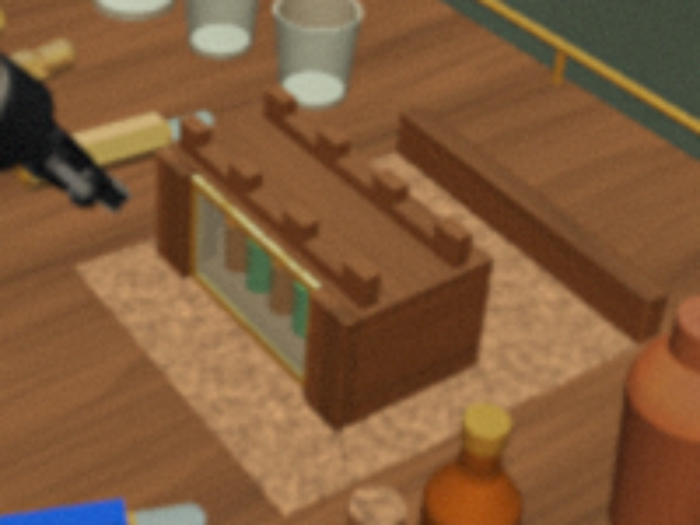

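Emit:
jog_arm:
  motion:
    - [[-0.078,-0.05,0.155],[0.017,-0.013,0],0]
    - [[-0.078,-0.05,0.155],[0.017,-0.013,0],0]
    - [[-0.078,-0.0,0.2],[0.017,-0.013,0],0]
    - [[-0.078,0.025,0.221],[0.017,-0.013,0],0]
    - [[-0.078,0.05,0.243],[0.017,-0.013,0],0]
    - [[-0.078,0.07,0.26],[0.017,-0.013,0],0]
    - [[-0.078,0.07,0.26],[0.017,-0.013,0],0]

```text
clock: 2.82
eef_pos: [0.4876, -0.0272, 0.0385]
tool_rot: [0.236, 0.677, 0.657, 0.232]
wrist_force: [-4.1, 3.2, -0.3]
width: 0.0
```

Run:
```python
from h import *
st()
t=imaging.get_image("top");s=imaging.get_image("side")
a=cv2.resize(s[160:310,270:470],None,fx=3.5,fy=3.5)
cv2.imwrite("pics/s2.png",a)
crop(t,310,110,150,145,4,"pics/t2.png")
```

```text
t 2.83 pos [ 0.4876 -0.0272  0.0385] z [ 0.625 -0.015 -0.78 ] x [0.029 1.    0.004] F [-4.1  3.2 -0.3] w 0.0000
```

View pics/t2.png

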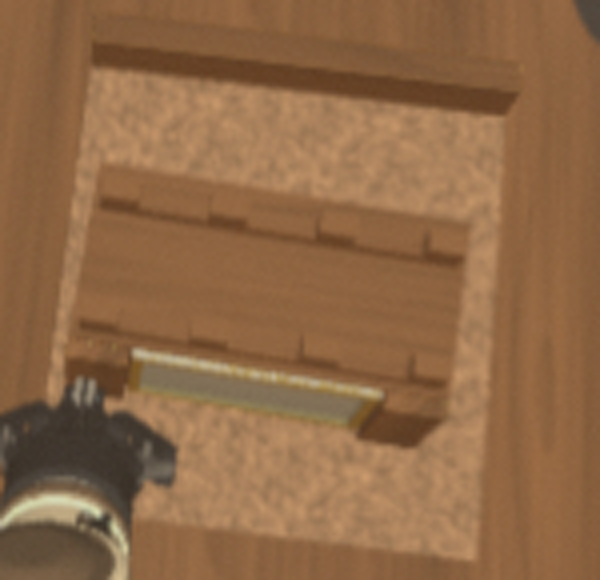

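View pics/s2.png

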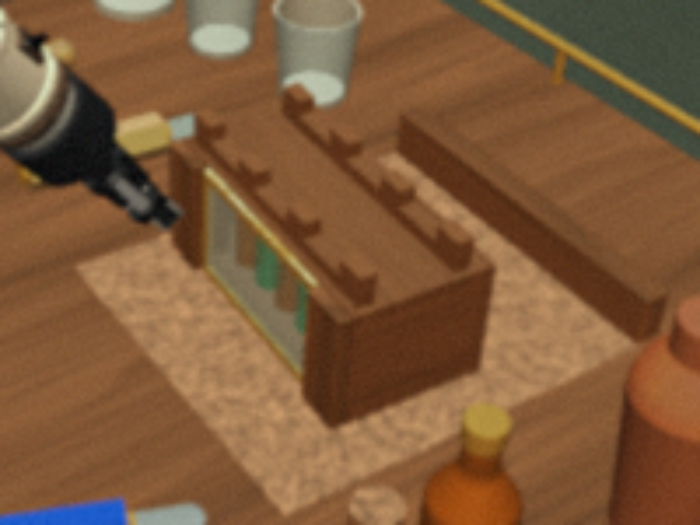

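```bash
cat >> h.py <<'E'
import json,os
LEDGE=np.array([0.7313,-0.1590,-0.0361]); C0=np.array([0.54475,-0.13729,-0.00364])
def rel(c):
    p=LEDGE;ca,sa=np.cos(p[2]),np.sin(p[2]);d=c[:2]-p[:2]
    return np.array([ca*d[0]+sa*d[1],-sa*d[0]+ca*d[1]])*1e3, np.degrees(c[2]-p[2])
def track(img,guess=None,zt=.112):
    ref=cv2.cvtColor(cv2.imread("pics/top0.png"),cv2.COLOR_BGR2GRAY); g=cv2.cvtColor(img,cv2.COLOR_BGR2GRAY)
    if guess is None: guess=np.array(json.load(open("case.json"))) if os.path.exists("case.json") else C0
    poly=proj("top",T(C0,np.array([[-50,-116,112],[-50,116,112],[62,116,112],[62,-116,112]])/1e3))
    m=np.zeros_like(ref);cv2.fillPoly(m,[poly.astype(np.int32)],255)
    f=cv2.goodFeaturesToTrack(ref,60,.01,4,mask=m).astype(np.float32).reshape(-1,2)
    loc=unproj("top",f,zt)[:,:2]-C0[:2]; c,s=np.cos(-C0[2]),np.sin(-C0[2]); loc=loc@np.array([[c,-s],[s,c]]).T
    g=np.ascontiguousarray(g)
    best=None
    guess=np.array(guess,float)
    for it in range(3):
        ini=proj("top",T(guess,np.c_[loc,np.full(len(loc),zt)])).astype(np.float32)
        # rotate reference to guess yaw using affine warp for robust LK
        A,_=cv2.estimateAffine2D(f,ini); w=cv2.warpAffine(ref,A,(640,400)); fw=(f@A[:,:2].T+A[:,2]).astype(np.float32)
        n,ok,err=cv2.calcOpticalFlowPyrLK(w,g,fw.reshape(-1,1,2),ini.reshape(-1,1,2).copy(),winSize=(17,17),maxLevel=2,flags=cv2.OPTFLOW_USE_INITIAL_FLOW)
        n=n.reshape(-1,2);k=ok.ravel()>0
        W=unproj("top",n[k],zt)[:,:2]; L=loc[k]
        M,inl=cv2.estimateAffinePartial2D(L.astype(np.float32)*1e3,W.astype(np.float32)*1e3,ransacReprojThreshold=2.5)
        inl=inl.ravel()>0
        a=np.arctan2(M[1,0],M[0,0]); Lr=L[inl]@np.array([[np.cos(a),-np.sin(a)],[np.sin(a),np.cos(a)]]).T
        t=(W[inl]-Lr).mean(0); res=np.sqrt(((W[inl]-Lr-t)**2).sum(1).mean())*1e3
        guess=np.r_[t,a]
    json.dump(guess.tolist(),open("case.json","w"))
    r,ya=rel(guess)
    print("case",guess.round(4),"rel mm",r.round(1),"yaw %.2f"%ya,"inl %d/%d res %.2f scale %.3f"%(inl.sum(),len(f),res,np.hypot(M[0,0],M[1,0])))
    return guess
E
python3 - <<'E'
from h import *
track(cv2.imread("pics/top0.png"))
t=imaging.get_image("top");c=track(t)
for n,y in(("L",100),("R",-100)):
    print(n,T(c,[[-.065,y/1e3,.04]]).round(4))
E
```

```text
case [ 0.5448 -0.1373 -0.0036] rel mm [-187.2   15. ] yaw 1.86 inl 51/51 res 0.00 scale 1.000
case [ 0.5511 -0.1387 -0.0755] rel mm [-180.8   13.8] yaw -2.26 inl 34/51 res 0.81 scale 1.002
L [[ 0.4939 -0.0341  0.04  ]]
R [[ 0.4788 -0.2335  0.04  ]]
```

Run:
```python
from h import *
st()
print(row([.50,-.033,.034],Rdown(88,-40)))
print(row([.51,-.034,.034],Rdown(88,-40)))
print(row([.47,-.034,.034],Rdown(88,-40)))
```

```text
t 2.98 pos [ 0.4875 -0.0275  0.0385] z [ 0.625 -0.016 -0.78 ] x [0.029 1.    0.003] F [-3.2  3.1 -0.7] w 0.0001
([-0.026, 0.035, 0.057], [-0.021, -0.006, 0.002], 'dist 14mm turn 1deg')
([-0.029, 0.074, 0.088], [-0.021, -0.006, 0.002], 'dist 24mm turn 1deg')
([-0.035, -0.082, -0.037], [-0.021, -0.006, 0.002], 'dist 19mm turn 1deg')
```

Emit:
jog_arm:
  motion:
    - [[-0.026,0.035,0.057],[-0.02,-0.006,0],0]
    - [[-0.028,0.055,0.072],[-0.02,-0.006,0],0]
    - [[-0.029,0.074,0.088],[-0.02,-0.006,0],0]
    - [[-0.029,0.074,0.088],[-0.02,-0.006,0],0]
    - [[-0.035,-0.1,-0.06],[-0.02,-0.006,0],0]
    - [[-0.2,-0.14,-0.08],[-0.02,-0.006,0],0]
    - [[-0.5,-0.14,-0.08],[-0.02,-0.006,0],0]

```text
clock: 3.85
eef_pos: [0.4539, -0.1037, 0.0624]
tool_rot: [0.237, 0.685, 0.653, 0.221]
wrist_force: [0.4, -0.8, 0.6]
width: -0.0001
```

```bash
cat > step.py <<'E'
from h import *
import sys
st()
t=imaging.get_image("top");c=track(t)
P={n:T(c,[[-.065,y/1e3,.04]])[0] for n,y in(("L",102),("R",-102))}
print({k:v.round(4).tolist() for k,v in P.items()})
def pushrows(side,depths,off=8.4,h=88,back=25,tilt=-40,z=.032):
    p=P[side]; d=np.array([np.cos(np.radians(h-90)),np.sin(np.radians(h-90)),0])
    for q in [-back]+list(depths):
        t=p+d*(q-off)/1e3; t[2]=z
        print(side,q,row(t,Rdown(h,tilt)))
if len(sys.argv)>1: pushrows(sys.argv[1],[float(x) for x in sys.argv[2:]])
E
python3 step.py R 0 10 20 30
```

```text
t 3.85 pos [ 0.4539 -0.1037  0.0624] z [ 0.613 -0.036 -0.789] x [ 0.05   0.999 -0.006] F [ 0.4 -0.8  0.6] w -0.0001
case [ 0.5606 -0.1419 -0.1843] rel mm [-171.2   10.9] yaw -8.49 inl 35/51 res 1.00 scale 1.005
{'L': [0.5154, -0.0297, 0.04], 'R': [0.478, -0.2303, 0.04]}
R -25 ([-0.583, -0.14, 0.128], [-0.029, 0.025, -0.007], 'dist 123mm turn 2deg')
R 0.0 ([-0.58, -0.042, 0.205], [-0.029, 0.025, -0.007], 'dist 123mm turn 2deg')
R 10.0 ([-0.579, -0.003, 0.236], [-0.029, 0.025, -0.007], 'dist 125mm turn 2deg')
R 20.0 ([-0.578, 0.037, 0.267], [-0.029, 0.025, -0.007], 'dist 128mm turn 2deg')
R 30.0 ([-0.577, 0.076, 0.298], [-0.029, 0.025, -0.007], 'dist 131mm turn 2deg')
```

Emit:
jog_arm:
  motion:
    - [[-0.583,-0.14,0.128],[-0.029,0.025,0],0]
    - [[-0.583,-0.14,0.128],[-0.029,0.025,0],0]
    - [[-0.583,-0.14,0.128],[-0.029,0.025,0],0]
    - [[-0.58,-0.042,0.205],[-0.029,0.025,0],0]
    - [[-0.58,0,0.236],[-0.029,0.025,0],0]
    - [[-0.579,0.025,0.255],[-0.029,0.025,0],0]
    - [[-0.578,0.05,0.275],[-0.029,0.025,0],0]
    - [[-0.578,0.05,0.275],[-0.029,0.025,0],0]

```text
clock: 4.9
eef_pos: [0.5124, -0.2149, 0.074]
tool_rot: [0.226, 0.698, 0.646, 0.209]
wrist_force: [-0.9, 1.4, -0.3]
width: 0.0002
```

```bash
sed -i 's/102),("R",-102)/100),("R",-100)/' step.py; python3 step.py L -10 0 10 20 30; python3 -c "
from h import *
crop(imaging.get_image('top'),310,110,150,145,4,'pics/t3.png')"
```

```text
t 4.90 pos [ 0.5124 -0.2149  0.074 ] z [ 0.585 -0.046 -0.81 ] x [ 0.078  0.997 -0.   ] F [-0.9  1.4 -0.3] w 0.0002
case [ 0.5829 -0.1416  0.0187] rel mm [-149.   12.] yaw 3.14 inl 30/51 res 1.29 scale 1.008
{'L': [0.516, -0.0429, 0.04], 'R': [0.5197, -0.2428, 0.04]}
L -25 ([0.847, -0.296, 0.044], [-0.068, 0.023, -0.033], 'dist 180mm turn 5deg')
L -10.0 ([0.85, -0.236, 0.088], [-0.068, 0.023, -0.033], 'dist 177mm turn 5deg')
L 0.0 ([0.852, -0.195, 0.117], [-0.068, 0.023, -0.033], 'dist 176mm turn 5deg')
L 10.0 ([0.854, -0.155, 0.146], [-0.068, 0.023, -0.033], 'dist 176mm turn 5deg')
L 20.0 ([0.856, -0.114, 0.176], [-0.068, 0.023, -0.033], 'dist 176mm turn 5deg')
L 30.0 ([0.859, -0.074, 0.205], [-0.068, 0.023, -0.033], 'dist 177mm turn 5deg')
```

View pics/t3.png

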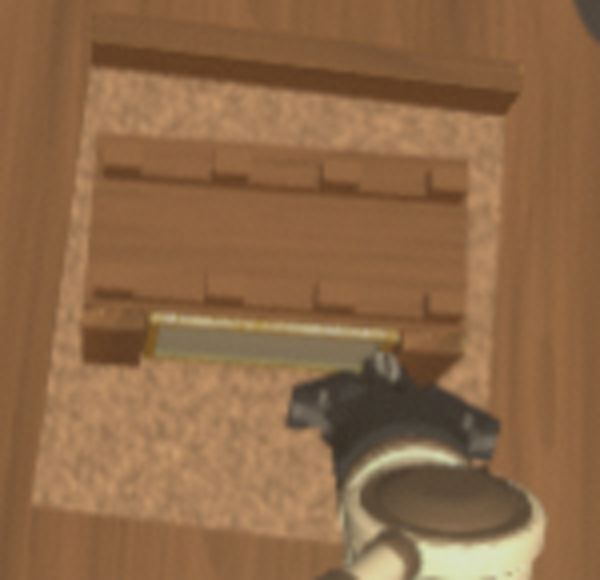

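Emit:
jog_arm:
  motion:
    - [[0.1,-0.296,0.0],[-0.068,0.023,-0.033],0]
    - [[0.5,-0.296,0.044],[-0.068,0.023,-0.033],0]
    - [[0.847,-0.296,0.044],[-0.068,0.023,-0.033],0]
    - [[0.847,-0.296,0.044],[-0.068,0.023,-0.033],0]
    - [[0.847,-0.296,0.044],[-0.068,0.023,-0.033],0]
    - [[0.847,-0.296,0.044],[-0.068,0.023,-0.033],0]

```text
clock: 5.75
eef_pos: [0.4835, -0.0389, 0.0445]
tool_rot: [0.243, 0.679, 0.652, 0.232]
wrist_force: [0.6, 0.2, 0.1]
width: 0.0001
```

```bash
python3 step.py L -10 0 10 20 30
```

```text
t 5.75 pos [ 0.4835 -0.0389  0.0445] z [ 0.632 -0.028 -0.774] x [ 0.041  0.999 -0.003] F [0.6 0.2 0.1] w 0.0001
case [ 0.5827 -0.1417  0.0192] rel mm [-149.1   11.9] yaw 3.17 inl 36/51 res 1.11 scale 1.006
{'L': [0.5158, -0.043, 0.04], 'R': [0.5196, -0.243, 0.04]}
L -25 ([-0.014, -0.042, 0.045], [-0.012, 0.006, -0.004], 'dist 13mm turn 1deg')
L -10.0 ([-0.014, 0.016, 0.093], [-0.012, 0.006, -0.004], 'dist 19mm turn 1deg')
L 0.0 ([-0.013, 0.054, 0.124], [-0.012, 0.006, -0.004], 'dist 27mm turn 1deg')
L 10.0 ([-0.013, 0.093, 0.156], [-0.012, 0.006, -0.004], 'dist 36mm turn 1deg')
L 20.0 ([-0.013, 0.132, 0.187], [-0.012, 0.006, -0.004], 'dist 46mm turn 1deg')
L 30.0 ([-0.012, 0.171, 0.219], [-0.012, 0.006, -0.004], 'dist 56mm turn 1deg')
```

Emit:
jog_arm:
  motion:
    - [[-0.014,-0.03,0.055],[-0.012,0.006,0],0]
    - [[-0.014,0.016,0.093],[-0.012,0.006,0],0]
    - [[-0.014,0.054,0.124],[-0.012,0.006,0],0]
    - [[-0.014,0.093,0.156],[-0.012,0.006,0],0]
    - [[-0.014,0.132,0.187],[-0.012,0.006,0],0]
    - [[-0.014,0.171,0.219],[-0.012,0.006,0],0]
    - [[-0.014,0.171,0.219],[-0.012,0.006,0],0]

```text
clock: 6.68
eef_pos: [0.5372, -0.0398, 0.0388]
tool_rot: [0.239, 0.68, 0.653, 0.233]
wrist_force: [-2.5, 2.4, -1.5]
width: -0.0
```

```bash
python3 step.py R -10 0 10 20 30
```

```text
t 6.67 pos [ 0.5372 -0.0398  0.0388] z [ 0.628 -0.022 -0.778] x [0.04  0.999 0.004] F [-2.5  2.4 -1.5] w -0.0000
case [ 0.5964 -0.1462 -0.1284] rel mm [-135.3    7.9] yaw -5.29 inl 23/51 res 1.37 scale 1.010
{'L': [0.5447, -0.0387, 0.04], 'R': [0.5191, -0.237, 0.04]}
R -25 ([-0.989, -0.189, -0.113], [-0.017, 0.0, -0.006], 'dist 203mm turn 1deg')
R -10.0 ([-0.988, -0.131, -0.066], [-0.017, 0.0, -0.006], 'dist 200mm turn 1deg')
R 0.0 ([-0.988, -0.092, -0.034], [-0.017, 0.0, -0.006], 'dist 199mm turn 1deg')
R 10.0 ([-0.988, -0.053, -0.003], [-0.017, 0.0, -0.006], 'dist 198mm turn 1deg')
R 20.0 ([-0.988, -0.014, 0.029], [-0.017, 0.0, -0.006], 'dist 198mm turn 1deg')
R 30.0 ([-0.987, 0.025, 0.06], [-0.017, 0.0, -0.006], 'dist 198mm turn 1deg')
```

Emit:
jog_arm:
  motion:
    - [[-0.05,-0.189,-0.113],[-0.017,0,0],0]
    - [[-0.5,-0.189,-0.113],[-0.017,0,0],0]
    - [[-0.988,-0.189,-0.113],[-0.017,0,0],0]
    - [[-0.988,-0.189,-0.113],[-0.017,0,0],0]
    - [[-0.988,-0.189,-0.113],[-0.017,0,0],0]
    - [[-0.988,-0.189,-0.113],[-0.017,0,0],0]

```text
clock: 7.48
eef_pos: [0.5069, -0.2199, 0.073]
tool_rot: [0.224, 0.701, 0.645, 0.208]
wrist_force: [0.5, -0.1, -0.8]
width: -0.0
```

```bash
python3 step.py R -10 0 10 20 30
```

```text
t 7.47 pos [ 0.5069 -0.2199  0.073 ] z [ 0.58  -0.046 -0.813] x [0.082 0.997 0.003] F [ 0.5 -0.1 -0.8] w -0.0000
case [ 0.5964 -0.1458 -0.1297] rel mm [-135.3    8.3] yaw -5.36 inl 21/51 res 1.59 scale 1.010
{'L': [0.5448, -0.0383, 0.04], 'R': [0.519, -0.2366, 0.04]}
R -25 ([-0.094, -0.195, 0.107], [-0.074, 0.024, -0.037], 'dist 48mm turn 5deg')
R -10.0 ([-0.09, -0.134, 0.15], [-0.074, 0.024, -0.037], 'dist 44mm turn 5deg')
R 0.0 ([-0.088, -0.093, 0.179], [-0.074, 0.024, -0.037], 'dist 44mm turn 5deg')
R 10.0 ([-0.086, -0.052, 0.208], [-0.074, 0.024, -0.037], 'dist 46mm turn 5deg')
R 20.0 ([-0.084, -0.012, 0.237], [-0.074, 0.024, -0.037], 'dist 50mm turn 5deg')
R 30.0 ([-0.081, 0.029, 0.266], [-0.074, 0.024, -0.037], 'dist 56mm turn 5deg')
```

```bash
python3 -c "
from h import *
print(env.state()['q'].round(3))"
```

```text
[-0.871 -0.013  2.263  0.832  0.596 -2.994]
```

```bash
python3 -c "
from h import *
print(row([.44,-.2,.13],Rdown(45,0)))"
```

```text
([0.066, -0.107, -0.432], [0.566, -0.212, 0.649], 'dist 90mm turn 53deg')
```

Emit:
jog_arm:
  motion:
    - [[0.066,-0.107,-0.432],[0.566,-0.212,0.649],0]
    - [[0.066,-0.107,-0.432],[0.566,-0.212,0.649],0]
    - [[0.066,-0.107,-0.432],[0.566,-0.212,0.649],0]
    - [[0.066,-0.107,-0.432],[0.566,-0.212,0.649],0]
    - [[0.066,-0.107,-0.432],[0.566,-0.212,0.649],0]

```text
clock: 8.15
eef_pos: [0.4396, -0.1986, 0.1302]
tool_rot: [0.041, 0.895, 0.442, 0.043]
wrist_force: [-0.1, -0.2, 0.2]
width: 0.0003
```

```bash
python3 -c "
from h import *
st();print(env.state()['q'].round(3))
print(row([.44,-.21,.13],Rdown(-15,0)))
print(row([.44,-.21,.13],Rdown(-92,40)))"
```

```text
t 8.15 pos [ 0.4396 -0.1986  0.1302] z [ 0.113 -0.036 -0.993] x [0.606 0.795 0.04 ] F [-0.1 -0.2  0.2] w 0.0003
[-0.706 -0.072  2.05   0.053  1.054 -1.646]
([-0.044, 0.036, 0.003], [0.072, -0.097, 1.124], 'dist 11mm turn 68deg')
([-0.044, 0.036, 0.003], [0.26, 0.687, 2.332], 'dist 11mm turn 147deg')
```

Emit:
jog_arm:
  motion:
    - [[-0.04,0.03,0],[0.06,-0.09,1],0]
    - [[-0.04,0.03,0],[0.06,-0.09,1],0]
    - [[-0.04,0.03,0],[0.06,-0.09,1],0]
    - [[-0.04,0.03,0],[0.06,-0.09,1],0]
    - [[-0.04,0.03,0],[0.06,-0.09,1],0]
    - [[-0.04,0.03,0],[0.06,-0.09,1],0]

```text
clock: 8.9
eef_pos: [0.439, -0.207, 0.1298]
tool_rot: [0.007, 0.998, -0.067, 0.004]
wrist_force: [-0.2, -0.1, -0.5]
width: 0.0
```

```bash
python3 -c "
from h import *
st();print(env.state()['q'].round(3))
print(row([.46,-.24,.08],Rdown(-92,40)))"
```

```text
t 8.90 pos [ 0.439  -0.207   0.1298] z [ 0.006 -0.014 -1.   ] x [ 0.991 -0.134  0.008] F [-0.2 -0.1 -0.5] w 0.0000
[-0.686  0.022  1.954 -0.007  1.152 -0.548]
([0.124, 0.146, 0.252], [0.544, 0.474, 1.348], 'dist 63mm turn 92deg')
```

Emit:
jog_arm:
  motion:
    - [[0.05,0.1,0.1],[0.4,0.35,1],0]
    - [[0.05,0.1,0.1],[0.4,0.35,1],0]
    - [[0.05,0.1,0.1],[0.4,0.35,1],0]
    - [[0.05,0.1,0.1],[0.4,0.35,1],0]
    - [[0.05,0.1,0.1],[0.4,0.35,1],0]
    - [[0.05,0.1,0.1],[0.4,0.35,1],0]
    - [[0.05,0.1,0.1],[0.4,0.35,1],0]

```text
clock: 9.78
eef_pos: [0.4456, -0.2266, 0.1091]
tool_rot: [-0.182, 0.794, -0.547, 0.191]
wrist_force: [0.4, 1.1, 0.2]
width: -0.0003
```

```bash
sed -i 's/h=88,back=25,tilt=-40/h=-92,back=25,tilt=40/; s/np.radians(h-90)/np.radians(h+90)/g' step.py; python3 step.py R -10 0 10 20 30; python3 -c "
from h import *
print(env.state()['q'].round(3))"
```

```text
t 9.78 pos [ 0.4456 -0.2266  0.1091] z [ 0.503  0.081 -0.86 ] x [ 0.329 -0.939  0.104] F [0.4 1.1 0.2] w -0.0003
case [ 0.5963 -0.1461 -0.1274] rel mm [-135.3    8. ] yaw -5.23 inl 28/51 res 1.46 scale 1.010
{'L': [0.5446, -0.0387, 0.04], 'R': [0.5192, -0.2371, 0.04]}
R -25 ([0.07, 0.047, 0.429], [0.144, 0.123, 0.347], 'dist 87mm turn 24deg')
R -10.0 ([0.097, -0.012, 0.466], [0.144, 0.123, 0.347], 'dist 95mm turn 24deg')
R 0.0 ([0.115, -0.051, 0.491], [0.144, 0.123, 0.347], 'dist 101mm turn 24deg')
R 10.0 ([0.133, -0.091, 0.516], [0.144, 0.123, 0.347], 'dist 108mm turn 24deg')
R 20.0 ([0.151, -0.13, 0.541], [0.144, 0.123, 0.347], 'dist 115mm turn 24deg')
R 30.0 ([0.169, -0.17, 0.566], [0.144, 0.123, 0.347], 'dist 123mm turn 24deg')
[-1.027 -0.142  2.253  0.636  0.919 -0.187]
```

Emit:
jog_arm:
  motion:
    - [[0.07,0.047,0.429],[0.144,0.123,0.347],0]
    - [[0.07,0.047,0.429],[0.144,0.123,0.347],0]
    - [[0.07,0.047,0.429],[0.144,0.123,0.347],0]
    - [[0.07,0.047,0.429],[0.144,0.123,0.347],0]

```text
clock: 10.32
eef_pos: [0.486, -0.235, 0.0315]
tool_rot: [0.238, -0.654, 0.675, -0.245]
wrist_force: [0.3, -0.7, 0.1]
width: 0.0001
```

```bash
python3 step.py R -10 0 10 20 30; python3 -c "
from h import *
print(env.state()['q'].round(3))"
```

```text
t 10.32 pos [ 0.486  -0.235   0.0315] z [ 0.641 -0.02  -0.767] x [-0.032 -0.999 -0.   ] F [ 0.3 -0.7  0.1] w 0.0001
case [ 0.5965 -0.1471 -0.1301] rel mm [-135.2    7. ] yaw -5.39 inl 23/51 res 1.60 scale 1.011
{'L': [0.545, -0.0395, 0.04], 'R': [0.5191, -0.2378, 0.04]}
R -25 ([0.004, 0.003, -0.001], [0.001, 0.001, 0.002], 'dist 1mm turn 0deg')
R -10.0 ([0.005, -0.054, 0.047], [0.001, 0.001, 0.002], 'dist 14mm turn 0deg')
R 0.0 ([0.005, -0.092, 0.079], [0.001, 0.001, 0.002], 'dist 24mm turn 0deg')
R 10.0 ([0.005, -0.131, 0.111], [0.001, 0.001, 0.002], 'dist 34mm turn 0deg')
R 20.0 ([0.005, -0.169, 0.143], [0.001, 0.001, 0.002], 'dist 44mm turn 0deg')
R 30.0 ([0.005, -0.207, 0.176], [0.001, 0.001, 0.002], 'dist 54mm turn 0deg')
[-0.998  0.092  2.31   1.135  0.622 -0.317]
```

Emit:
jog_arm:
  motion:
    - [[0.005,-0.054,0.047],[0,0,0],0]
    - [[0.005,-0.092,0.079],[0,0,0],0]
    - [[0.005,-0.131,0.111],[0,0,0],0]
    - [[0.005,-0.161,0.137],[0,0,0],0]
    - [[0.005,-0.161,0.137],[0,0,0],0]
    - [[0.0,0.0,0.0],[0,0,0],0]
    - [[-0.4,0.0,0.0],[0,0,0],0]
    - [[-0.9,0.0,0.0],[0,0,0],0]

```text
clock: 11.38
eef_pos: [0.4907, -0.1114, 0.0328]
tool_rot: [0.237, -0.652, 0.676, -0.247]
wrist_force: [1.5, -0.0, -0.4]
width: -0.0
```

```bash
python3 step.py L -10 0 10 20 30
```

```text
t 11.38 pos [ 0.4907 -0.1114  0.0328] z [ 0.643 -0.024 -0.765] x [-0.036 -0.999  0.001] F [ 1.5 -0.  -0.4] w -0.0000
case [ 0.606  -0.1436 -0.0404] rel mm [-125.7   10.8] yaw -0.25 inl 27/51 res 1.16 scale 1.004
{'L': [0.5451, -0.0411, 0.04], 'R': [0.537, -0.2409, 0.04]}
L -25 ([-0.305, -0.088, 0.064], [0.003, 0.012, 0.005], 'dist 65mm turn 1deg')
L -10.0 ([-0.304, -0.146, 0.112], [0.003, 0.012, 0.005], 'dist 71mm turn 1deg')
L 0.0 ([-0.304, -0.184, 0.144], [0.003, 0.012, 0.005], 'dist 77mm turn 1deg')
L 10.0 ([-0.303, -0.223, 0.176], [0.003, 0.012, 0.005], 'dist 83mm turn 1deg')
L 20.0 ([-0.303, -0.261, 0.208], [0.003, 0.012, 0.005], 'dist 90mm turn 1deg')
L 30.0 ([-0.302, -0.299, 0.241], [0.003, 0.012, 0.005], 'dist 98mm turn 1deg')
```

Emit:
jog_arm:
  motion:
    - [[-0.335,-0.088,0.064],[0,0.012,0],0]
    - [[-0.335,-0.088,0.064],[0,0.012,0],0]
    - [[-0.335,-0.165,0.128],[0,0.012,0],0]
    - [[-0.335,-0.192,0.152],[0,0.012,0],0]
    - [[-0.31,-0.223,0.176],[0,0.012,0],0]
    - [[-0.29,-0.261,0.208],[0,0.012,0],0]
    - [[-0.27,-0.299,0.241],[0,0.012,0],0]
    - [[-0.27,-0.299,0.241],[0,0.012,0],0]

```text
clock: 12.42
eef_pos: [0.5644, -0.046, 0.0292]
tool_rot: [0.236, -0.656, 0.675, -0.242]
wrist_force: [-4.0, 4.4, -2.1]
width: 0.0002
```

```bash
python3 step.py R -10 0 10 20 30;python3 -c "
from h import *
crop(imaging.get_image('top'),310,100,150,145,4,'pics/t4.png')"
```

```text
t 12.43 pos [ 0.5644 -0.046   0.0292] z [ 0.636 -0.018 -0.771] x [-0.028 -1.    -0.   ] F [-4.   4.4 -2.1] w 0.0002
case [ 0.621  -0.1536 -0.1561] rel mm [-110.5    1.4] yaw -6.88 inl 9/51 res 1.74 scale 1.022
{'L': [0.5723, -0.0447, 0.04], 'R': [0.5412, -0.2423, 0.04]}
R -25 ([0.983, 0.188, -0.173], [0.007, 0.004, 0.005], 'dist 203mm turn 1deg')
R -10.0 ([0.983, 0.13, -0.125], [0.007, 0.004, 0.005], 'dist 200mm turn 1deg')
R 0.0 ([0.983, 0.092, -0.093], [0.007, 0.004, 0.005], 'dist 198mm turn 1deg')
R 10.0 ([0.984, 0.053, -0.061], [0.007, 0.004, 0.005], 'dist 197mm turn 1deg')
R 20.0 ([0.984, 0.015, -0.029], [0.007, 0.004, 0.005], 'dist 197mm turn 1deg')
R 30.0 ([0.984, -0.024, 0.002], [0.007, 0.004, 0.005], 'dist 197mm turn 1deg')
```

View pics/t4.png

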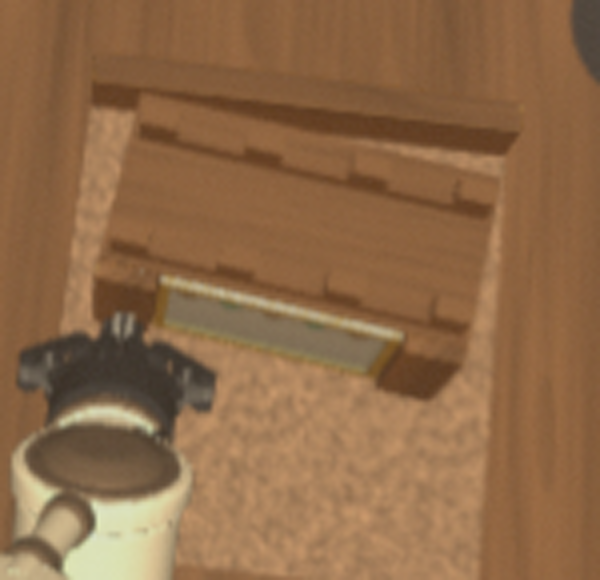

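Run:
```python
from h import *
tc=lambda u,v:(310+u/4,100+v/4)
C=[("top",[65,120,100],tc(142,94)),("top",[65,-120,100],tc(500,178)),("top",[-65,120,0],tc(95,318)),("top",[-65,-80,0],tc(378,388)),("top",[-65,-120,0],tc(430,400)),("top",[-57.5,78,98],tc(162,275)),("top",[-57.5,-78,98],tc(405,333))]
c,r=fit(C,[.62,-.15,-.16]);print(c,rel(c),r.round(1))
```

```text
[ 0.62060063 -0.15392104 -0.1529823 ] (array([-110.81055668,    1.08027615]), np.float64(-6.696862771794663)) [ 0.1 -1.1  0.9 -1.  -0.4  0.3 -0.7 -0.3  0.5  0.1  0.1  0.9 -0.4  0.8]
```

Emit:
jog_arm:
  motion:
    - [[0.0,0.188,-0.173],[0,0,0],0]
    - [[0.3,0.188,-0.173],[0,0,0],0]
    - [[0.983,0.188,-0.173],[0,0,0],0]
    - [[0.983,0.188,-0.173],[0,0,0],0]
    - [[0.983,0.188,-0.173],[0,0,0],0]
    - [[0.983,0.188,-0.173],[0,0,0],0]
    - [[0.983,0.188,-0.173],[0,0,0],0]

```text
clock: 13.4
eef_pos: [0.5075, -0.239, 0.0314]
tool_rot: [0.236, -0.656, 0.674, -0.242]
wrist_force: [0.6, -0.2, 0.5]
width: 0.0002
```

```bash
python3 step.py R -10 0 10 20 30
```

```text
t 13.40 pos [ 0.5075 -0.239   0.0314] z [ 0.636 -0.016 -0.771] x [-0.026 -1.    -0.002] F [ 0.6 -0.2  0.5] w 0.0002
case [ 0.6204 -0.1534 -0.1465] rel mm [-111.1    1.6] yaw -6.32 inl 9/51 res 2.04 scale 1.021
{'L': [0.5706, -0.045, 0.04], 'R': [0.5415, -0.2428, 0.04]}
R -25 ([0.014, -0.004, -0.0], [0.008, 0.006, 0.006], 'dist 3mm turn 1deg')
R -10.0 ([0.015, -0.062, 0.048], [0.008, 0.006, 0.006], 'dist 16mm turn 1deg')
R 0.0 ([0.015, -0.101, 0.079], [0.008, 0.006, 0.006], 'dist 26mm turn 1deg')
R 10.0 ([0.015, -0.139, 0.111], [0.008, 0.006, 0.006], 'dist 36mm turn 1deg')
R 20.0 ([0.016, -0.178, 0.143], [0.008, 0.006, 0.006], 'dist 46mm turn 1deg')
R 30.0 ([0.016, -0.216, 0.175], [0.008, 0.006, 0.006], 'dist 56mm turn 1deg')
```

```bash
python3 - <<'E'
from h import *
cv2.imwrite("pics/ref2.png",imaging.get_image("top"))
E
sed -i 's#pics/top0.png"),cv2.COLOR#pics/ref2.png"),cv2.COLOR#; s/^LEDGE=.*/LEDGE=np.array([0.7313,-0.1590,-0.0361]); C0=np.array([0.6206,-0.1539,-0.1530])/' h.py
sed -i 's/^t=imaging.get_image("top");/t=imaging.get_image("top");cv2.imwrite("pics\/last.png",t);/' step.py
```

Emit:
jog_arm:
  motion:
    - [[0.015,-0.062,0.048],[0,0,0],0]
    - [[0.015,-0.101,0.079],[0,0,0],0]
    - [[0.015,-0.139,0.111],[0,0,0],0]
    - [[0.015,-0.178,0.143],[0,0,0],0]
    - [[0.015,-0.216,0.175],[0,0,0],0]
    - [[0.015,-0.216,0.175],[0,0,0],0]
    - [[0.015,-0.05,0.04],[0,0,0],0]
    - [[-0.4,0.0,0.0],[0,0,0],0]

```text
clock: 14.5
eef_pos: [0.5124, -0.1854, 0.0331]
tool_rot: [0.235, -0.654, 0.677, -0.245]
wrist_force: [0.9, 1.7, 0.5]
width: 0.0001
```

```bash
python3 step.py L -10 0 10 20 30
```

```text
t 14.50 pos [ 0.5124 -0.1854  0.0331] z [ 0.638 -0.024 -0.77 ] x [-0.035 -0.999  0.001] F [0.9 1.7 0.5] w 0.0001
case [ 0.6377 -0.1478 -0.0102] rel mm [-94.    7.8] yaw 1.48 inl 30/57 res 0.86 scale 1.002
{'L': [0.5737, -0.0472, 0.04], 'R': [0.5717, -0.2472, 0.04]}
L -25 ([-0.634, -0.117, 0.083], [0.012, 0.014, 0.002], 'dist 130mm turn 1deg')
L -10.0 ([-0.633, -0.175, 0.13], [0.012, 0.014, 0.002], 'dist 134mm turn 1deg')
L 0.0 ([-0.633, -0.214, 0.162], [0.012, 0.014, 0.002], 'dist 137mm turn 1deg')
L 10.0 ([-0.632, -0.253, 0.193], [0.012, 0.014, 0.002], 'dist 142mm turn 1deg')
L 20.0 ([-0.632, -0.291, 0.225], [0.012, 0.014, 0.002], 'dist 146mm turn 1deg')
L 30.0 ([-0.631, -0.33, 0.257], [0.012, 0.014, 0.002], 'dist 151mm turn 1deg')
```

Emit:
jog_arm:
  motion:
    - [[-0.3,-0.06,0.04],[0,0.012,0],0]
    - [[-0.65,-0.117,0.083],[0,0.012,0],0]
    - [[-0.65,-0.117,0.083],[0,0.012,0],0]
    - [[-0.65,-0.117,0.083],[0,0.012,0],0]
    - [[-0.65,-0.195,0.146],[0,0.012,0],0]
    - [[-0.65,-0.214,0.162],[0,0.012,0],0]

```text
clock: 15.3
eef_pos: [0.5667, -0.0447, 0.0326]
tool_rot: [0.234, -0.655, 0.676, -0.242]
wrist_force: [-3.5, -1.0, 0.9]
width: 0.0001
```

```bash
python3 step.py L -10 0 10 20 30
```

```text
t 15.30 pos [ 0.5667 -0.0447  0.0326] z [ 0.634 -0.021 -0.773] x [-0.032 -0.999  0.001] F [-3.5 -1.   0.9] w 0.0001
case [ 0.6378 -0.148  -0.0088] rel mm [-93.8   7.7] yaw 1.56 inl 25/57 res 0.97 scale 1.002
{'L': [0.5737, -0.0474, 0.04], 'R': [0.5719, -0.2474, 0.04]}
L -25 ([0.012, 0.102, -0.081], [0.011, 0.001, 0.002], 'dist 26mm turn 1deg')
L -10.0 ([0.012, 0.044, -0.033], [0.011, 0.001, 0.002], 'dist 11mm turn 1deg')
L 0.0 ([0.012, 0.006, -0.002], [0.011, 0.001, 0.002], 'dist 3mm turn 1deg')
L 10.0 ([0.013, -0.033, 0.03], [0.011, 0.001, 0.002], 'dist 9mm turn 1deg')
L 20.0 ([0.013, -0.072, 0.062], [0.011, 0.001, 0.002], 'dist 19mm turn 1deg')
L 30.0 ([0.013, -0.11, 0.093], [0.011, 0.001, 0.002], 'dist 29mm turn 1deg')
```

Contact is made. Next I push the left post, with a slight drag towards -y.

Emit:
jog_arm:
  motion:
    - [[0.005,-0.03,0.025],[0,0,0],0]
    - [[0.02,-0.06,0.05],[0,0,0],0]
    - [[0.035,-0.09,0.075],[0,0,0],0]
    - [[0.045,-0.115,0.096],[0,0,0],0]
    - [[0.045,-0.115,0.096],[0,0,0],0]
    - [[0.045,0.06,-0.06],[0,0,0],0]
    - [[0.3,0.09,-0.08],[0,0,0],0]
    - [[0.6,0.09,-0.08],[0,0,0],0]

```text
clock: 16.35
eef_pos: [0.5369, -0.1638, 0.0328]
tool_rot: [0.234, -0.655, 0.676, -0.241]
wrist_force: [0.3, 0.2, 1.0]
width: 0.0001
```

```bash
python3 step.py R -10 0 10 20 30; python3 -c "
from h import *
crop(cv2.imread('pics/last.png'),310,100,150,145,4,'pics/t5.png')"
```

```text
t 16.35 pos [ 0.5369 -0.1638  0.0328] z [ 0.633 -0.019 -0.774] x [-0.031 -1.    -0.001] F [0.3 0.2 1. ] w 0.0001
case [ 0.6518 -0.1564 -0.1243] rel mm [-79.5  -0.2] yaw -5.06 inl 26/57 res 0.88 scale 1.000
{'L': [0.5997, -0.0491, 0.04], 'R': [0.5749, -0.2475, 0.04]}
R -25 ([0.357, -0.011, 0.035], [0.008, -0.01, -0.001], 'dist 72mm turn 1deg')
R -10.0 ([0.356, -0.069, 0.082], [0.008, -0.01, -0.001], 'dist 74mm turn 1deg')
R 0.0 ([0.356, -0.108, 0.114], [0.008, -0.01, -0.001], 'dist 78mm turn 1deg')
R 10.0 ([0.355, -0.146, 0.146], [0.008, -0.01, -0.001], 'dist 82mm turn 1deg')
R 20.0 ([0.355, -0.185, 0.178], [0.008, -0.01, -0.001], 'dist 88mm turn 1deg')
R 30.0 ([0.355, -0.224, 0.209], [0.008, -0.01, -0.001], 'dist 94mm turn 1deg')
```

View pics/t5.png

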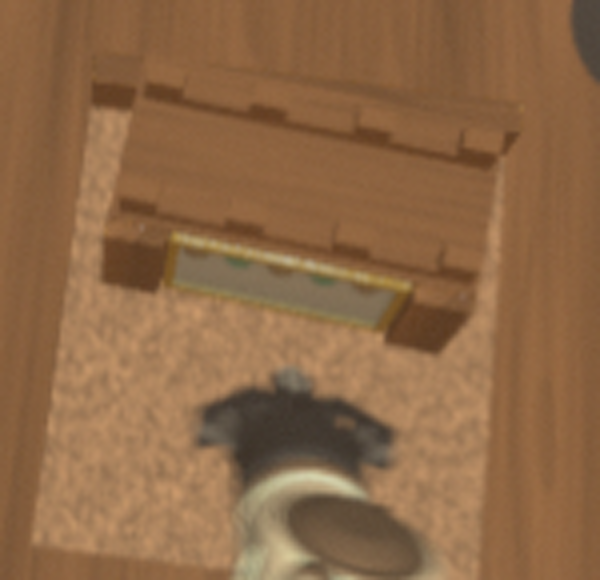

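Emit:
jog_arm:
  motion:
    - [[0.357,-0.011,0.035],[0,0,0],0]
    - [[0.357,-0.011,0.035],[0,0,0],0]
    - [[0.356,-0.069,0.082],[0,0,0],0]
    - [[0.356,-0.108,0.114],[0,0,0],0]
    - [[0.356,-0.146,0.146],[0,0,0],0]
    - [[0.356,-0.173,0.168],[0,0,0],0]
    - [[0.356,-0.173,0.168],[0,0,0],0]
    - [[0.356,0.0,0.03],[0,0,0],0]

```text
clock: 17.4
eef_pos: [0.541, -0.245, 0.0322]
tool_rot: [0.232, -0.654, 0.677, -0.247]
wrist_force: [-0.8, -0.8, -0.5]
width: -0.0
```

```bash
python3 step.py R -10 0 10 20 30; python3 step.py L -10 0 10 20; python3 -c "
from h import *
crop(cv2.imread('pics/last.png'),310,100,150,145,4,'pics/t6.png')"
```

```text
t 17.40 pos [ 0.541  -0.245   0.0322] z [ 0.637 -0.031 -0.771] x [-0.038 -0.999  0.009] F [-0.8 -0.8 -0.5] w -0.0000
case [ 0.6608 -0.1536 -0.0512] rel mm [-70.6   2.9] yaw -0.87 inl 24/57 res 0.69 scale 1.002
{'L': [0.601, -0.0504, 0.04], 'R': [0.5908, -0.2501, 0.04]}
R -25 ([0.03, -0.096, 0.058], [0.012, -0.006, -0.0], 'dist 23mm turn 1deg')
R -10.0 ([0.03, -0.154, 0.106], [0.012, -0.006, -0.0], 'dist 38mm turn 1deg')
R 0.0 ([0.029, -0.193, 0.137], [0.012, -0.006, -0.0], 'dist 48mm turn 1deg')
R 10.0 ([0.029, -0.232, 0.169], [0.012, -0.006, -0.0], 'dist 58mm turn 1deg')
R 20.0 ([0.029, -0.27, 0.2], [0.012, -0.006, -0.0], 'dist 68mm turn 1deg')
R 30.0 ([0.029, -0.309, 0.232], [0.012, -0.006, -0.0], 'dist 78mm turn 1deg')
t 17.45 pos [ 0.5354 -0.2421  0.0288] z [ 0.632 -0.028 -0.774] x [-0.039 -0.999  0.005] F [-1.9  0.2 -2. ] w -0.0001
case [ 0.6609 -0.1535 -0.0506] rel mm [-70.5   3. ] yaw -0.83 inl 24/57 res 0.79 scale 1.003
{'L': [0.6011, -0.0503, 0.04], 'R': [0.591, -0.2501, 0.04]}
L -25 ([-0.972, -0.101, 0.059], [0.012, -0.006, -0.002], 'dist 196mm turn 1deg')
L -10.0 ([-0.972, -0.159, 0.107], [0.012, -0.006, -0.002], 'dist 198mm turn 1deg')
L 0.0 ([-0.972, -0.198, 0.138], [0.012, -0.006, -0.002], 'dist 200mm turn 1deg')
L 10.0 ([-0.973, -0.236, 0.17], [0.012, -0.006, -0.002], 'dist 203mm turn 1deg')
L 20.0 ([-0.973, -0.275, 0.202], [0.012, -0.006, -0.002], 'dist 206mm turn 1deg')
```

View pics/t6.png

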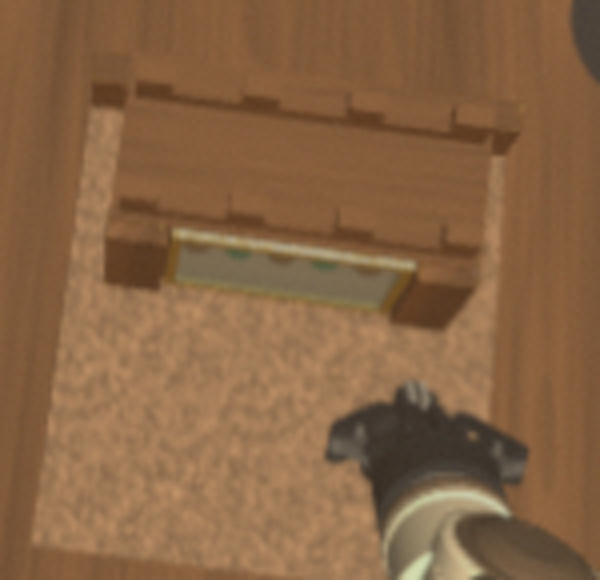

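Emit:
jog_arm:
  motion:
    - [[-0.1,0.0,0.0],[0,0,0],0]
    - [[-0.5,-0.09,0.05],[0,0,0],0]
    - [[-0.985,-0.101,0.059],[0,0,0],0]
    - [[-0.985,-0.101,0.059],[0,0,0],0]
    - [[-0.985,-0.101,0.059],[0,0,0],0]
    - [[-0.985,-0.101,0.059],[0,0,0],0]
    - [[-0.985,-0.159,0.107],[0,0,0],0]
    - [[-0.985,-0.198,0.138],[0,0,0],0]

```text
clock: 18.5
eef_pos: [0.5937, -0.049, 0.0325]
tool_rot: [0.232, -0.652, 0.68, -0.244]
wrist_force: [-0.4, -0.1, 0.1]
width: -0.0001
```

```bash
python3 step.py L -10 0 10 20 30
```

```text
t 18.50 pos [ 0.5937 -0.049   0.0325] z [ 0.633 -0.03  -0.773] x [-0.043 -0.999  0.004] F [-0.4 -0.1  0.1] w -0.0001
case [ 0.6609 -0.1538 -0.0501] rel mm [-70.6   2.7] yaw -0.80 inl 19/57 res 1.15 scale 1.003
{'L': [0.601, -0.0506, 0.04], 'R': [0.5909, -0.2504, 0.04]}
L -25 ([0.008, 0.104, -0.082], [0.011, -0.007, -0.004], 'dist 27mm turn 1deg')
L -10.0 ([0.008, 0.046, -0.035], [0.011, -0.007, -0.004], 'dist 12mm turn 1deg')
L 0.0 ([0.007, 0.008, -0.003], [0.011, -0.007, -0.004], 'dist 2mm turn 1deg')
L 10.0 ([0.007, -0.031, 0.029], [0.011, -0.007, -0.004], 'dist 9mm turn 1deg')
L 20.0 ([0.007, -0.07, 0.061], [0.011, -0.007, -0.004], 'dist 18mm turn 1deg')
L 30.0 ([0.006, -0.108, 0.092], [0.011, -0.007, -0.004], 'dist 28mm turn 1deg')
```

Emit:
jog_arm:
  motion:
    - [[0.005,-0.02,0.018],[0,0,0],0]
    - [[0.03,-0.035,0.032],[0,0,0],0]
    - [[0.05,-0.045,0.04],[0,0,0],0]
    - [[0.055,-0.045,0.04],[0,0,0],0]

```text
clock: 19.05
eef_pos: [0.5968, -0.0522, 0.0244]
tool_rot: [0.232, -0.656, 0.679, -0.234]
wrist_force: [-33.1, 18.8, 15.6]
width: 0.0001
```

```bash
python3 step.py R -10 0 10 20 30
```

```text
t 19.05 pos [ 0.5968 -0.0522  0.0244] z [ 0.622 -0.013 -0.783] x [-0.031 -0.999 -0.009] F [-33.1  18.8  15.6] w 0.0001
case [ 0.6624 -0.1539 -0.0638] rel mm [-69.1   2.6] yaw -1.59 inl 17/57 res 1.26 scale 1.009
{'L': [0.6039, -0.0499, 0.04], 'R': [0.5911, -0.2495, 0.04]}
R -25 ([0.986, 0.1, -0.139], [0.026, 0.009, -0.003], 'dist 200mm turn 2deg')
R -10.0 ([0.987, 0.041, -0.092], [0.026, 0.009, -0.003], 'dist 198mm turn 2deg')
R 0.0 ([0.987, 0.002, -0.061], [0.026, 0.009, -0.003], 'dist 198mm turn 2deg')
R 10.0 ([0.987, -0.037, -0.03], [0.026, 0.009, -0.003], 'dist 198mm turn 2deg')
R 20.0 ([0.987, -0.077, 0.001], [0.026, 0.009, -0.003], 'dist 198mm turn 2deg')
R 30.0 ([0.987, -0.116, 0.032], [0.026, 0.009, -0.003], 'dist 199mm turn 2deg')
```

Emit:
jog_arm:
  motion:
    - [[0.0,0.1,-0.139],[0.026,0.009,0],0]
    - [[0.3,0.1,-0.139],[0.026,0.009,0],0]
    - [[0.97,0.1,-0.139],[0.026,0.009,0],0]
    - [[0.97,0.1,-0.139],[0.026,0.009,0],0]
    - [[0.97,0.1,-0.139],[0.026,0.009,0],0]
    - [[0.97,0.1,-0.139],[0.026,0.009,0],0]
    - [[0.97,0.041,-0.092],[0.026,0.009,0],0]
    - [[0.97,0.01,-0.068],[0.026,0.009,0],0]

```text
clock: 20.1
eef_pos: [0.5819, -0.244, 0.032]
tool_rot: [0.238, -0.653, 0.676, -0.245]
wrist_force: [0.0, -0.2, 1.2]
width: -0.0001
```

```bash
python3 step.py R -10 0 10 20 30
```

```text
t 20.10 pos [ 0.5819 -0.244   0.032 ] z [ 0.642 -0.021 -0.766] x [-0.035 -0.999 -0.002] F [ 0.  -0.2  1.2] w -0.0001
case [ 0.6619 -0.1541 -0.0661] rel mm [-69.5   2.4] yaw -1.72 inl 22/57 res 0.91 scale 1.001
{'L': [0.6037, -0.0501, 0.04], 'R': [0.5905, -0.2496, 0.04]}
R -25 ([0.025, 0.098, -0.08], [-0.001, 0.001, -0.001], 'dist 26mm turn 0deg')
R -10.0 ([0.025, 0.041, -0.031], [-0.001, 0.001, -0.001], 'dist 11mm turn 0deg')
R 0.0 ([0.025, 0.003, 0.001], [-0.001, 0.001, -0.001], 'dist 5mm turn 0deg')
R 10.0 ([0.025, -0.036, 0.033], [-0.001, 0.001, -0.001], 'dist 11mm turn 0deg')
R 20.0 ([0.025, -0.074, 0.065], [-0.001, 0.001, -0.001], 'dist 20mm turn 0deg')
R 30.0 ([0.025, -0.112, 0.097], [-0.001, 0.001, -0.001], 'dist 30mm turn 0deg')
```

Emit:
jog_arm:
  motion:
    - [[0.0,-0.015,0.015],[0,0,0],0]
    - [[0.02,-0.03,0.028],[0,0,0],0]
    - [[0.035,-0.04,0.037],[0,0,0],0]
    - [[0.045,-0.047,0.043],[0,0,0],0]
    - [[0.045,-0.047,0.043],[0,0,0],0]

```text
clock: 20.78
eef_pos: [0.5906, -0.2479, 0.0291]
tool_rot: [0.24, -0.655, 0.675, -0.24]
wrist_force: [-57.8, 15.9, 41.1]
width: 0.0
```

```bash
python3 step.py L -10 0 10 20 30; python3 -c "
from h import *
crop(cv2.imread('pics/last.png'),310,100,150,145,4,'pics/t7.png')"
```

```text
t 20.77 pos [ 0.5906 -0.2479  0.0291] z [ 0.638 -0.01  -0.77 ] x [-0.026 -1.    -0.008] F [-57.8  15.9  41.1] w 0.0000
case [ 0.6649 -0.1542 -0.0317] rel mm [-66.5   2.4] yaw 0.25 inl 19/57 res 0.94 scale 0.999
{'L': [0.6031, -0.0522, 0.04], 'R': [0.5968, -0.2521, 0.04]}
L -25 ([-0.981, 0.096, -0.088], [0.006, 0.012, 0.001], 'dist 198mm turn 1deg')
L -10.0 ([-0.981, 0.038, -0.04], [0.006, 0.012, 0.001], 'dist 196mm turn 1deg')
L 0.0 ([-0.98, -0.0, -0.008], [0.006, 0.012, 0.001], 'dist 196mm turn 1deg')
L 10.0 ([-0.98, -0.038, 0.024], [0.006, 0.012, 0.001], 'dist 196mm turn 1deg')
L 20.0 ([-0.979, -0.077, 0.055], [0.006, 0.012, 0.001], 'dist 197mm turn 1deg')
L 30.0 ([-0.979, -0.115, 0.087], [0.006, 0.012, 0.001], 'dist 198mm turn 1deg')
```

View pics/t7.png

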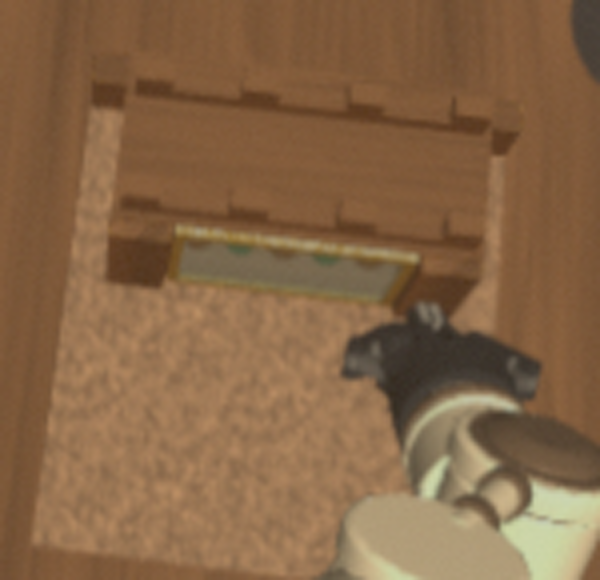

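Emit:
jog_arm:
  motion:
    - [[0.0,0.12,-0.12],[0,0,0],0]
    - [[0.0,0.22,-0.5],[-0.2,0,0],0]
    - [[-0.1,0.25,-0.7],[-0.3,0,0],0]
    - [[-0.3,0.25,-0.7],[-0.5,0,0],0]
    - [[-0.6,0.25,-0.7],[-0.5,0,0],0]

```text
clock: 21.45
eef_pos: [0.4689, -0.1409, 0.1062]
tool_rot: [0.072, -0.694, 0.713, -0.065]
wrist_force: [0.3, 1.2, -0.6]
width: -0.0002
```

Run:
```python
from h import *
st(); print(env.state()['q'].round(2))
t=imaging.get_image("top");s=imaging.get_image("side");cv2.imwrite("pics/top8.png",t);cv2.imwrite("pics/side8.png",s)
track(t)
crop(t,310,100,150,145,4,'pics/t8.png');crop(s,285,160,180,130,4.4,'pics/s8.png')
```

```text
t 21.45 pos [ 0.4689 -0.1409  0.1062] z [ 0.193  0.008 -0.981] x [-0.025 -1.    -0.013] F [ 0.3  1.2 -0.6] w -0.0002
[-0.62 -0.06  2.1   0.15  0.95  0.91]
case [ 0.6647 -0.1543 -0.0295] rel mm [-66.7   2.3] yaw 0.38 inl 24/57 res 0.86 scale 1.007
```

View pics/t8.png

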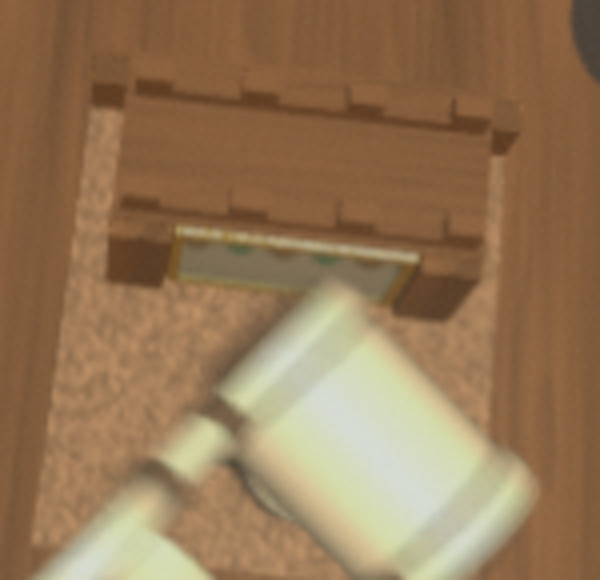

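View pics/s8.png

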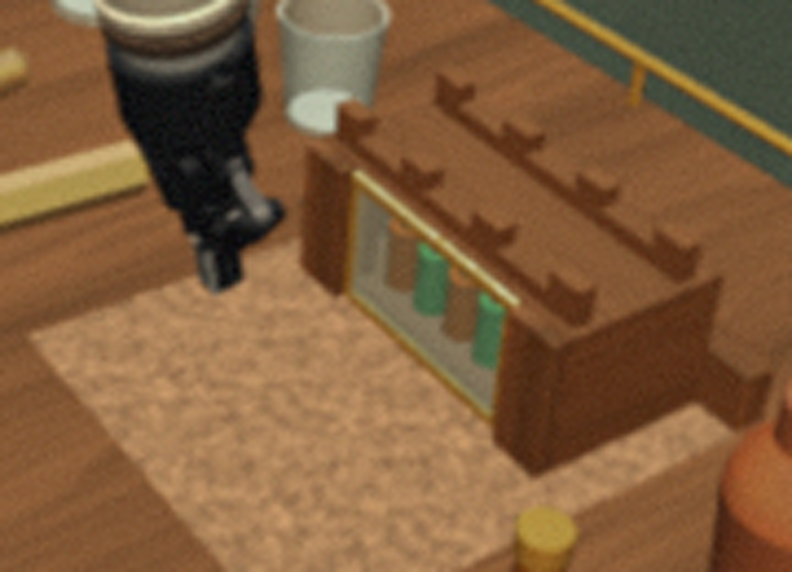

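Run:
```python
from h import *
tc=lambda u,v:(310+u/4,100+v/4)
P=unproj("top",[tc(108,281),tc(443,320),tc(70,281),tc(494,320),tc(88,112),tc(33,540),tc(504,165),tc(489,440)],0)[:,:2]
print(P.round(4))
a=LEDGE[2];n=np.array([-np.sin(a),np.cos(a)])
print("lat mm",((P-LEDGE[:2])@n*1e3).round(1))
# edges' yaw
for i,j in((5,4),(7,6)): d=P[j]-P[i];print(np.degrees(np.arctan2(d[1],d[0])))
# fine: find runner edges in color
img=cv2.imread("pics/top8.png"); hsv=cv2.cvtColor(img,cv2.COLOR_BGR2HSV)
g=img[:,:,0].astype(float)
for v in (150,165,200,220):
    print(v,img[v,316:345,0].tolist(), img[v,425:445,0].tolist())
```

```text
[[ 0.6033 -0.0332]
 [ 0.5965 -0.2682]
 [ 0.6009 -0.0067]
 [ 0.5999 -0.304 ]
 [ 0.7294 -0.0078]
 [ 0.4168  0.0012]
 [ 0.7168 -0.3083]
 [ 0.5137 -0.303 ]]
lat mm [ 121.1 -114.   147.5 -149.6  151.   148.8 -149.8 -151.7]
-1.6540226585704165
-1.5186713312607802
150 [58, 56, 57, 60, 59, 58, 58, 59, 59, 60, 64, 60, 64, 79, 90, 91, 88, 91, 89, 88, 93, 93, 70, 59, 47, 35, 38, 39, 39] [63, 65, 64, 63, 62, 63, 66, 84, 83, 87, 77, 70, 64, 65, 62, 64, 63, 60, 63, 63]
165 [58, 60, 60, 60, 59, 57, 59, 61, 61, 59, 62, 73, 83, 84, 85, 92, 90, 84, 86, 85, 72, 45, 39, 37, 40, 38, 40, 37, 39] [56, 53, 56, 53, 56, 64, 79, 86, 89, 84, 71, 62, 63, 62, 62, 66, 60, 61, 62, 64]
200 [60, 60, 62, 62, 60, 62, 67, 87, 96, 92, 93, 95, 95, 93, 92, 91, 92, 93, 91, 89, 88, 86, 88, 90, 96, 93, 91, 90, 93] [90, 90, 93, 92, 95, 98, 94, 80, 67, 66, 69, 64, 66, 65, 63, 67, 67, 70, 67, 67]
220 [59, 63, 60, 70, 86, 87, 86, 86, 93, 94, 93, 87, 90, 94, 96, 91, 89, 94, 89, 89, 87, 85, 86, 85, 87, 87, 90, 98, 99] [179, 171, 162, 155, 154, 153, 151, 148, 148, 147, 146, 149, 154, 153, 147, 137, 126, 112, 102, 85]
```

Run:
```python
from h import *
sc=lambda u,v:(285+u/4.4,160+v/4.4)
P=unproj("side",[sc(537,473),sc(735,430),sc(465,571),sc(303,268),sc(33,335),sc(275,247),sc(715,360)],0)[:,:2]
a=LEDGE[2];n=np.array([-np.sin(a),np.cos(a)])
print(P.round(4),"lat mm",((P-LEDGE[:2])@n*1e3).round(1))
```

```text
[[ 0.6027 -0.2676]
 [ 0.7286 -0.3055]
 [ 0.5168 -0.3043]
 [ 0.6059 -0.0334]
 [ 0.4195  0.0015]
 [ 0.6039 -0.0041]
 [ 0.7676 -0.2524]] lat mm [-113.1 -146.5 -152.9  120.9  149.2  150.2  -92. ]
```

Run:
```python
from h import *
t=cv2.imread("pics/top8.png");s=cv2.imread("pics/side8.png")
crop(t,155,150,160,110,5,"pics/tt8.png");crop(s,210,140,130,80,6,"pics/ss8.png")
```

View pics/tt8.png

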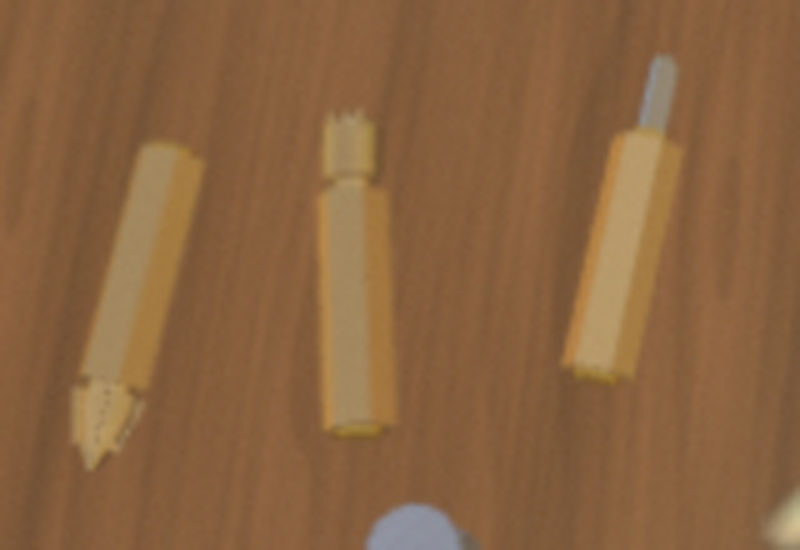

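View pics/ss8.png

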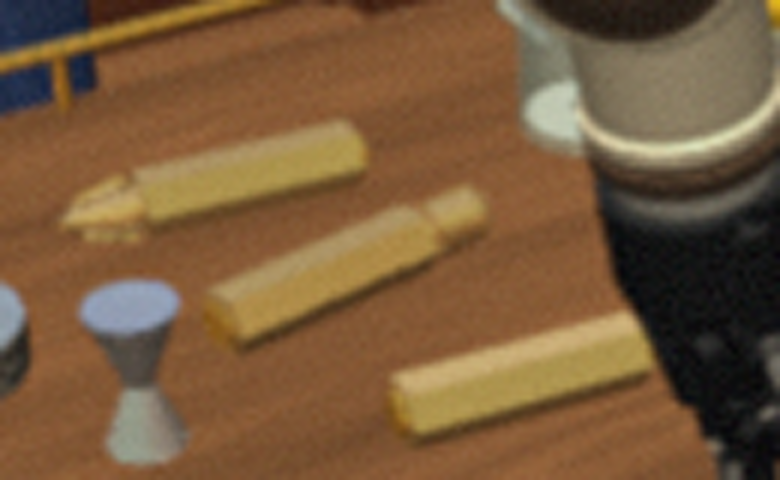

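```bash
cat > roll.py <<'E'
from h import *
def rollrows(A,yaw,lean=35,d=11,thetas=(0,10,20,30,40),pre=(60,25),h0=31,along=0,psi0=-90,s=None):
    """A=(x,y) axis centre, yaw deg of axis (mod 180 near 0). roll toward -y."""
    a=np.radians(yaw); u=np.array([np.cos(a),np.sin(a)]); n=np.array([-u[1],u[0]]) # n ~ +y
    Rt=Rdown(psi0+yaw,0,lean); L=np.radians(lean)
    off=np.array([d*np.cos(L),d*np.sin(L)]) # ahead, up
    def tgt(lat,z): # leading corner at lateral lat (from axis, +y side), height z
        p=np.asarray(A)+u*along/1e3+n*(lat+off[0])/1e3
        return np.r_[p,(z-off[1])/1e3]
    out=[]
    for q in pre: out.append(("pre%d"%q,tgt(9.8+(34-h0)/1.732+q,h0)))
    r=np.array([9.8+(34-h0)/1.732+9.8,h0])
    for t in thetas:
        b=np.radians(t); lat=np.cos(b)*r[0]-np.sin(b)*r[1]; z=np.sin(b)*r[0]+np.cos(b)*r[1]
        out.append(("th%d"%t,tgt(lat-9.8,z)))
    for k,p in out: print(k,p.round(4),row(p,Rt,s))
E
python3 - <<'E'
from roll import *
st()
rollrows((.497,.111),-3.8)
print(row([.47,.1,.2],Rdown(-94,0,20)))
E
```

```text
t 21.55 pos [ 0.4706 -0.1352  0.1053] z [ 0.194  0.014 -0.981] x [-0.013 -1.    -0.017] F [ 0.3 -0.1 -0.1] w 0.0000
pre60 [0.5023 0.1914 0.0247] ([-1.628, -0.051, 0.449], [-0.195, 0.602, -0.009], 'dist 338mm turn 38deg')
pre25 [0.5    0.1564 0.0247] ([-1.453, -0.042, 0.444], [-0.195, 0.602, -0.009], 'dist 304mm turn 38deg')
th0 [0.4984 0.1315 0.0247] ([-1.328, -0.036, 0.441], [-0.195, 0.602, -0.009], 'dist 280mm turn 38deg')
th10 [0.498  0.1258 0.0279] ([-1.3, -0.038, 0.424], [-0.195, 0.602, -0.009], 'dist 274mm turn 38deg')
th20 [0.4976 0.1196 0.0301] ([-1.269, -0.039, 0.413], [-0.195, 0.602, -0.009], 'dist 267mm turn 38deg')
th30 [0.4971 0.1132 0.0312] ([-1.237, -0.038, 0.407], [-0.195, 0.602, -0.009], 'dist 261mm turn 38deg')
th40 [0.4967 0.1066 0.0312] ([-1.204, -0.037, 0.406], [-0.195, 0.602, -0.009], 'dist 254mm turn 38deg')
([-1.183, -0.07, -0.449], [-0.193, 0.354, 0.019], 'dist 254mm turn 24deg')
```

Emit:
jog_arm:
  motion:
    - [[-0.2,-0.05,-0.2],[-0.1,0.2,0],0]
    - [[-0.6,-0.05,-0.2],[-0.19,0.4,0],0]
    - [[-1,-0.05,-0.2],[-0.195,0.6,0],0]
    - [[-1,-0.05,-0.2],[-0.195,0.6,0],0]
    - [[-1,-0.05,-0.2],[-0.195,0.6,0],0]

```text
clock: 22.18
eef_pos: [0.475, 0.069, 0.149]
tool_rot: [-0.219, -0.651, 0.697, -0.205]
wrist_force: [1.0, 0.1, -0.3]
width: -0.0
```

Run:
```python
from roll import *
st()
rollrows((.497,.111),-3.8)
print(row([.502,.2,.09],Rdown(-94,0,35)))
```

```text
t 22.18 pos [0.475 0.069 0.149] z [-0.037 -0.571 -0.82 ] x [-0.056 -0.818  0.572] F [ 1.   0.1 -0.3] w -0.0000
pre60 [0.5023 0.1914 0.0247] ([-0.864, -0.094, 0.155], [-0.001, 0.001, -0.002], 'dist 177mm turn 0deg')
pre25 [0.5    0.1564 0.0247] ([-0.72, -0.094, 0.255], [-0.001, 0.001, -0.002], 'dist 154mm turn 0deg')
th0 [0.4984 0.1315 0.0247] ([-0.618, -0.094, 0.327], [-0.001, 0.001, -0.002], 'dist 141mm turn 0deg')
th10 [0.498  0.1258 0.0279] ([-0.585, -0.095, 0.33], [-0.001, 0.001, -0.002], 'dist 136mm turn 0deg')
th20 [0.4976 0.1196 0.0301] ([-0.554, -0.095, 0.338], [-0.001, 0.001, -0.002], 'dist 131mm turn 0deg')
th30 [0.4971 0.1132 0.0312] ([-0.524, -0.095, 0.352], [-0.001, 0.001, -0.002], 'dist 128mm turn 0deg')
th40 [0.4967 0.1066 0.0312] ([-0.497, -0.095, 0.371], [-0.001, 0.001, -0.002], 'dist 126mm turn 0deg')
([-0.712, -0.09, -0.137], [-0.003, 0.001, 0.001], 'dist 146mm turn 0deg')
```

Emit:
jog_arm:
  motion:
    - [[-0.712,-0.09,-0.137],[0,0,0],0]
    - [[-0.712,-0.09,-0.137],[0,0,0],0]
    - [[-0.75,-0.094,0.0],[0,0,0],0]
    - [[-0.8,-0.094,0.2],[0,0,0],0]
    - [[-0.72,-0.094,0.255],[0,0,0],0]
    - [[-0.66,-0.094,0.297],[0,0,0],0]
    - [[-0.618,-0.094,0.327],[0,0,0],0]
    - [[-0.618,-0.094,0.327],[0,0,0],0]

```text
clock: 23.18
eef_pos: [0.4994, 0.1311, 0.0263]
tool_rot: [-0.217, -0.651, 0.698, -0.206]
wrist_force: [-0.3, 0.1, 0.2]
width: 0.0004
```

Run:
```python
from roll import *
st()
rollrows((.497,.111),-3.8)
t=imaging.get_image("top");s=imaging.get_image("side")
a=cv2.resize(t[150:250,240:340],None,fx=4,fy=4);b=cv2.resize(s[150:250,240:340],None,fx=4,fy=4)
cv2.imwrite("pics/z1.png",np.hstack([a,b]))
```

```text
t 23.18 pos [0.4994 0.1311 0.0263] z [-0.035 -0.57  -0.821] x [-0.059 -0.819  0.571] F [-0.3  0.1  0.2] w 0.0004
pre60 [0.5023 0.1914 0.0247] ([-0.252, 0.006, -0.165], [-0.002, 0.003, -0.004], 'dist 60mm turn 0deg')
pre25 [0.5    0.1564 0.0247] ([-0.108, 0.006, -0.066], [-0.002, 0.003, -0.004], 'dist 25mm turn 0deg')
th0 [0.4984 0.1315 0.0247] ([-0.006, 0.005, 0.006], [-0.002, 0.003, -0.004], 'dist 2mm turn 0deg')
th10 [0.498  0.1258 0.0279] ([0.027, 0.005, 0.009], [-0.002, 0.003, -0.004], 'dist 6mm turn 0deg')
th20 [0.4976 0.1196 0.0301] ([0.058, 0.005, 0.018], [-0.002, 0.003, -0.004], 'dist 12mm turn 0deg')
th30 [0.4971 0.1132 0.0312] ([0.088, 0.005, 0.032], [-0.002, 0.003, -0.004], 'dist 19mm turn 0deg')
th40 [0.4967 0.1066 0.0312] ([0.115, 0.005, 0.051], [-0.002, 0.003, -0.004], 'dist 25mm turn 0deg')
```

View pics/z1.png

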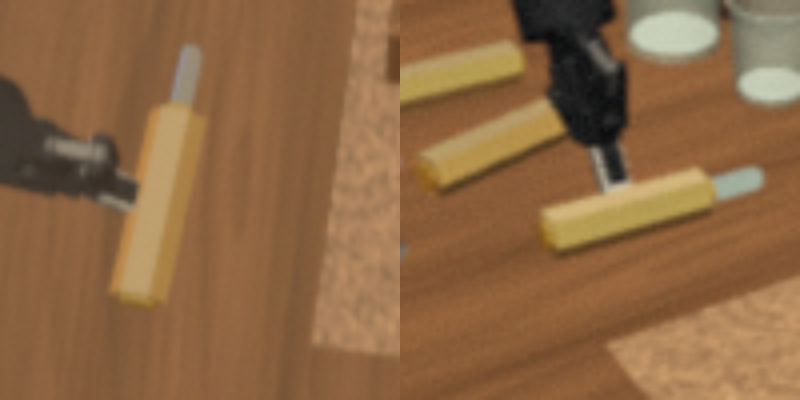

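Emit:
jog_arm:
  motion:
    - [[0.027,0.005,0.009],[0,0,0],0]
    - [[0.058,0.005,0.018],[0,0,0],0]
    - [[0.088,0.005,0.032],[0,0,0],0]
    - [[0.115,0.005,0.051],[0,0,0],0]
    - [[0.14,0.005,0.075],[0,0,0],0]
    - [[0.14,0.005,0.075],[0,0,0],0]
    - [[0.06,0.005,0.02],[0,0,0],0]

```text
clock: 24.15
eef_pos: [0.498, 0.1193, 0.0326]
tool_rot: [-0.218, -0.65, 0.698, -0.207]
wrist_force: [0.4, 0.4, -0.1]
width: 0.0001
```

Run:
```python
from roll import *
st()
t=imaging.get_image("top");s=imaging.get_image("side")
a=cv2.resize(t[150:250,240:340],None,fx=4,fy=4);b=cv2.resize(s[150:250,240:340],None,fx=4,fy=4)
cv2.imwrite("pics/z2.png",np.hstack([a,b]))
```

```text
t 24.15 pos [0.498  0.1193 0.0326] z [-0.035 -0.572 -0.82 ] x [-0.06  -0.817  0.573] F [ 0.4  0.4 -0.1] w 0.0001
```

View pics/z2.png

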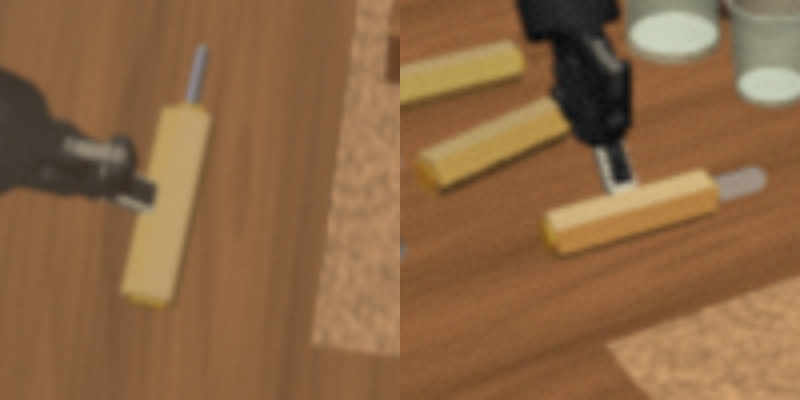

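Run:
```python
from roll import *
for y,z in((.110,.033),(.10,.031),(.092,.028),(.115,.05),(.14,.06)):
    print(y,z,row([.497,y,z],Rdown(-94,0,35)))
```

```text
0.11 0.033 ([0.051, 0.003, 0.026], [-0.007, 0.003, -0.001], 'dist 12mm turn 0deg')
0.1 0.031 ([0.086, -0.0, 0.063], [-0.007, 0.003, -0.001], 'dist 21mm turn 0deg')
0.092 0.028 ([0.111, -0.003, 0.098], [-0.007, 0.003, -0.001], 'dist 30mm turn 0deg')
0.115 0.05 ([0.079, 0.004, -0.058], [-0.007, 0.003, -0.001], 'dist 20mm turn 0deg')
0.14 0.06 ([0.005, 0.012, -0.17], [-0.007, 0.003, -0.001], 'dist 34mm turn 0deg')
```

Emit:
jog_arm:
  motion:
    - [[0.028,0.003,0.014],[0,0,0],0]
    - [[0.051,0.003,0.026],[0,0,0],0]
    - [[0.07,0.0,0.045],[0,0,0],0]
    - [[0.086,0.0,0.063],[0,0,0],0]
    - [[0.1,0.0,0.08],[0,0,0],0]
    - [[0.1,0.0,0.08],[0,0,0],0]
    - [[0.08,0.0,-0.06],[0,0,0],0]
    - [[0.0,0.01,-0.17],[0,0,0],0]

```text
clock: 25.25
eef_pos: [0.4978, 0.1409, 0.0604]
tool_rot: [-0.216, -0.651, 0.698, -0.207]
wrist_force: [0.3, 0.1, -0.6]
width: 0.0003
```

```bash
cat > zv.py <<'E'
from roll import *
import sys
n,tx,ty,sx,sy=sys.argv[1],*map(int,sys.argv[2:6])
st()
t=imaging.get_image("top");s=imaging.get_image("side")
cv2.imwrite("pics/full_t_%s.png"%n,t);cv2.imwrite("pics/full_s_%s.png"%n,s)
a=cv2.resize(t[ty:ty+100,tx:tx+100],None,fx=4,fy=4,interpolation=cv2.INTER_CUBIC);b=cv2.resize(s[sy:sy+100,sx:sx+100],None,fx=4,fy=4,interpolation=cv2.INTER_CUBIC)
cv2.imwrite("pics/%s.png"%n,np.hstack([a,b]))
E
python3 zv.py z3 240 150 240 150
```

```text
t 25.25 pos [0.4978 0.1409 0.0604] z [-0.032 -0.57  -0.821] x [-0.059 -0.819  0.571] F [ 0.3  0.1 -0.6] w 0.0003
```

View pics/z3.png

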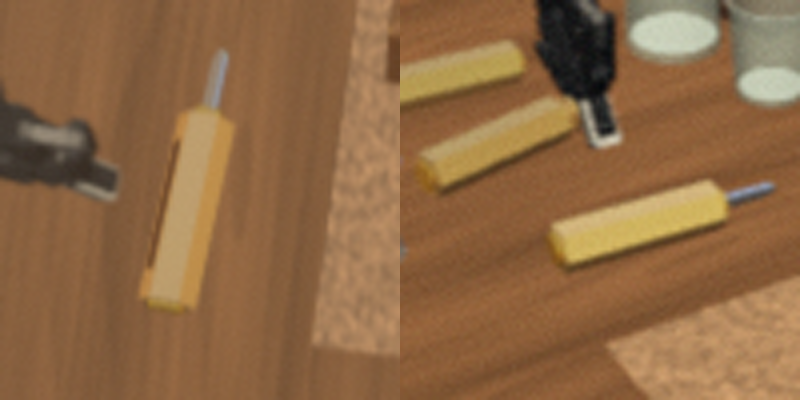

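```bash
cat >> roll.py <<'E'
def pose(e1,e2):
    P=unproj("top",[e1,e2],.034)[:,:2]; d=P[0]-P[1]; yaw=np.degrees(np.arctan2(d[1],d[0]))
    c=P.mean(0); print("axis",c.round(4),"yaw %.1f len %.0f"%(yaw,np.linalg.norm(d)*1e3)); return c,yaw
E
python3 - <<'E'
from roll import *
k=lambda u,v:(240+u/4,150+v/4)
c,y=pose(k(204,113),k(169,299))
rollrows(c,y,d=9,pre=(15,4),thetas=(0,10,20,30,40,50,60))
E
```

```text
axis [0.4941 0.0922] yaw -3.7 len 129
pre15 [0.4963 0.126  0.0258] ([-0.03, 0.006, 0.188], [-0.007, 0.004, -0.004], 'dist 38mm turn 1deg')
pre4 [0.4956 0.115  0.0258] ([0.015, 0.006, 0.22], [-0.007, 0.004, -0.004], 'dist 44mm turn 1deg')
th0 [0.4954 0.1111 0.0258] ([0.032, 0.006, 0.231], [-0.007, 0.004, -0.004], 'dist 47mm turn 1deg')
th10 [0.495  0.1054 0.0291] ([0.064, 0.006, 0.234], [-0.007, 0.004, -0.004], 'dist 49mm turn 1deg')
th20 [0.4946 0.0992 0.0313] ([0.096, 0.006, 0.243], [-0.007, 0.004, -0.004], 'dist 52mm turn 1deg')
th30 [0.4942 0.0927 0.0324] ([0.126, 0.006, 0.257], [-0.007, 0.004, -0.004], 'dist 57mm turn 1deg')
th40 [0.4937 0.0862 0.0323] ([0.153, 0.006, 0.276], [-0.007, 0.004, -0.004], 'dist 63mm turn 1deg')
th50 [0.4933 0.0798 0.0311] ([0.176, 0.006, 0.299], [-0.007, 0.004, -0.004], 'dist 69mm turn 1deg')
th60 [0.4929 0.0736 0.0288] ([0.194, 0.006, 0.326], [-0.007, 0.004, -0.004], 'dist 76mm turn 1deg')
```

Emit:
jog_arm:
  motion:
    - [[-0.03,0.006,0.188],[0,0,0],0]
    - [[0.02,0.006,0.222],[0,0,0],0]
    - [[0.064,0.006,0.234],[0,0,0],0]
    - [[0.096,0.006,0.243],[0,0,0],0]
    - [[0.126,0.006,0.257],[0,0,0],0]
    - [[0.153,0.006,0.276],[0,0,0],0]
    - [[0.176,0.006,0.299],[0,0,0],0]
    - [[0.194,0.006,0.326],[0,0,0],0]

```text
clock: 26.35
eef_pos: [0.4937, 0.0733, 0.0362]
tool_rot: [-0.217, -0.65, 0.698, -0.21]
wrist_force: [-25.2, 28.1, 62.0]
width: 0.0
```

```bash
python3 zv.py z4 240 150 240 150
```

```text
t 26.35 pos [0.4937 0.0733 0.0362] z [-0.031 -0.575 -0.818] x [-0.061 -0.815  0.576] F [-25.2  28.1  62. ] w 0.0000
```

View pics/z4.png

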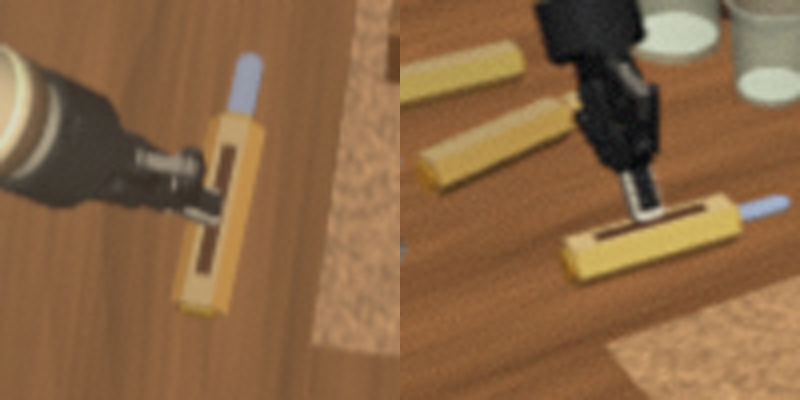

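Emit:
jog_arm:
  motion:
    - [[0.1,0,-0.15],[0,0,0],0]
    - [[0.23,0,-0.4],[0,-0.3,0],0]
    - [[0.23,0,-0.4],[0,-0.58,0],70]
    - [[0.23,0,-0.4],[0,-0.58,0],70]
    - [[0.23,0,-0.4],[0,-0.58,0],70]

```text
clock: 27.08
eef_pos: [0.4941, 0.0805, 0.1298]
tool_rot: [0.004, -0.681, 0.732, -0.006]
wrist_force: [0.0, 0.5, 0.5]
width: 0.0547
```

```bash
python3 zv.py z5 240 150 240 150
```

```text
t 27.07 pos [0.4941 0.0805 0.1298] z [ 0.014 -0.003 -1.   ] x [-0.071 -0.997  0.002] F [0.  0.5 0.5] w 0.0547
```

View pics/z5.png

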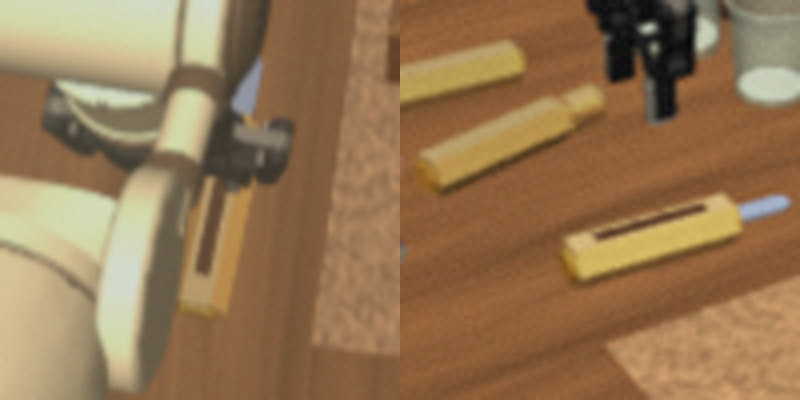

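Run:
```python
from roll import *
k=lambda u,v:(240+u/4,150+v/4)
c,y=pose(k(237,117),k(196,303))
c,y=pose(k(229,145),k(204,272))
```

```text
axis [0.4932 0.072 ] yaw -5.7 len 129
axis [0.4938 0.0721] yaw -4.5 len 88
```

Run:
```python
from roll import *
st()
for z in(.06,.006,.15): print(row([.4935,.072,z],Rdown(-94.9)))
```

```text
t 27.18 pos [0.4935 0.0809 0.129 ] z [ 0.012 -0.006 -1.   ] x [-0.071 -0.997  0.005] F [-0.5  0.2  0.7] w 0.0594
([0.043, 0.001, 0.345], [-0.012, -0.004, 0.014], 'dist 70mm turn 1deg')
([0.041, 0.005, 0.615], [-0.012, -0.004, 0.014], 'dist 123mm turn 1deg')
([0.045, -0.004, -0.105], [-0.012, -0.004, 0.014], 'dist 23mm turn 1deg')
```

Emit:
jog_arm:
  motion:
    - [[0.043,0.001,0.345],[-0.012,0,0.014],70]
    - [[0.043,0.001,0.345],[-0.012,0,0.014],70]
    - [[0.041,0.005,0.55],[-0.012,0,0.014],70]
    - [[0.041,0.005,0.615],[-0.012,0,0.014],70]
    - [[0.041,0.005,0.615],[-0.012,0,0.014],70]
    - [[0.041,0.005,0.615],[-0.012,0,0.014],0]
    - [[0.041,0.005,0.615],[-0.012,0,0.014],0]
    - [[0.041,0.005,0.615],[-0.012,0,0.014],0]

```text
clock: 28.18
eef_pos: [0.4951, 0.0721, 0.0082]
tool_rot: [-0.001, -0.676, 0.737, -0.003]
wrist_force: [-2.4, 1.2, 6.1]
width: 0.0365
```

```bash
python3 zv.py z6 240 150 240 150;  python3 - <<'E'
from roll import *
print(row([.4935,.072,.15],Rdown(-94.9)), row([.4935,.072,.2],Rdown(-92)))
E
```

```text
t 28.18 pos [0.4951 0.0721 0.0082] z [ 0.002 -0.005 -1.   ] x [-0.086 -0.996  0.005] F [-2.4  1.2  6.1] w 0.0365
([0.005, 0.006, -0.709], [-0.003, -0.004, -0.0], 'dist 142mm turn 0deg') ([0.006, 0.005, -0.959], [-0.003, -0.004, -0.048], 'dist 192mm turn 3deg')
```

View pics/z6.png

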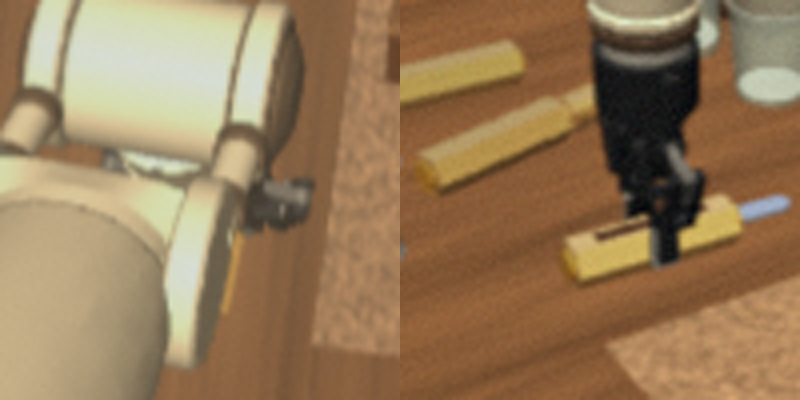

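Emit:
jog_arm:
  motion:
    - [[0.005,0.005,-0.1],[0,0,0],0]
    - [[0.005,0.005,-0.2],[0,0,0],0]
    - [[0.005,0.005,-0.2],[0,0,0],0]

```text
clock: 28.65
eef_pos: [0.4961, 0.0713, 0.0508]
tool_rot: [0.001, -0.676, 0.737, -0.005]
wrist_force: [0.7, -0.2, -0.6]
width: 0.0362
```

```bash
python3 zv.py z7 240 150 240 140; python3 -c "
import cv2
s=cv2.imread('pics/full_s_z7.png');cv2.imwrite('pics/z7b.png',cv2.resize(s[165:235,265:345],None,fx=8,fy=8,interpolation=cv2.INTER_CUBIC))"
```

```text
t 28.65 pos [0.4961 0.0713 0.0508] z [ 0.008 -0.005 -1.   ] x [-0.085 -0.996  0.005] F [ 0.7 -0.2 -0.6] w 0.0362
```

View pics/z7b.png

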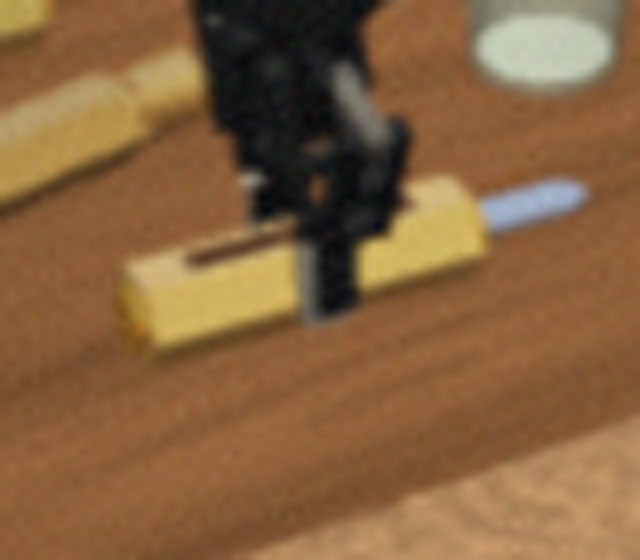

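```bash
cat >> h.py <<'E'
CASE=np.array([.6655,-.153,np.radians(-1.9)])
def slot(i,ox=0,oy=0): return T(CASE,[[ox/1e3,(i*68+oy)/1e3,0]])[0][:2]
E
python3 - <<'E'
from roll import *
p=slot(-1,1.6);print(p)
for q,z in ((np.r_[.53,.0],.2),(p,.2),(p,.15),(p,.12)): print(q,z,row(np.r_[q,z],Rdown(-91.9)))
E
```

```text
[ 0.66484457 -0.22101566]
[0.53 0.  ] 0.2 ([0.344, -0.213, -0.756], [-0.003, -0.004, -0.05], 'dist 171mm turn 3deg')
[ 0.66484457 -0.22101566] 0.2 ([1.387, -0.979, -0.748], [-0.003, -0.004, -0.05], 'dist 371mm turn 3deg')
[ 0.66484457 -0.22101566] 0.15 ([1.386, -0.978, -0.498], [-0.003, -0.004, -0.05], 'dist 354mm turn 3deg')
[ 0.66484457 -0.22101566] 0.12 ([1.385, -0.977, -0.348], [-0.003, -0.004, -0.05], 'dist 346mm turn 3deg')
```

Emit:
jog_arm:
  motion:
    - [[0.0,0,-0.35],[0,0,0],0]
    - [[0.1,-0.06,-0.7],[0,0,-0.05],0]
    - [[0.3,-0.2,-0.76],[0,0,-0.05],0]
    - [[0.5,-0.35,-0.76],[0,0,-0.05],0]
    - [[0.7,-0.5,-0.76],[0,0,-0.05],0]
    - [[0.85,-0.6,-0.76],[0,0,-0.05],0]
    - [[1,-0.7,-0.76],[0,0,-0.05],0]
    - [[1,-0.7,-0.76],[0,0,-0.05],0]

```text
clock: 29.75
eef_pos: [0.6159, -0.1412, 0.2]
tool_rot: [-0.001, -0.694, 0.72, -0.002]
wrist_force: [-0.4, 0.6, -1.0]
width: 0.0366
```

Run:
```python
from roll import *
st()
p=slot(-1,1.6);print(p)
for q,z in ((p,.19),(p,.15),(p,.12)): print(q,z,row(np.r_[q,z],Rdown(-91.9)))
```

```text
t 29.75 pos [ 0.6159 -0.1412  0.2   ] z [ 0.001 -0.004 -1.   ] x [-0.036 -0.999  0.004] F [-0.4  0.6 -1. ] w 0.0366
[ 0.66484457 -0.22101566]
[ 0.66484457 -0.22101566] 0.19 ([0.39, -0.259, 0.052], [-0.001, -0.004, -0.003], 'dist 94mm turn 0deg')
[ 0.66484457 -0.22101566] 0.15 ([0.389, -0.259, 0.252], [-0.001, -0.004, -0.003], 'dist 106mm turn 0deg')
[ 0.66484457 -0.22101566] 0.12 ([0.388, -0.258, 0.402], [-0.001, -0.004, -0.003], 'dist 123mm turn 0deg')
```

Emit:
jog_arm:
  motion:
    - [[0.2,-0.13,0.03],[0,0,0],0]
    - [[0.39,-0.259,0.052],[0,0,0],0]
    - [[0.39,-0.259,0.2],[0,0,0],0]
    - [[0.389,-0.259,0.252],[0,0,0],0]
    - [[0.389,-0.259,0.252],[0,0,0],0]

```text
clock: 30.38
eef_pos: [0.6639, -0.2195, 0.1485]
tool_rot: [-0.002, -0.695, 0.719, -0.0]
wrist_force: [-0.5, 0.0, -0.8]
width: 0.0362
```

Run:
```python
from roll import *
st()
p=slot(-1,1.6)
for q,z in ((p,.15),(p,.122),(p,.12)): print(q,z,row(np.r_[q,z],Rdown(-91.9)))
s=imaging.get_image("side");crop(s,330,160,130,110,5.5,"pics/p1.png")
```

```text
t 30.38 pos [ 0.6639 -0.2195  0.1485] z [-0.002 -0.003 -1.   ] x [-0.035 -0.999  0.003] F [-0.5  0.  -0.8] w 0.0362
[ 0.66484457 -0.22101566] 0.15 ([0.007, -0.005, -0.008], [0.002, -0.003, -0.002], 'dist 2mm turn 0deg')
[ 0.66484457 -0.22101566] 0.122 ([0.007, -0.005, 0.132], [0.002, -0.003, -0.002], 'dist 27mm turn 0deg')
[ 0.66484457 -0.22101566] 0.12 ([0.007, -0.005, 0.142], [0.002, -0.003, -0.002], 'dist 29mm turn 0deg')
```

View pics/p1.png

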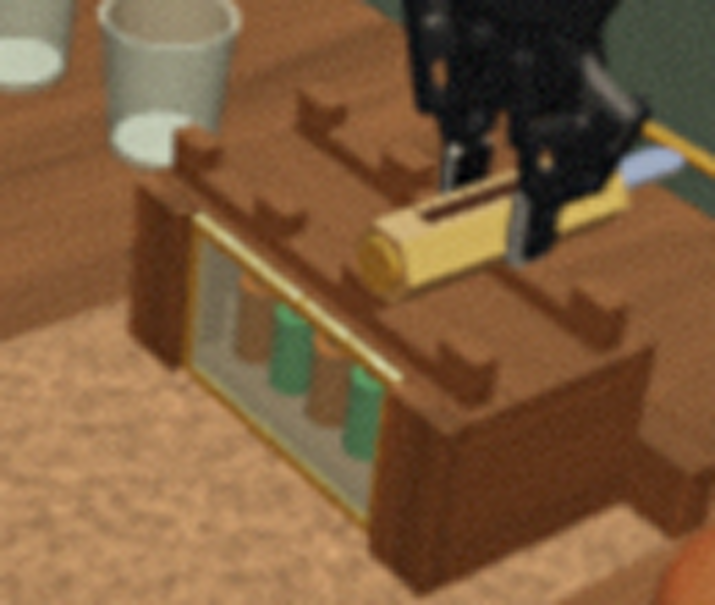

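Run:
```python
from roll import *
P=np.array([[-47,-102,126],[-47,-34,126],[-47,34,126],[-47,102,126],[-47,-68,112],[-65,-120,100],[65,-120,100],[-65,-120,0]])/1e3
print(((proj("side",T(CASE,P))-[330,160])*5.5).round(0).tolist())
```

```text
[[457.0, 351.0], [359.0, 274.0], [270.0, 204.0], [187.0, 139.0], [404.0, 337.0], [445.0, 432.0], [658.0, 341.0], [419.0, 600.0]]
```

Emit:
jog_arm:
  motion:
    - [[0.007,-0.005,0.05],[0,0,0],0]
    - [[0.007,-0.005,0.1],[0,0,0],0]
    - [[0.007,-0.005,0.13],[0,0,0],0]
    - [[0.007,-0.005,0.142],[0,0,0],0]
    - [[0.007,-0.005,0.142],[0,0,0],0]

```text
clock: 31.05
eef_pos: [0.6656, -0.2215, 0.1215]
tool_rot: [-0.001, -0.695, 0.719, -0.001]
wrist_force: [0.0, 0.6, -1.6]
width: 0.0365
```

Run:
```python
from roll import *
st()
s=imaging.get_image("side");crop(s,330,160,130,110,5.5,"pics/p2.png")
```

```text
t 31.05 pos [ 0.6656 -0.2215  0.1215] z [ 0.    -0.004 -1.   ] x [-0.035 -0.999  0.004] F [ 0.   0.6 -1.6] w 0.0365
```

View pics/p2.png

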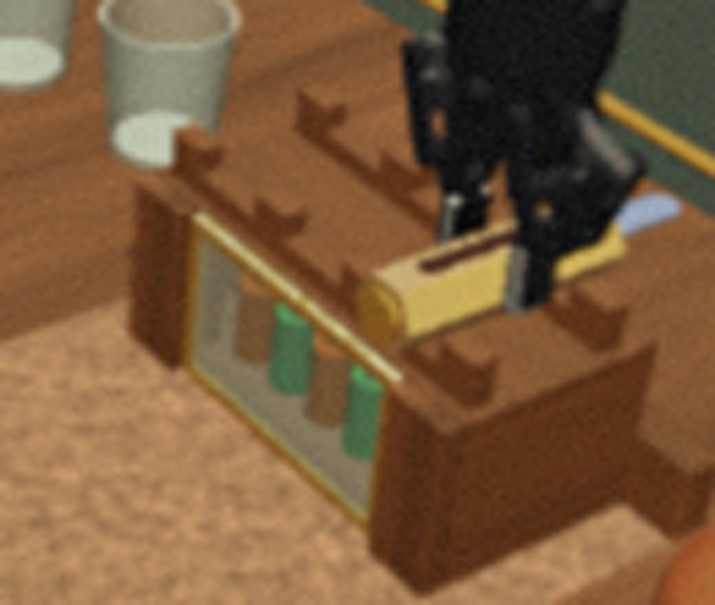

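Emit:
jog_arm:
  motion:
    - [[0,0,0.012],[0,0,0],0]
    - [[0,0,0.015],[0,0,0],0]
    - [[0,0,0.015],[0,0,0],65]
    - [[0,0,0.015],[0,0,0],65]
    - [[0,0,0.012],[0,0,0],65]
    - [[0,0,-0.15],[0,0,0],65]
    - [[0,0,-0.4],[0,0,0],65]
    - [[0,0,-0.4],[0,0,0],65]

```text
clock: 32.1
eef_pos: [0.6685, -0.2227, 0.2083]
tool_rot: [0.0, -0.695, 0.719, -0.007]
wrist_force: [-0.4, -0.7, 0.0]
width: 0.0557
```

Run:
```python
from roll import *
st()
s=imaging.get_image("side");crop(s,330,160,130,110,5.5,"pics/p3.png")
t=imaging.get_image("top");cv2.imwrite("pics/p3t.png",t)
```

```text
t 32.10 pos [ 0.6685 -0.2227  0.2083] z [ 0.01  -0.009 -1.   ] x [-0.035 -0.999  0.009] F [-0.4 -0.7  0. ] w 0.0557
```

View pics/p3.png

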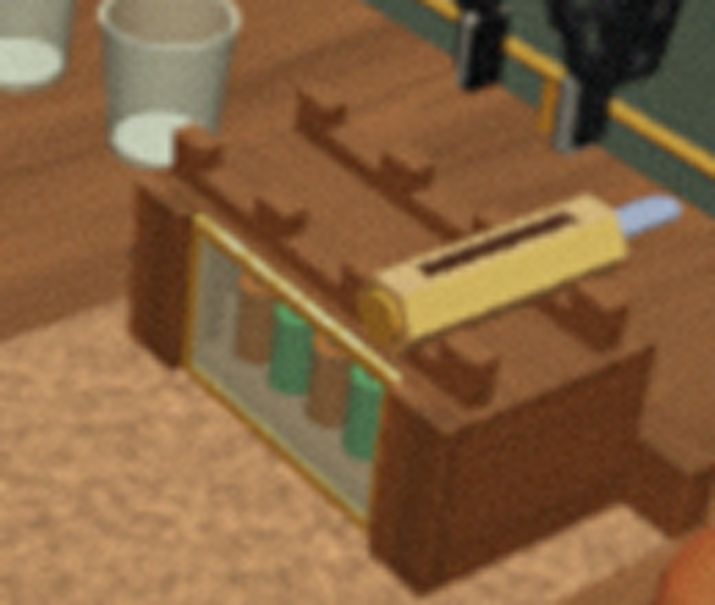

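Run:
```python
from roll import *
t=cv2.imread("pics/p3t.png");crop(t,155,150,160,110,5,"pics/p3tt.png")
print(row([.5,.2,.12],Rdown(-81,0,35)), row([.55,.0,.2],Rdown(-86,0,15)))
```

```text
([-2.079, 0.904, 0.401], [0.055, 0.577, -0.178], 'dist 460mm turn 36deg') ([-1.086, 0.618, 0.006], [0.011, 0.245, -0.1], 'dist 250mm turn 16deg')
```

View pics/p3tt.png

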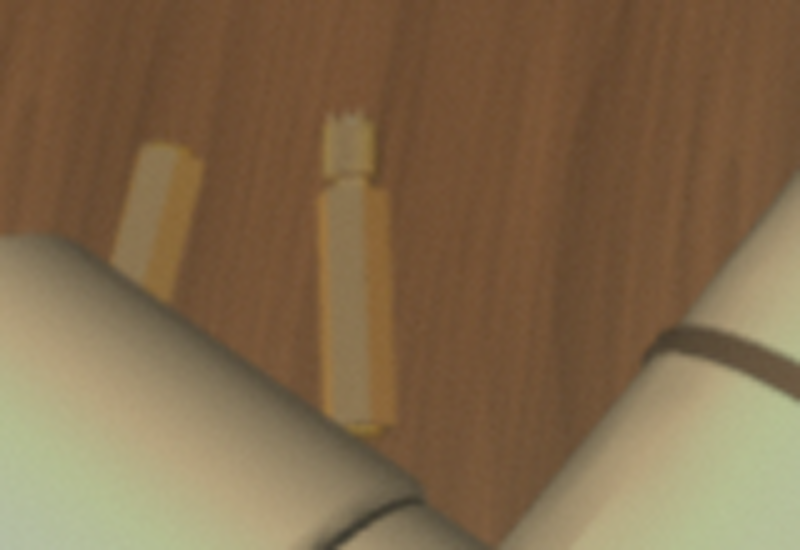

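Emit:
jog_arm:
  motion:
    - [[-0.3,0.17,0],[0,0.1,-0.05],0]
    - [[-0.6,0.35,0],[0.02,0.2,-0.1],0]
    - [[-0.9,0.5,0],[0.03,0.3,-0.1],0]
    - [[-1,0.6,0],[0.03,0.3,-0.1],0]
    - [[-1,0.6,0],[0.03,0.3,-0.1],0]

```text
clock: 32.83
eef_pos: [0.5506, -0.0144, 0.1991]
tool_rot: [0.104, 0.724, -0.671, 0.121]
wrist_force: [-0.6, -1.1, 0.7]
width: -0.0
```

Run:
```python
from roll import *
st()
print(row([.5,.18,.15],Rdown(-81,0,35)), row([.45,.31,.1],Rdown(-81,0,35)))
```

```text
t 32.83 pos [ 0.5506 -0.0144  0.1991] z [ 0.035 -0.312 -0.949] x [ 0.07  -0.947  0.314] F [-0.6 -1.1  0.7] w -0.0000
([-1.015, 0.18, -0.079], [0.024, 0.278, -0.073], 'dist 207mm turn 17deg') ([-1.726, 0.382, -0.053], [0.024, 0.278, -0.073], 'dist 354mm turn 17deg')
```

Emit:
jog_arm:
  motion:
    - [[-0.3,0.06,-0.05],[0.01,0.1,-0.03],0]
    - [[-0.6,0.12,-0.06],[0.02,0.2,-0.07],0]
    - [[-0.9,0.2,-0.07],[0.024,0.278,-0.073],0]
    - [[-1,0.25,-0.1],[0.024,0.278,-0.073],0]
    - [[-1,0.25,-0.1],[0.024,0.278,-0.073],0]

```text
clock: 33.45
eef_pos: [0.4856, 0.1779, 0.1531]
tool_rot: [0.196, 0.726, -0.618, 0.228]
wrist_force: [0.5, -0.5, 0.1]
width: 0.0002
```

Run:
```python
from roll import *
st()
print(row([.445,.32,.09],Rdown(-80.5,0,35)))
rollrows((.452,.2537),9.5,d=9,pre=(15,4),thetas=(0,10,20,30,40,50))
```

```text
t 33.45 pos [0.4856 0.1779 0.1531] z [ 0.089 -0.567 -0.819] x [ 0.131 -0.808  0.574] F [ 0.5 -0.5  0.1] w 0.0002
([-0.782, 0.087, -0.163], [0.006, -0.001, -0.004], 'dist 161mm turn 0deg')
pre15 [0.4464 0.2871 0.0258] ([-0.832, 0.105, 0.194], [0.006, -0.001, -0.004], 'dist 172mm turn 0deg')
pre4 [0.4482 0.2763 0.0258] ([-0.787, 0.105, 0.225], [0.006, -0.001, -0.004], 'dist 165mm turn 0deg')
th0 [0.4489 0.2723 0.0258] ([-0.771, 0.105, 0.237], [0.006, -0.001, -0.004], 'dist 163mm turn 0deg')
th10 [0.4498 0.2667 0.0291] ([-0.738, 0.104, 0.24], [0.006, -0.001, -0.004], 'dist 157mm turn 0deg')
th20 [0.4508 0.2606 0.0313] ([-0.707, 0.104, 0.249], [0.006, -0.001, -0.004], 'dist 151mm turn 0deg')
th30 [0.4519 0.2542 0.0324] ([-0.677, 0.104, 0.263], [0.006, -0.001, -0.004], 'dist 147mm turn 0deg')
th40 [0.453  0.2478 0.0323] ([-0.65, 0.104, 0.282], [0.006, -0.001, -0.004], 'dist 143mm turn 0deg')
th50 [0.4541 0.2414 0.0311] ([-0.627, 0.104, 0.305], [0.006, -0.001, -0.004], 'dist 141mm turn 0deg')
```

Emit:
jog_arm:
  motion:
    - [[-0.4,0.05,-0.15],[0,0,0],0]
    - [[-0.782,0.087,-0.163],[0,0,0],0]
    - [[-0.782,0.087,-0.163],[0,0,0],0]
    - [[-0.85,0.1,0.0],[0,0,0],0]
    - [[-0.87,0.105,0.165],[0,0,0],0]
    - [[-0.832,0.105,0.194],[0,0,0],0]
    - [[-0.832,0.105,0.194],[0,0,0],0]

```text
clock: 34.33
eef_pos: [0.4479, 0.286, 0.0269]
tool_rot: [0.196, 0.725, -0.619, 0.228]
wrist_force: [0.4, 0.6, -0.2]
width: -0.0
```

```bash
python3 zv.py m1 185 150 215 145
python3 - <<'E'
from roll import *
rollrows((.452,.2537),9.5,d=9,pre=(15,4),thetas=(0,10,20,30,40,50))
E
```

```text
t 34.33 pos [0.4479 0.286  0.0269] z [ 0.088 -0.567 -0.819] x [ 0.129 -0.809  0.574] F [ 0.4  0.6 -0.2] w -0.0000
pre15 [0.4464 0.2871 0.0258] ([-0.004, 0.008, 0.007], [0.004, 0.001, -0.006], 'dist 2mm turn 0deg')
pre4 [0.4482 0.2763 0.0258] ([0.041, 0.008, 0.039], [0.004, 0.001, -0.006], 'dist 11mm turn 0deg')
th0 [0.4489 0.2723 0.0258] ([0.057, 0.008, 0.05], [0.004, 0.001, -0.006], 'dist 15mm turn 0deg')
th10 [0.4498 0.2667 0.0291] ([0.09, 0.008, 0.053], [0.004, 0.001, -0.006], 'dist 21mm turn 0deg')
th20 [0.4508 0.2606 0.0313] ([0.121, 0.007, 0.062], [0.004, 0.001, -0.006], 'dist 27mm turn 0deg')
th30 [0.4519 0.2542 0.0324] ([0.151, 0.007, 0.076], [0.004, 0.001, -0.006], 'dist 34mm turn 0deg')
th40 [0.453  0.2478 0.0323] ([0.178, 0.007, 0.095], [0.004, 0.001, -0.006], 'dist 40mm turn 0deg')
th50 [0.4541 0.2414 0.0311] ([0.201, 0.007, 0.118], [0.004, 0.001, -0.006], 'dist 47mm turn 0deg')
```

View pics/m1.png

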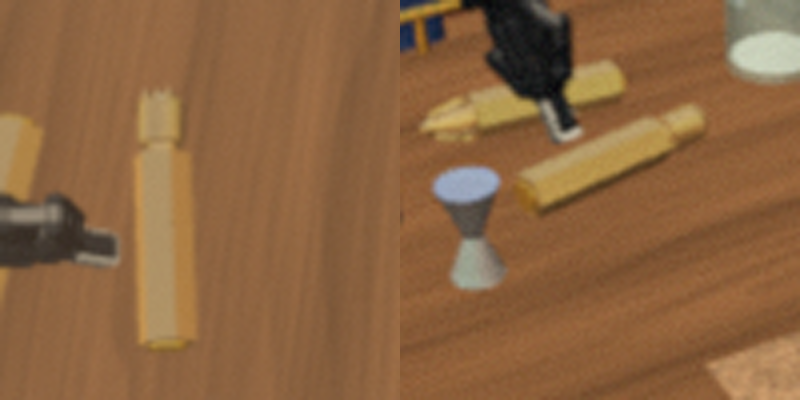

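Emit:
jog_arm:
  motion:
    - [[0.057,0.008,0.046],[0,0,0],0]
    - [[0.09,0.008,0.05],[0,0,0],0]
    - [[0.121,0.007,0.058],[0,0,0],0]
    - [[0.151,0.007,0.073],[0,0,0],0]
    - [[0.178,0.007,0.09],[0,0,0],0]
    - [[0.2,0.007,0.112],[0,0,0],0]
    - [[0.2,0.007,0.0],[0,0,0],0]
    - [[0.0,0.007,-0.12],[0,0,0],0]

```text
clock: 35.42
eef_pos: [0.4457, 0.3005, 0.049]
tool_rot: [0.194, 0.725, -0.621, 0.229]
wrist_force: [1.0, 1.1, -0.4]
width: 0.0001
```

```bash
python3 zv.py m2 185 150 215 145
```

```text
t 35.42 pos [0.4457 0.3005 0.049 ] z [ 0.091 -0.565 -0.82 ] x [ 0.125 -0.81   0.572] F [ 1.   1.1 -0.4] w 0.0001
```

View pics/m2.png

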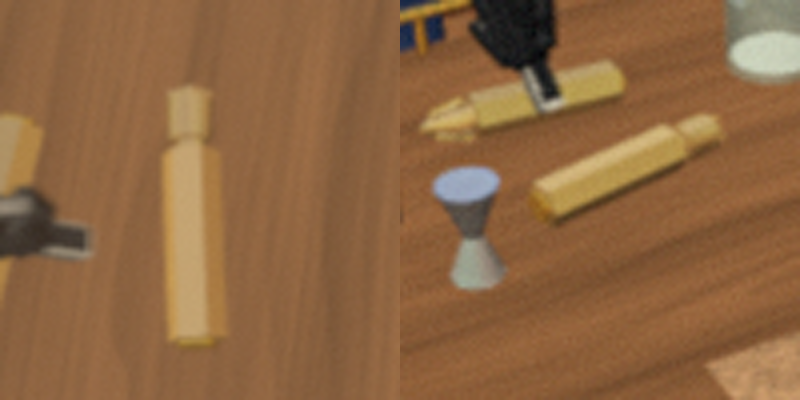

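Run:
```python
from roll import *
k=lambda u,v:(185+u/4,150+v/4)
c,y=pose(k(190,143),k(193,339))
rollrows(c,y,d=9,pre=(15,4),thetas=(0,10,20,30,40,47))
```

```text
axis [0.4574 0.2323] yaw 9.4 len 134
pre15 [0.4519 0.2657 0.0258] ([0.098, -0.006, 0.199], [-0.0, 0.003, -0.003], 'dist 44mm turn 0deg')
pre4 [0.4537 0.2549 0.0258] ([0.143, -0.006, 0.231], [-0.0, 0.003, -0.003], 'dist 54mm turn 0deg')
th0 [0.4543 0.2509 0.0258] ([0.16, -0.006, 0.242], [-0.0, 0.003, -0.003], 'dist 58mm turn 0deg')
th10 [0.4553 0.2453 0.0291] ([0.192, -0.006, 0.245], [-0.0, 0.003, -0.003], 'dist 62mm turn 0deg')
th20 [0.4563 0.2392 0.0313] ([0.224, -0.006, 0.254], [-0.0, 0.003, -0.003], 'dist 68mm turn 0deg')
th30 [0.4573 0.2328 0.0324] ([0.254, -0.007, 0.268], [-0.0, 0.003, -0.003], 'dist 74mm turn 0deg')
th40 [0.4584 0.2263 0.0323] ([0.28, -0.007, 0.287], [-0.0, 0.003, -0.003], 'dist 80mm turn 0deg')
th47 [0.4591 0.2218 0.0316] ([0.297, -0.007, 0.303], [-0.0, 0.003, -0.003], 'dist 85mm turn 0deg')
```

Emit:
jog_arm:
  motion:
    - [[0.09,-0.006,0.19],[0,0,0],0]
    - [[0.13,-0.006,0.22],[0,0,0],0]
    - [[0.16,-0.006,0.238],[0,0,0],0]
    - [[0.192,-0.006,0.241],[0,0,0],0]
    - [[0.224,-0.006,0.25],[0,0,0],0]
    - [[0.254,-0.007,0.264],[0,0,0],0]
    - [[0.28,-0.007,0.283],[0,0,0],0]
    - [[0.298,-0.007,0.3],[0,0,0],0]

```text
clock: 36.52
eef_pos: [0.4604, 0.2217, 0.0367]
tool_rot: [0.194, 0.726, -0.619, 0.231]
wrist_force: [-9.6, 0.2, 26.6]
width: 0.0001
```

Emit:
jog_arm:
  motion:
    - [[0.0,0.0,-0.06],[0,0,0],0]
    - [[-0.1,0.0,-0.2],[0,0,0],0]
    - [[-0.25,0.0,-0.3],[0,0,0],0]

```text
clock: 36.9
eef_pos: [0.449, 0.2974, 0.0585]
tool_rot: [0.193, 0.725, -0.619, 0.231]
wrist_force: [0.8, -0.6, 0.3]
width: -0.0
```

```bash
python3 zv.py m3 185 150 215 145
```

```text
t 36.90 pos [0.449  0.2974 0.0585] z [ 0.096 -0.565 -0.819] x [ 0.126 -0.809  0.573] F [ 0.8 -0.6  0.3] w -0.0000
```

View pics/m3.png

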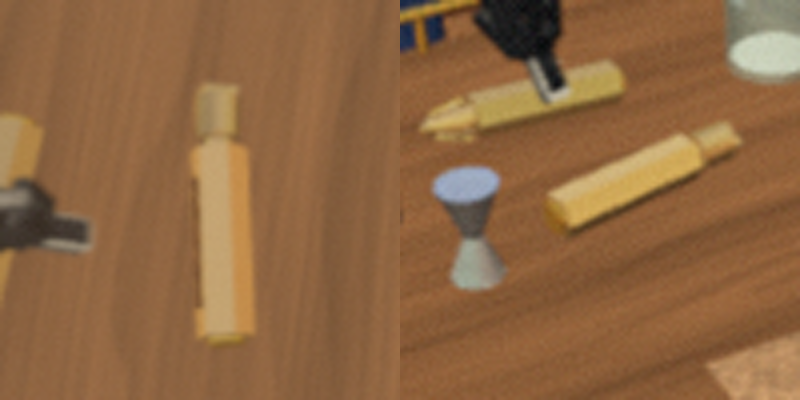

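Run:
```python
from roll import *
k=lambda u,v:(185+u/4,150+v/4)
c,y=pose(k(217,140),k(223,336))
rollrows(c,y,d=9,pre=(15,4),thetas=(0,10,20,30,40,47))
```

```text
axis [0.4612 0.2135] yaw 10.0 len 134
pre15 [0.4553 0.2469 0.0258] ([0.126, 0.009, 0.281], [0.001, 0.001, -0.012], 'dist 62mm turn 1deg')
pre4 [0.4572 0.2361 0.0258] ([0.171, 0.008, 0.312], [0.001, 0.001, -0.012], 'dist 71mm turn 1deg')
th0 [0.4579 0.2322 0.0258] ([0.187, 0.008, 0.324], [0.001, 0.001, -0.012], 'dist 75mm turn 1deg')
th10 [0.4589 0.2265 0.0291] ([0.22, 0.008, 0.327], [0.001, 0.001, -0.012], 'dist 79mm turn 1deg')
th20 [0.46   0.2204 0.0313] ([0.251, 0.007, 0.336], [0.001, 0.001, -0.012], 'dist 84mm turn 1deg')
th30 [0.4611 0.2141 0.0324] ([0.281, 0.007, 0.35], [0.001, 0.001, -0.012], 'dist 90mm turn 1deg')
th40 [0.4622 0.2076 0.0323] ([0.308, 0.007, 0.369], [0.001, 0.001, -0.012], 'dist 96mm turn 1deg')
th47 [0.463  0.2031 0.0316] ([0.324, 0.006, 0.385], [0.001, 0.001, -0.012], 'dist 101mm turn 1deg')
```

Emit:
jog_arm:
  motion:
    - [[0.12,0.009,0.26],[0,0,0],0]
    - [[0.155,0.008,0.3],[0,0,0],0]
    - [[0.187,0.008,0.32],[0,0,0],0]
    - [[0.22,0.008,0.323],[0,0,0],0]
    - [[0.251,0.007,0.332],[0,0,0],0]
    - [[0.281,0.007,0.345],[0,0,0],0]
    - [[0.31,0.007,0.36],[0,0,0],0]
    - [[0.326,0.006,0.372],[0,0,0],0]

```text
clock: 38.0
eef_pos: [0.4641, 0.2042, 0.037]
tool_rot: [0.192, 0.726, -0.618, 0.232]
wrist_force: [-6.0, 0.9, 17.5]
width: -0.0001
```

Emit:
jog_arm:
  motion:
    - [[0.05,0.0,-0.08],[0,0,0],0]
    - [[0.0,0.0,-0.3],[0,0,0],0]
    - [[-0.25,0.0,-0.4],[0,0,0],0]

```text
clock: 38.38
eef_pos: [0.4525, 0.2919, 0.0782]
tool_rot: [0.188, 0.725, -0.62, 0.233]
wrist_force: [0.9, 0.7, 0.9]
width: -0.0
```

```bash
python3 zv.py m4 185 150 215 145
```

```text
t 38.38 pos [0.4525 0.2919 0.0782] z [ 0.105 -0.562 -0.82 ] x [ 0.122 -0.811  0.572] F [0.9 0.7 0.9] w -0.0000
```

View pics/m4.png

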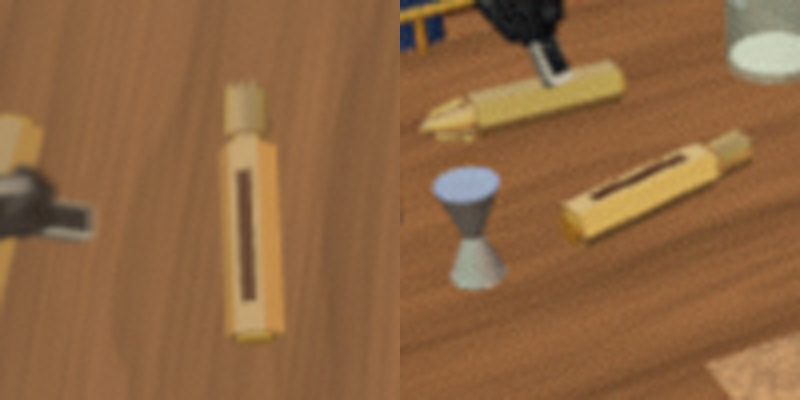

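Run:
```python
from roll import *
k=lambda u,v:(155+u/5,150+v/5)
c,y=pose(k(160,145),k(106,378))
print(row(np.r_[.47,.42,.12],Rdown(-92,0,35)))
rollrows(c,y,d=9,pre=(20,4),thetas=(0,10,20,30,40,47))
```

```text
axis [0.4661 0.3745] yaw -2.9 len 130
([-0.364, -0.21, -0.534], [-0.118, 0.002, 0.153], 'dist 136mm turn 12deg')
pre20 [0.468  0.4133 0.0258] ([-0.608, -0.19, -0.13], [-0.126, 0.002, 0.164], 'dist 130mm turn 12deg')
pre4 [0.4672 0.3973 0.0258] ([-0.544, -0.173, -0.086], [-0.126, 0.002, 0.164], 'dist 115mm turn 12deg')
th0 [0.467  0.3933 0.0258] ([-0.528, -0.168, -0.075], [-0.126, 0.002, 0.164], 'dist 112mm turn 12deg')
th10 [0.4667 0.3876 0.0291] ([-0.496, -0.162, -0.072], [-0.126, 0.002, 0.164], 'dist 105mm turn 12deg')
th20 [0.4664 0.3815 0.0313] ([-0.465, -0.156, -0.064], [-0.126, 0.002, 0.164], 'dist 99mm turn 12deg')
th30 [0.4661 0.375  0.0324] ([-0.436, -0.149, -0.05], [-0.126, 0.002, 0.164], 'dist 93mm turn 12deg')
th40 [0.4658 0.3685 0.0323] ([-0.409, -0.142, -0.032], [-0.126, 0.002, 0.164], 'dist 87mm turn 12deg')
th47 [0.4655 0.3639 0.0316] ([-0.393, -0.137, -0.016], [-0.126, 0.002, 0.164], 'dist 83mm turn 12deg')
```

Emit:
jog_arm:
  motion:
    - [[-0.1,-0.05,-0.35],[-0.05,0,0.08],0]
    - [[-0.364,-0.21,-0.534],[-0.12,0,0.16],0]
    - [[-0.45,-0.21,-0.5],[-0.126,0,0.164],0]
    - [[-0.6,-0.2,-0.3],[-0.126,0,0.164],0]
    - [[-0.62,-0.19,-0.14],[-0.126,0,0.164],0]
    - [[-0.608,-0.19,-0.13],[-0.126,0,0.164],0]
    - [[-0.608,-0.19,-0.13],[-0.126,0,0.164],0]

```text
clock: 39.35
eef_pos: [0.4691, 0.4137, 0.0278]
tool_rot: [-0.216, -0.658, 0.692, -0.206]
wrist_force: [-0.4, 0.4, 0.6]
width: -0.0
```

```bash
python3 zv.py r1 140 150 200 130
python3 - <<'E'
from roll import *
rollrows((.4661,.3745),-2.5,d=9,pre=(20,4),thetas=(0,10,20,30,40,47))
E
```

```text
t 39.35 pos [0.4691 0.4137 0.0278] z [-0.027 -0.57  -0.821] x [-0.042 -0.82   0.57 ] F [-0.4  0.4  0.6] w -0.0000
pre20 [0.4678 0.4134 0.0258] ([-0.002, 0.008, 0.014], [0.001, 0.005, -0.006], 'dist 3mm turn 0deg')
pre4 [0.4671 0.3974 0.0258] ([0.064, 0.007, 0.059], [0.001, 0.005, -0.006], 'dist 17mm turn 0deg')
th0 [0.4669 0.3934 0.0258] ([0.08, 0.007, 0.071], [0.001, 0.005, -0.006], 'dist 21mm turn 0deg')
th10 [0.4667 0.3877 0.0291] ([0.113, 0.007, 0.074], [0.001, 0.005, -0.006], 'dist 27mm turn 0deg')
th20 [0.4664 0.3815 0.0313] ([0.144, 0.007, 0.082], [0.001, 0.005, -0.006], 'dist 33mm turn 0deg')
th30 [0.4661 0.375  0.0324] ([0.174, 0.007, 0.096], [0.001, 0.005, -0.006], 'dist 40mm turn 0deg')
th40 [0.4658 0.3685 0.0323] ([0.201, 0.006, 0.115], [0.001, 0.005, -0.006], 'dist 46mm turn 0deg')
th47 [0.4656 0.364  0.0316] ([0.217, 0.006, 0.131], [0.001, 0.005, -0.006], 'dist 51mm turn 0deg')
```

View pics/r1.png

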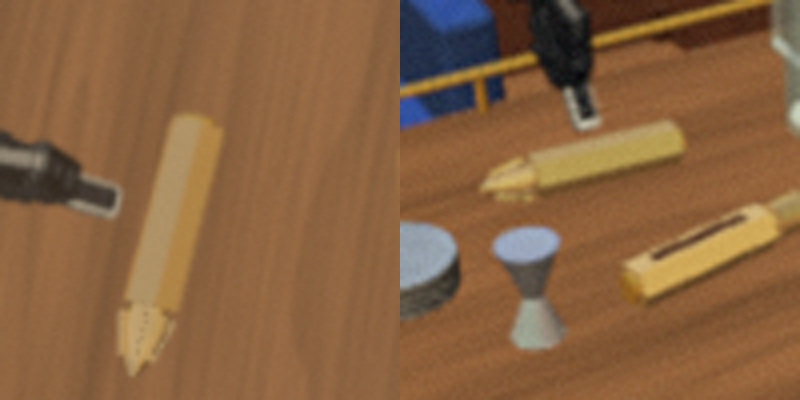

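Emit:
jog_arm:
  motion:
    - [[0.05,0.007,0.05],[0,0,0],0]
    - [[0.08,0.007,0.067],[0,0,0],0]
    - [[0.113,0.007,0.07],[0,0,0],0]
    - [[0.144,0.007,0.078],[0,0,0],0]
    - [[0.174,0.007,0.092],[0,0,0],0]
    - [[0.201,0.006,0.108],[0,0,0],0]
    - [[0.219,0.006,0.12],[0,0,0],0]
    - [[0.22,0.006,0.03],[0,0,0],0]

```text
clock: 40.45
eef_pos: [0.4656, 0.3742, 0.0483]
tool_rot: [-0.216, -0.658, 0.692, -0.206]
wrist_force: [0.3, -0.0, 0.7]
width: -0.0003
```

Emit:
jog_arm:
  motion:
    - [[-0.1,0.0,-0.15],[0,0,0],0]
    - [[-0.25,0.0,-0.2],[0,0,0],0]

```text
clock: 40.7
eef_pos: [0.4704, 0.4402, 0.0554]
tool_rot: [-0.213, -0.658, 0.692, -0.206]
wrist_force: [1.2, -0.3, -0.3]
width: -0.0002
```

```bash
python3 zv.py r2 140 150 200 130
```

```text
t 40.70 pos [0.4704 0.4402 0.0554] z [-0.024 -0.567 -0.824] x [-0.044 -0.822  0.567] F [ 1.2 -0.3 -0.3] w -0.0002
```

View pics/r2.png

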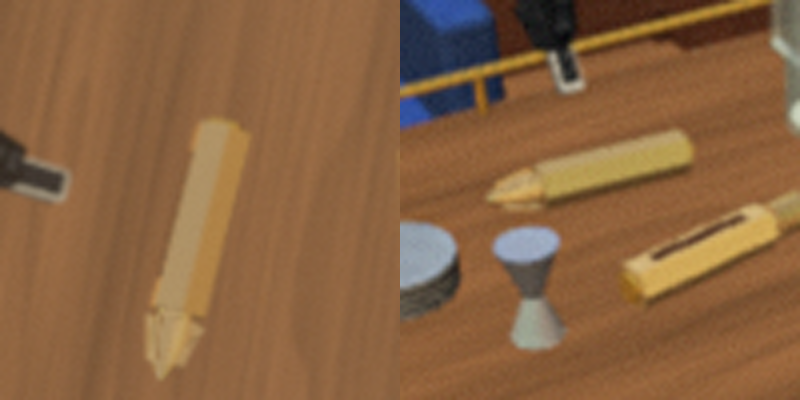

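Run:
```python
from roll import *
k=lambda u,v:(140+u/4,150+v/4)
c,y=pose(k(217,123),k(172,309))
rollrows(c,y,d=9,pre=(20,4),thetas=(0,10,20,30,40,47))
```

```text
axis [0.4632 0.3544] yaw -3.7 len 130
pre20 [0.4657 0.3932 0.0258] ([0.121, 0.002, 0.241], [-0.01, 0.005, 0.012], 'dist 54mm turn 1deg')
pre4 [0.4647 0.3772 0.0258] ([0.187, 0.003, 0.287], [-0.01, 0.005, 0.012], 'dist 68mm turn 1deg')
th0 [0.4644 0.3732 0.0258] ([0.203, 0.004, 0.298], [-0.01, 0.005, 0.012], 'dist 72mm turn 1deg')
th10 [0.464  0.3675 0.0291] ([0.236, 0.004, 0.301], [-0.01, 0.005, 0.012], 'dist 77mm turn 1deg')
th20 [0.4636 0.3614 0.0313] ([0.267, 0.005, 0.31], [-0.01, 0.005, 0.012], 'dist 82mm turn 1deg')
th30 [0.4632 0.3549 0.0324] ([0.297, 0.005, 0.324], [-0.01, 0.005, 0.012], 'dist 88mm turn 1deg')
th40 [0.4628 0.3484 0.0323] ([0.324, 0.006, 0.343], [-0.01, 0.005, 0.012], 'dist 94mm turn 1deg')
th47 [0.4625 0.3438 0.0316] ([0.341, 0.006, 0.358], [-0.01, 0.005, 0.012], 'dist 99mm turn 1deg')
```

Emit:
jog_arm:
  motion:
    - [[0.13,0.002,0.23],[-0.01,0,0.012],0]
    - [[0.18,0.003,0.275],[-0.01,0,0.012],0]
    - [[0.203,0.004,0.294],[-0.01,0,0.012],0]
    - [[0.236,0.004,0.297],[-0.01,0,0.012],0]
    - [[0.267,0.005,0.306],[-0.01,0,0.012],0]
    - [[0.297,0.005,0.32],[-0.01,0,0.012],0]
    - [[0.324,0.006,0.335],[-0.01,0,0.012],0]
    - [[0.343,0.006,0.346],[-0.01,0,0.012],0]

```text
clock: 41.8
eef_pos: [0.4631, 0.3455, 0.0369]
tool_rot: [-0.217, -0.653, 0.696, -0.204]
wrist_force: [-4.1, 2.0, 13.8]
width: 0.0
```

Emit:
jog_arm:
  motion:
    - [[0.05,0.0,-0.08],[0,0,0],0]
    - [[0.0,0.0,-0.3],[0,-0.2,0],0]
    - [[-0.25,0.0,-0.4],[0,-0.3,0],0]

```text
clock: 42.18
eef_pos: [0.4722, 0.4345, 0.0808]
tool_rot: [-0.098, -0.676, 0.723, -0.099]
wrist_force: [0.5, 1.2, 0.2]
width: 0.0001
```

```bash
python3 zv.py r3 140 150 200 130
```

```text
t 42.17 pos [0.4722 0.4345 0.0808] z [-0.008 -0.277 -0.961] x [-0.066 -0.959  0.277] F [0.5 1.2 0.2] w 0.0001
```

View pics/r3.png

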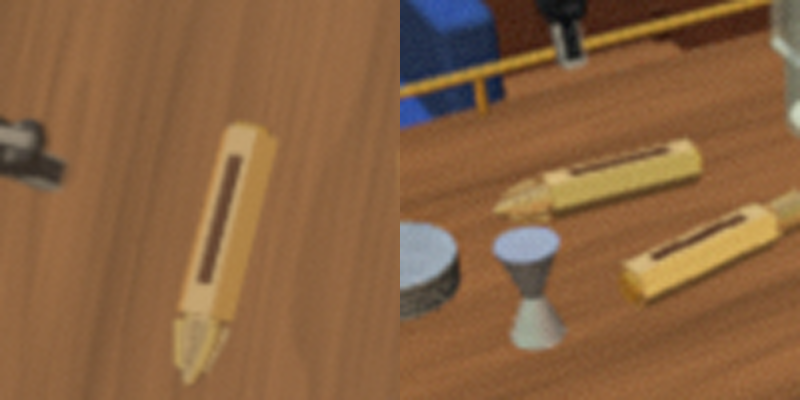

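Run:
```python
from roll import *
k=lambda u,v:(140+u/4,150+v/4)
c,y=pose(k(236,156),k(205,283))
c2,y2=pose(k(246,126),k(195,314))
c=(c+c2)/2;y=(y+y2)/2
print(c,y)
for z in(.12,.06,.005): print(row(np.r_[c,z],Rdown(-90+y)))
```

```text
axis [0.462  0.3362] yaw -4.0 len 88
axis [0.4621 0.3361] yaw -5.5 len 132
[0.46204201 0.33614504] -4.7414896912133635
([0.535, 0.006, -0.067], [-0.008, -0.272, 0.018], 'dist 108mm turn 16deg')
([0.451, 0.008, 0.221], [-0.008, -0.272, 0.018], 'dist 100mm turn 16deg')
([0.374, 0.01, 0.485], [-0.008, -0.272, 0.018], 'dist 122mm turn 16deg')
```

Emit:
jog_arm:
  motion:
    - [[0.25,0.006,-0.067],[-0.008,-0.15,0.018],70]
    - [[0.535,0.006,-0.067],[-0.008,-0.272,0.018],70]
    - [[0.535,0.006,-0.067],[-0.008,-0.272,0.018],70]
    - [[0.535,0.006,-0.067],[-0.008,-0.272,0.018],70]
    - [[0.451,0.008,0.221],[-0.008,-0.272,0.018],70]

```text
clock: 42.9
eef_pos: [0.4677, 0.34, 0.0649]
tool_rot: [0.007, -0.678, 0.735, -0.002]
wrist_force: [0.5, -0.2, -0.6]
width: 0.0598
```

```bash
python3 zv.py r4 140 150 200 130
python3 - <<'E'
from roll import *
c=[.462,.336]
for z in(.06,.005,.15): print(row(np.r_[c,z],Rdown(-94.5)))
E
```

```text
t 42.90 pos [0.4677 0.34   0.0649] z [ 0.013  0.006 -1.   ] x [-0.081 -0.997 -0.007] F [ 0.5 -0.2 -0.6] w 0.0598
([-0.003, -0.022, -0.032], [0.01, -0.006, -0.002], 'dist 8mm turn 1deg')
([-0.005, -0.025, 0.243], [0.01, -0.006, -0.002], 'dist 49mm turn 1deg')
([-0.001, -0.017, -0.482], [0.01, -0.006, -0.002], 'dist 96mm turn 1deg')
```

View pics/r4.png

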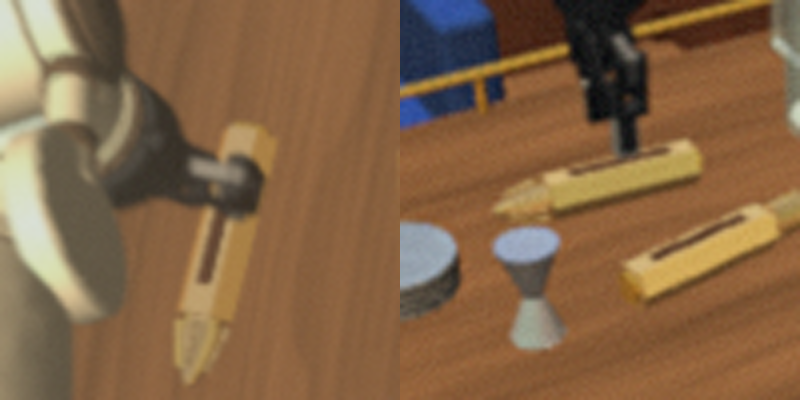

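Emit:
jog_arm:
  motion:
    - [[-0.003,-0.023,0.05],[0.01,-0.006,0],70]
    - [[-0.005,-0.025,0.18],[0.01,-0.006,0],70]
    - [[-0.005,-0.025,0.243],[0.01,-0.006,0],70]
    - [[-0.005,-0.025,0.243],[0.01,-0.006,0],70]
    - [[-0.005,-0.025,0.243],[0.01,-0.006,0],0]
    - [[-0.005,-0.025,0.243],[0.01,-0.006,0],0]
    - [[-0.005,-0.025,0.243],[0.01,-0.006,0],0]
    - [[-0.005,-0.025,0.243],[0.01,-0.006,0],0]

```text
clock: 44.0
eef_pos: [0.4632, 0.3367, 0.0068]
tool_rot: [0.002, -0.678, 0.735, -0.0]
wrist_force: [-0.5, -0.1, 6.1]
width: 0.0365
```

Run:
```python
from roll import *
st()
print(row([.48,.31,.2],Rdown(-93)))
```

```text
t 44.00 pos [0.4632 0.3367 0.0068] z [ 0.002  0.002 -1.   ] x [-0.08  -0.997 -0.002] F [-0.5 -0.1  6.1] w 0.0365
([0.125, -0.097, -0.966], [-0.002, 0.002, -0.027], 'dist 196mm turn 2deg')
```

Emit:
jog_arm:
  motion:
    - [[0,0,-0.1],[0,0,0],0]
    - [[0,0,-0.3],[0,0,0],0]
    - [[0.05,-0.05,-0.6],[0,0,-0.02],0]
    - [[0.2,-0.1,-0.9],[0,0,-0.027],0]
    - [[0.45,-0.2,-0.966],[0,0,-0.027],0]
    - [[0.7,-0.3,-0.966],[0,0,-0.027],0]
    - [[0.9,-0.4,-0.966],[0,0,-0.027],0]
    - [[1,-0.5,-0.966],[0,0,-0.027],0]

```text
clock: 45.0
eef_pos: [0.5468, 0.1268, 0.2014]
tool_rot: [0.002, -0.688, 0.726, -0.001]
wrist_force: [-0.1, 0.7, -0.4]
width: 0.0366
```

Run:
```python
from roll import *
st()
p=slot(0,1.2);print(p)
print(row(np.r_[p,.2],Rdown(-91.9)))
```

```text
t 45.00 pos [0.5468 0.1268 0.2014] z [ 0.004  0.001 -1.   ] x [-0.054 -0.999 -0.002] F [-0.1  0.7 -0.4] w 0.0366
[ 0.66669934 -0.15303979]
([1.365, -0.674, 0.007], [-0.004, 0.002, -0.02], 'dist 304mm turn 1deg')
```

Emit:
jog_arm:
  motion:
    - [[0.25,-0.12,0],[0,0,-0.02],0]
    - [[0.5,-0.25,0],[0,0,-0.02],0]
    - [[0.75,-0.37,0],[0,0,-0.02],0]
    - [[0.95,-0.47,0],[0,0,-0.02],0]
    - [[1,-0.5,0],[0,0,-0.02],0]
    - [[1,-0.5,0],[0,0,-0.02],0]

```text
clock: 45.75
eef_pos: [0.6358, -0.0784, 0.2021]
tool_rot: [0.002, -0.695, 0.719, -0.001]
wrist_force: [-0.6, -0.2, -1.3]
width: 0.0366
```

Run:
```python
from roll import *
st()
p=slot(0,1.2);print(p)
for z in (.2,.15,.122,.119): print(row(np.r_[p,z],Rdown(-91.9)))
```

```text
t 45.75 pos [ 0.6358 -0.0784  0.2021] z [ 0.004  0.002 -1.   ] x [-0.034 -0.999 -0.002] F [-0.6 -0.2 -1.3] w 0.0366
[ 0.66669934 -0.15303979]
([0.368, -0.167, 0.011], [-0.004, 0.002, -0.001], 'dist 81mm turn 0deg')
([0.368, -0.166, 0.261], [-0.004, 0.002, -0.001], 'dist 96mm turn 0deg')
([0.368, -0.165, 0.401], [-0.004, 0.002, -0.001], 'dist 114mm turn 0deg')
([0.369, -0.165, 0.416], [-0.004, 0.002, -0.001], 'dist 116mm turn 0deg')
```

Emit:
jog_arm:
  motion:
    - [[0.2,-0.09,0.01],[0,0,0],0]
    - [[0.368,-0.166,0.01],[0,0,0],0]
    - [[0.368,-0.166,0.1],[0,0,0],0]
    - [[0.368,-0.166,0.24],[0,0,0],0]
    - [[0.368,-0.166,0.24],[0,0,0],0]

```text
clock: 46.38
eef_pos: [0.6641, -0.1499, 0.1505]
tool_rot: [0.001, -0.696, 0.718, 0.003]
wrist_force: [0.2, -0.4, -1.5]
width: 0.0366
```

Run:
```python
from roll import *
st()
p=slot(0,1.2);print(p)
for z in (.13,.119,.117): print(row(np.r_[p,z],Rdown(-91.9)))
s=imaging.get_image("side");crop(s,330,150,130,110,5.5,"pics/q1.png")
```

```text
t 46.38 pos [ 0.6641 -0.1499  0.1505] z [-0.003  0.005 -1.   ] x [-0.032 -0.999 -0.005] F [ 0.2 -0.4 -1.5] w 0.0366
[ 0.66669934 -0.15303979]
([0.016, -0.014, 0.103], [0.003, 0.005, 0.001], 'dist 21mm turn 0deg')
([0.016, -0.014, 0.158], [0.003, 0.005, 0.001], 'dist 32mm turn 0deg')
([0.016, -0.014, 0.168], [0.003, 0.005, 0.001], 'dist 34mm turn 0deg')
```

View pics/q1.png

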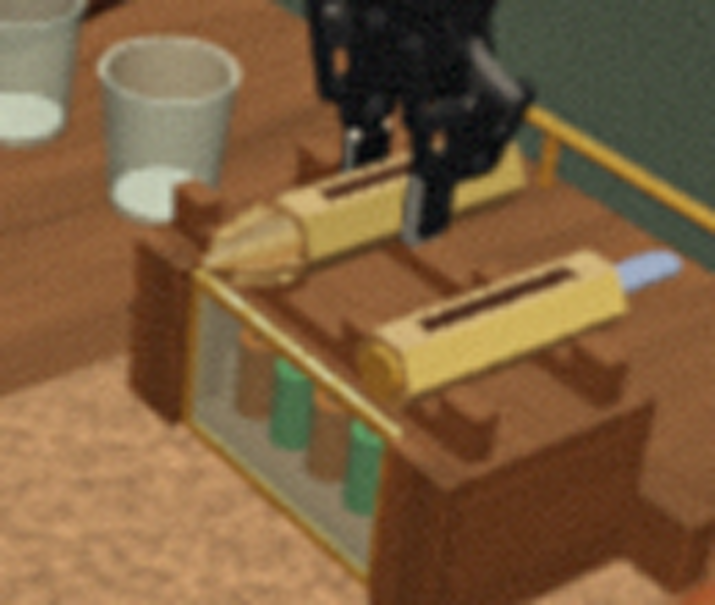

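Emit:
jog_arm:
  motion:
    - [[0.016,-0.014,0.03],[0,0,0],0]
    - [[0.016,-0.014,0.08],[0,0,0],0]
    - [[0.016,-0.014,0.12],[0,0,0],0]
    - [[0.016,-0.014,0.15],[0,0,0],0]
    - [[0.016,-0.014,0.165],[0,0,0],0]
    - [[0.016,-0.014,0.165],[0,0,0],0]

```text
clock: 47.18
eef_pos: [0.6681, -0.1539, 0.1196]
tool_rot: [0.002, -0.696, 0.718, 0.001]
wrist_force: [-0.2, 0.9, -1.4]
width: 0.0364
```

Run:
```python
from roll import *
st()
s=imaging.get_image("side");crop(s,330,150,130,110,5.5,"pics/q2.png")
```

```text
t 47.17 pos [ 0.6681 -0.1539  0.1196] z [ 0.001  0.004 -1.   ] x [-0.032 -0.999 -0.004] F [-0.2  0.9 -1.4] w 0.0364
```

View pics/q2.png

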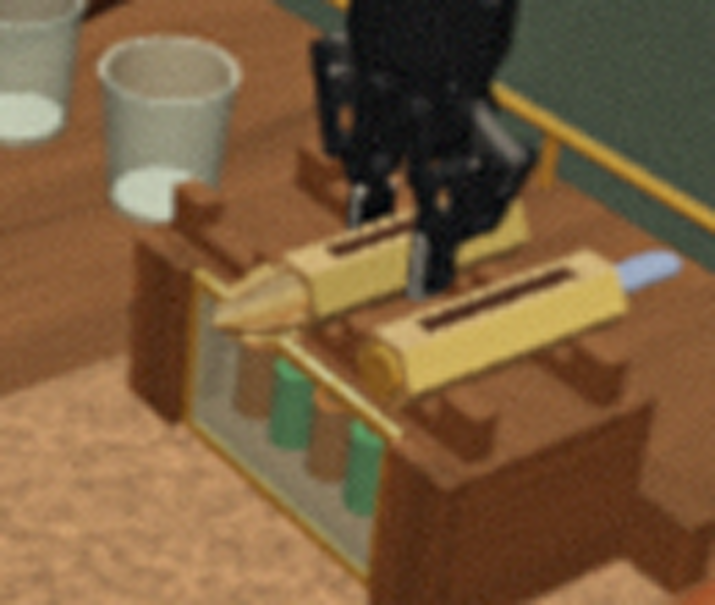

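Emit:
jog_arm:
  motion:
    - [[0,0,0.01],[0,0,0],0]
    - [[0,0,0.014],[0,0,0],0]
    - [[0,0,0.014],[0,0,0],57]
    - [[0,0,0.014],[0,0,0],57]
    - [[0,0,0.012],[0,0,0],57]
    - [[0,0,-0.15],[0,0,0],57]
    - [[0,0,-0.4],[0,0,0],57]
    - [[0,0,-0.4],[0,0,0],57]

```text
clock: 48.22
eef_pos: [0.6711, -0.1554, 0.2061]
tool_rot: [0.004, -0.696, 0.718, -0.004]
wrist_force: [0.7, -0.2, 0.1]
width: 0.049
```

Run:
```python
from roll import *
st()
s=imaging.get_image("side");crop(s,330,150,130,110,5.5,"pics/q3.png")
t=imaging.get_image("top");cv2.imwrite("pics/q3t.png",t);crop(t,155,130,160,130,5,"pics/q3tt.png")
```

```text
t 48.23 pos [ 0.6711 -0.1554  0.2061] z [ 0.011 -0.001 -1.   ] x [-0.032 -0.999  0.   ] F [ 0.7 -0.2  0.1] w 0.0490
```

View pics/q3.png

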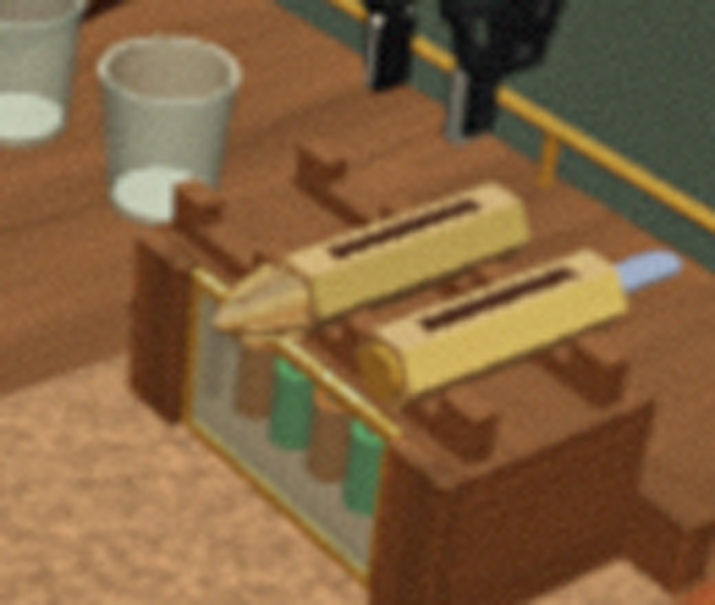

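View pics/q3tt.png

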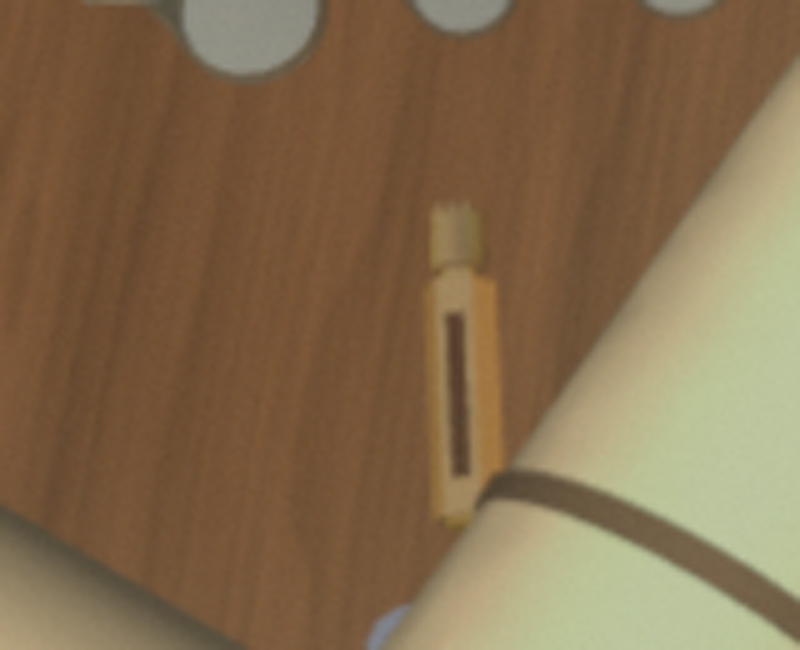

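Run:
```python
from roll import *
k=lambda u,v:(155+u/5,130+v/5)
c,y=pose(k(455,313),k(460,476)); c2,y2=pose(k(456,272),k(462,516))
c=(c+c2)/2;print(c,y)
for q,z in(([.57,.02],.2),(c,.12),(c,.06),(c,.005)): print(row(np.r_[q,z],Rdown(-90+y)))
```

```text
axis [0.4639 0.1963] yaw 9.8 len 89
axis [0.4647 0.1957] yaw 9.4 len 133
[0.46429054 0.19598464] 9.757548213350153
([-0.855, 0.52, 0.004], [-0.003, 0.003, -0.193], 'dist 200mm turn 12deg')
([-1.716, 1.078, 0.405], [-0.003, 0.003, -0.193], 'dist 413mm turn 12deg')
([-1.715, 1.079, 0.705], [-0.003, 0.003, -0.193], 'dist 429mm turn 12deg')
([-1.715, 1.079, 0.98], [-0.003, 0.003, -0.193], 'dist 450mm turn 12deg')
```

Emit:
jog_arm:
  motion:
    - [[-0.3,0.18,0],[0,0,-0.1],70]
    - [[-0.6,0.37,0],[0,0,-0.193],70]
    - [[-0.9,0.56,0.1],[0,0,-0.193],70]
    - [[-1,0.63,0.15],[0,0,-0.193],70]
    - [[-1,0.63,0.15],[0,0,-0.193],70]

```text
clock: 48.95
eef_pos: [0.5448, 0.0528, 0.167]
tool_rot: [0.0, 0.766, -0.643, -0.004]
wrist_force: [0.5, -0.5, -0.5]
width: 0.0595
```

Run:
```python
from roll import *
st()
c=[.4643,.196]
for z in(.12,.06,.005): print(row(np.r_[c,z],Rdown(-80.3)))
```

```text
t 48.95 pos [0.5448 0.0528 0.167 ] z [-0.005  0.005 -1.   ] x [ 0.173 -0.985 -0.005] F [ 0.5 -0.5 -0.5] w 0.0595
([-0.774, 0.272, 0.241], [0.004, 0.005, 0.004], 'dist 171mm turn 0deg')
([-0.772, 0.27, 0.541], [0.004, 0.005, 0.004], 'dist 196mm turn 0deg')
([-0.771, 0.269, 0.816], [0.004, 0.005, 0.004], 'dist 231mm turn 0deg')
```

Emit:
jog_arm:
  motion:
    - [[-0.3,0.1,0.1],[0,0,0],70]
    - [[-0.6,0.2,0.2],[0,0,0],70]
    - [[-0.774,0.272,0.241],[0,0,0],70]
    - [[-0.774,0.272,0.241],[0,0,0],70]
    - [[-0.772,0.27,0.4],[0,0,0],70]
    - [[-0.772,0.27,0.5],[0,0,0],70]

```text
clock: 49.7
eef_pos: [0.4652, 0.1945, 0.067]
tool_rot: [0.0, 0.765, -0.644, -0.003]
wrist_force: [-0.2, 0.1, -0.2]
width: 0.0597
```

```bash
python3 zv.py m5 185 150 215 145
python3 - <<'E'
from roll import *
c=[.4643,.196]
for z in(.06,.005): print(row(np.r_[c,z],Rdown(-80.3)))
E
```

```text
t 49.70 pos [0.4652 0.1945 0.067 ] z [-0.006  0.004 -1.   ] x [ 0.172 -0.985 -0.005] F [-0.2  0.1 -0.2] w 0.0597
([-0.008, -0.006, 0.029], [0.009, 0.005, 0.003], 'dist 6mm turn 1deg')
([-0.006, -0.008, 0.304], [0.009, 0.005, 0.003], 'dist 61mm turn 1deg')
```

View pics/m5.png

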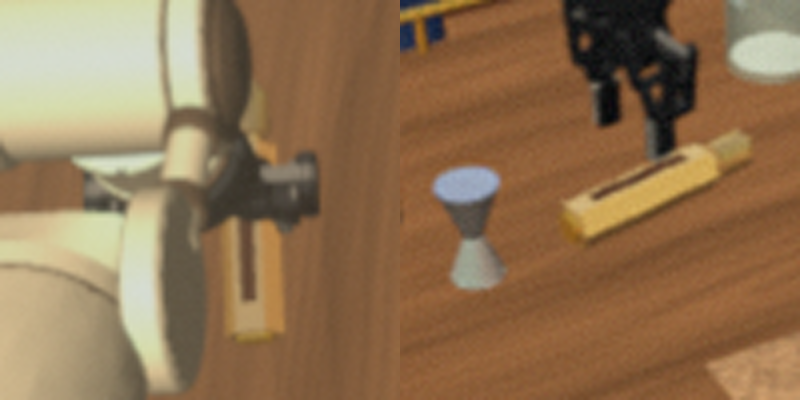

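Muddler inlay is up at side-view crop (640,175), and the open fingers sit above it. Lowering to grip.

Emit:
jog_arm:
  motion:
    - [[-0.007,-0.006,0.1],[0.005,0.005,0],70]
    - [[-0.006,-0.008,0.25],[0.009,0.005,0],70]
    - [[-0.006,-0.008,0.304],[0.009,0.005,0],70]
    - [[-0.006,-0.008,0.304],[0.009,0.005,0],70]
    - [[-0.006,-0.008,0.304],[0.009,0.005,0],0]
    - [[-0.006,-0.008,0.304],[0.009,0.005,0],0]
    - [[-0.006,-0.008,0.304],[0.009,0.005,0],0]
    - [[-0.006,-0.008,0.304],[0.009,0.005,0],0]

```text
clock: 50.8
eef_pos: [0.4657, 0.1961, 0.0068]
tool_rot: [-0.001, 0.765, -0.644, 0.001]
wrist_force: [-0.8, -1.0, 6.2]
width: 0.0369
```

Run:
```python
from roll import *
st()
print(row([.48,.16,.2],Rdown(-86)))
```

```text
t 50.80 pos [0.4657 0.1961 0.0068] z [ 0.003 -0.    -1.   ] x [ 0.172 -0.985  0.001] F [-0.8 -1.   6.2] w 0.0369
([0.191, -0.042, -0.966], [-0.003, -0.0, 0.098], 'dist 197mm turn 6deg')
```

Run:
```python
from roll import *
p=slot(1,1.4);print(p);P0=np.array([.4657,.1961])
for f in(.0,.15,.4,.65): print(f,row(np.r_[P0+f*(p-P0),.2],Rdown(-80.3-11.6*min(1,f*1.5))))
```

```text
[ 0.66915378 -0.0850838 ]
0.0 ([0.0, -0.003, -0.966], [-0.003, -0.001, 0.003], 'dist 193mm turn 0deg')
0.15 ([0.234, -0.117, -0.965], [-0.003, -0.0, 0.047], 'dist 200mm turn 3deg')
0.4 ([0.624, -0.307, -0.965], [-0.003, -0.0, 0.119], 'dist 238mm turn 7deg')
0.65 ([1.014, -0.497, -0.964], [-0.003, -0.0, 0.192], 'dist 297mm turn 11deg')
```

Emit:
jog_arm:
  motion:
    - [[0,0,-0.1],[0,0,0],0]
    - [[0,0,-0.3],[0,0,0],0]
    - [[0,0,-0.6],[0,0,0],0]
    - [[0.12,-0.06,-0.9],[0,0,0.04],0]
    - [[0.35,-0.17,-0.966],[0,0,0.08],0]
    - [[0.6,-0.3,-0.966],[0,0,0.12],0]
    - [[0.85,-0.42,-0.966],[0,0,0.17],0]
    - [[1,-0.49,-0.966],[0,0,0.19],0]

```text
clock: 51.8
eef_pos: [0.5973, 0.0135, 0.2012]
tool_rot: [0.001, -0.697, 0.717, -0.002]
wrist_force: [-1.0, -0.8, -1.5]
width: 0.0366
```

Run:
```python
from roll import *
st()
p=slot(1,1.4)
for z in (.2,.15,.119): print(row(np.r_[p,z],Rdown(-91.9)))
```

```text
t 51.80 pos [0.5973 0.0135 0.2012] z [ 0.004 -0.001 -1.   ] x [-0.029 -1.     0.   ] F [-1.  -0.8 -1.5] w 0.0366
([0.482, -0.374, 0.008], [-0.004, -0.0, 0.004], 'dist 122mm turn 0deg')
([0.482, -0.373, 0.258], [-0.004, -0.0, 0.004], 'dist 132mm turn 0deg')
([0.482, -0.372, 0.413], [-0.004, -0.0, 0.004], 'dist 147mm turn 0deg')
```

Emit:
jog_arm:
  motion:
    - [[0.2,-0.15,0],[0,0,0],0]
    - [[0.4,-0.31,0],[0,0,0],0]
    - [[0.482,-0.374,0.01],[0,0,0],0]
    - [[0.482,-0.374,0.12],[0,0,0],0]
    - [[0.482,-0.373,0.24],[0,0,0],0]
    - [[0.482,-0.373,0.24],[0,0,0],0]

```text
clock: 52.55
eef_pos: [0.6676, -0.0846, 0.1514]
tool_rot: [0.0, -0.697, 0.717, 0.0]
wrist_force: [-0.6, -0.7, -1.2]
width: 0.0368
```

Run:
```python
from roll import *
st()
p=slot(1,1.4)
for z in (.15,.119,.117): print(row(np.r_[p,z],Rdown(-91.9)))
s=imaging.get_image("side");crop(s,330,150,130,110,5.5,"pics/u1.png")
```

```text
t 52.55 pos [ 0.6676 -0.0846  0.1514] z [-0.     0.001 -1.   ] x [-0.029 -1.    -0.001] F [-0.6 -0.7 -1.2] w 0.0368
([0.002, -0.008, 0.007], [0.0, 0.001, 0.004], 'dist 2mm turn 0deg')
([0.003, -0.008, 0.162], [0.0, 0.001, 0.004], 'dist 32mm turn 0deg')
([0.003, -0.008, 0.172], [0.0, 0.001, 0.004], 'dist 34mm turn 0deg')
```

View pics/u1.png

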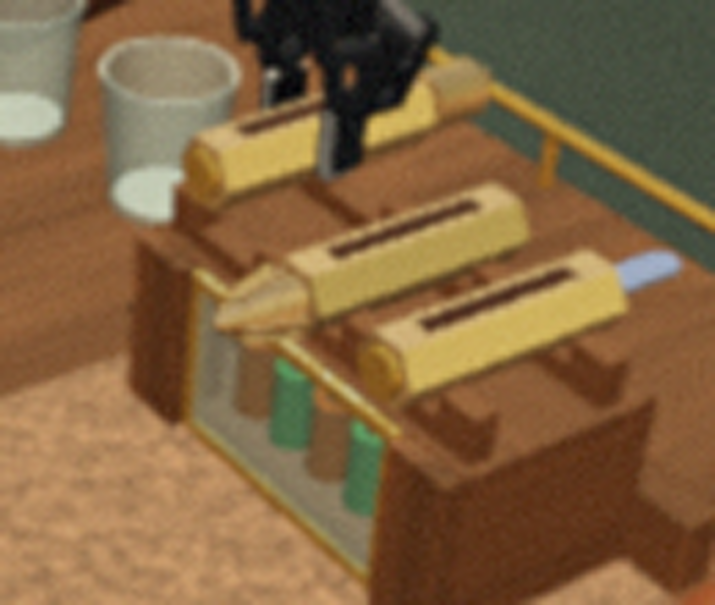

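Emit:
jog_arm:
  motion:
    - [[0.003,-0.008,0.04],[0,0,0],0]
    - [[0.003,-0.008,0.09],[0,0,0],0]
    - [[0.003,-0.008,0.13],[0,0,0],0]
    - [[0.003,-0.008,0.158],[0,0,0],0]
    - [[0.003,-0.008,0.172],[0,0,0],0]
    - [[0.003,-0.008,0.178],[0,0,0],0]
    - [[0.003,-0.008,0.178],[0,0,0],0]

```text
clock: 53.48
eef_pos: [0.6706, -0.0855, 0.1189]
tool_rot: [0.001, -0.697, 0.717, -0.001]
wrist_force: [-3.8, 1.8, 4.8]
width: 0.0366
```

Run:
```python
from roll import *
st()
s=imaging.get_image("side");crop(s,330,150,130,110,5.5,"pics/u2.png")
```

```text
t 53.48 pos [ 0.6706 -0.0855  0.1189] z [ 0.003 -0.    -1.   ] x [-0.029 -1.     0.   ] F [-3.8  1.8  4.8] w 0.0366
```

View pics/u2.png

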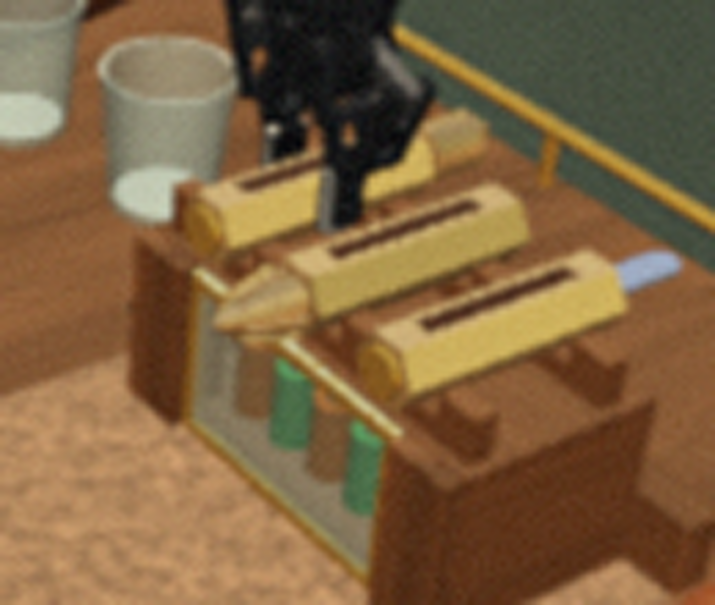

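Contact force is +5 N, so the muddler is seated. Releasing.

Emit:
jog_arm:
  motion:
    - [[0,0,0.0],[0,0,0],57]
    - [[0,0,0.0],[0,0,0],57]
    - [[0,0,0.0],[0,0,0],57]
    - [[0,0,-0.15],[0,0,0],57]
    - [[0,0,-0.4],[0,0,0],57]
    - [[0,0,-0.5],[0,0,0],57]

```text
clock: 54.28
eef_pos: [0.6718, -0.0859, 0.2228]
tool_rot: [0.002, -0.697, 0.717, -0.004]
wrist_force: [1.4, -0.2, 0.4]
width: 0.0486
```

Emit:
jog_arm:
  motion:
    - [[-0.3,0.3,-0.1],[0,0,0],57]
    - [[-0.7,0.7,-0.1],[0,0,0],57]
    - [[-1,1,-0.1],[0,0,0],57]
    - [[-1,1,-0.1],[0,0,0],57]
    - [[-1,1,-0.1],[0,0,0],57]
    - [[-1,1,-0.1],[0,0,0],57]

```text
clock: 55.02
eef_pos: [0.476, 0.1212, 0.24]
tool_rot: [0.002, -0.698, 0.716, -0.004]
wrist_force: [-0.1, -0.5, 0.3]
width: 0.0488
```

Run:
```python
from roll import *
st()
s=imaging.get_image("side");crop(s,300,150,160,130,4.6,"pics/v1.png");cv2.imwrite("pics/v1s.png",s)
t=imaging.get_image("top");cv2.imwrite("pics/v1t.png",t);crop(t,310,90,150,150,4,"pics/v1tt.png")
```

```text
t 55.02 pos [0.476  0.1212 0.24  ] z [ 0.008 -0.002 -1.   ] x [-0.026 -1.     0.002] F [-0.1 -0.5  0.3] w 0.0488
```

View pics/v1.png

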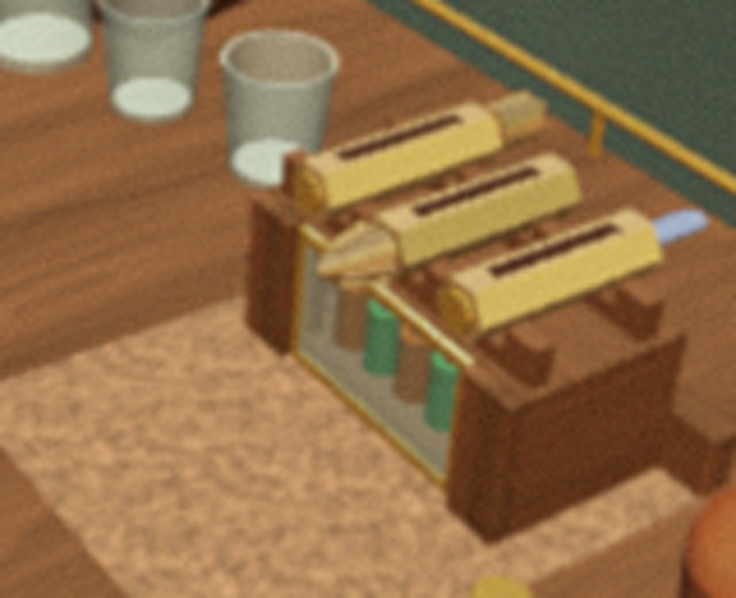

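View pics/v1tt.png

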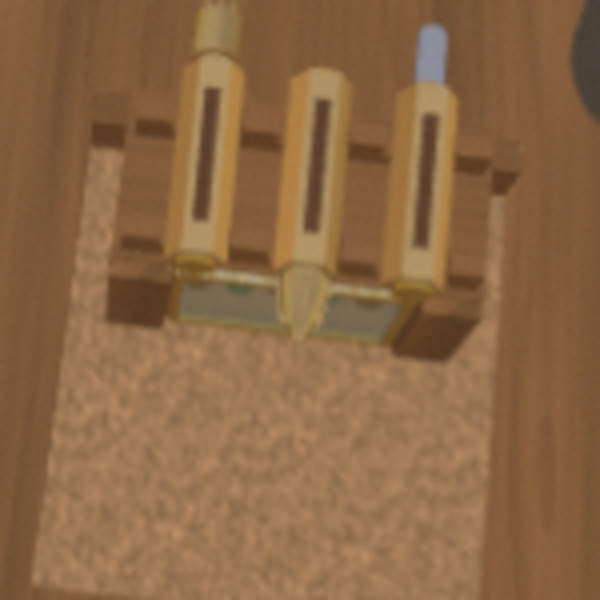

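View pics/v1t.png

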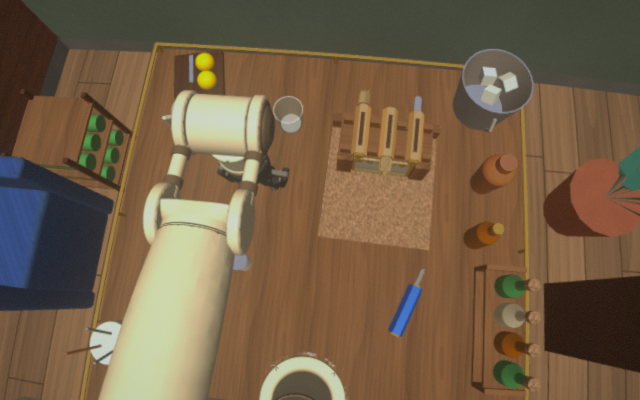

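Run:
```python
from roll import *
t0=cv2.imread("pics/top0.png"); t1=cv2.imread("pics/v1t.png"); s1=cv2.imread("pics/v1s.png")
a=cv2.resize(t0[118:150,325:445],None,fx=6.6,fy=6.6,interpolation=cv2.INTER_CUBIC)
b=cv2.resize(t1[160:192,325:445],None,fx=6.6,fy=6.6,interpolation=cv2.INTER_CUBIC)
cv2.imwrite("pics/w.png",np.vstack([a,b]))
cv2.imwrite("pics/w2.png",cv2.resize(s1[215:275,390:470],None,fx=9,fy=9,interpolation=cv2.INTER_CUBIC))
```

```text
(no output)
```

View pics/w.png

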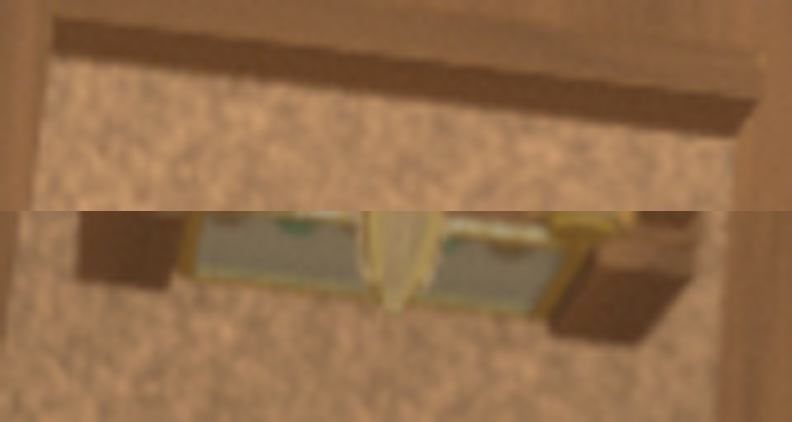

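View pics/w2.png

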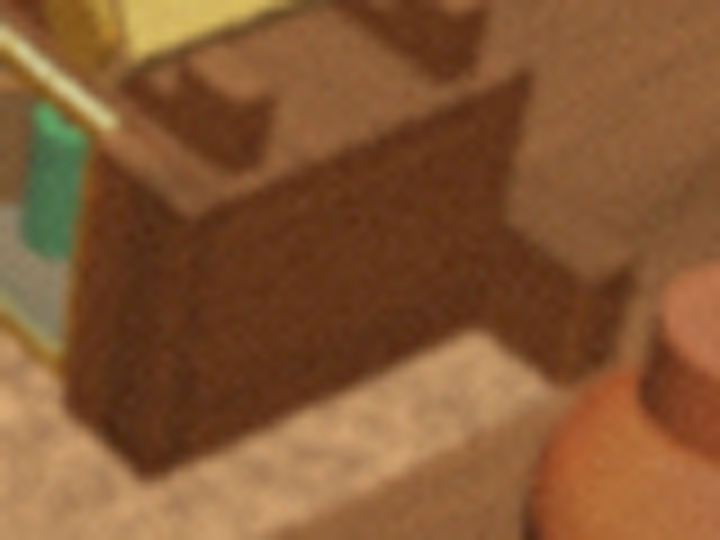

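Run:
```python
from roll import *
a=lambda u,v:(325+u/6.6,118+v/6.6); b=lambda u,v:(325+u/6.6,160+(v-211)/6.6)
F=unproj("top",[a(50,58),a(735,136)],0)[:,:2]
G=unproj("top",[b(78,280),b(168,291),b(548,332),b(640,345)],0)[:,:2]
R=unproj("top",[b(12,286),b(722,352)],0)[:,:2]
d=F[0]-F[1];d/=np.linalg.norm(d);n=np.array([d[1],-d[0]])
print("ledge dir",np.degrees(np.arctan2(-d[0],d[1])),"dist",((F[0]-G)@n*1e3).round(1)*np.sign(n[0]))
g=G[0]-G[3];print("case yaw",np.degrees(np.arctan2(-g[0],g[1])), "width",np.linalg.norm(g)*1e3)
print("along: ledge ends",(F@d*1e3).round(1),"case",(G@d*1e3).round(1),"runner",(R@d*1e3).round(1))
# bottom back corner right on side image vs ledge
S=lambda u,v:(390+u/9,215+v/9)
print(unproj("side",[S(150,478),S(480,330),S(560,383)],0).round(4))
```

```text
ledge dir -1.5885622282051612 dist [130.  130.3 129.1 130.1]
case yaw -1.6079307001567646 width 239.06012458742777
along: ledge ends [  11.2 -289. ] case [ -16.   -54.4 -215.8 -255. ] runner [  11.5 -289.9]
[[ 0.6003 -0.2687  0.    ]
 [ 0.727  -0.2754  0.    ]
 [ 0.7295 -0.3053  0.    ]]
```

Run:
```python
from h import *
print(env.sign_off()); st()
```

```text
the job is handed in; nothing more can be done
None
the job is handed in; nothing more can be done
```

The case is back against the ledge and all three tools lie inlay up on its rest. I handed the job in at about 55 s of the 210 s.

**Case:** I walked it back by alternate pushes on the two front posts, staying within about 9° of square to the runner. In my last measurement its back was flush with the ledge: the front-to-ledge distance was 129–130 mm for a 130 mm deep case. The yaw was −1.61° against −1.59° for the ledge.

**Tools:** Zester (right notch), reamer (middle) and muddler (left) were each rolled with the closed fingertips until the walnut flat was on top. Each was then laid in its own pair of notches. Both last pictures show all three level with the inlay up. The blue look-alike was left alone.

**Less than perfect:**
- **Centring:** the case stands about 3.5 mm left of the runner's middle. I left it, because it was already against the ledge and could not be walked sideways.
- **Off-target post push:** one early right-post push landed too high (about 70 mm up). It was also too near the post's inner edge, because the wrist joint was near its limit. I saw no contact with the glass, but I can't rule it out.
- **Peak forces:** these were brief fingertip loads on the wrist, against its 120 N limit. They reached about 73 N when the right post came square against the ledge. Rolling the zester gave about 73 N, the muddler up to about 28 N and the reamer about 15 N.
- **Other items:** I did not measure the glasses and bottles one by one. Those not hidden by the arm look unmoved in the last top picture.

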